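# Refit the washed wire harp of a cheese slicer on its hinge pin

### The job

The wire harp of the cheese slicer was taken off for washing: set it back, closed flat on the base with its two eyes between the two hinge knuckles and the holes in line. The hinge pin stands on its head: lay it down on the counter and let go so that you can take it again by the head, then thread it level through all four holes, from either side, until the head is fully home against the knuckle. Do not drop the harp or the pin or knock the pin over, and leave the cheese, the eggs and the bowl where they are.

Things in the scene. Friction and masses are not known exactly. Their poses are not given: they have to be found in the camera images.
- slicer: Cheese slicer base: bare cast aluminium with a slotted bed, 179 mm long (x -80 to +99), 108 mm wide, 120 mm over the hinge; fixed to the counter. Origin under its middle, on the counter; z up; front towards -x, hinge at the rear (+x). The flat rim that carries the closed harp is 50 mm above the counter. The pin may enter from either side (+y or -y): choose the one with more room.
- slicer_hinge (a point): Midpoint of the slicer's hinge axis, at x +75, z 63 mm of the slicer; axes as the slicer's, hinge axis = y. The two fixed knuckles are round barrels on this axis, 26 mm across, hole 16 mm, at y -60 to -48 and +48 to +60.
- slicer_web (a point): Middle of the front face of the upright web that joins the knuckles behind the hinge: x +89 mm of the slicer, top 66 mm above the counter. A harp slid back until its eyes touch the web stands 1 mm behind true: near enough for the pin's taper to draw it in line.
- harp: The harp: bare cast-aluminium frame with eight thin wires, 200 x 92 mm, bars 14 mm thick, 0.2 to 0.35 kg, loose, right side up. Origin on its flat underside; z up; grip towards -x, eyes towards +x; centre of mass about 16 mm from the origin towards the grip. Fitted, its origin is 50 mm straight above the slicer's and the headings agree; it has 3 mm of side play and slides fore and aft until pinned.
- harp_eye (a point): Midpoint of the axis (along y) of the harp's two round eyes, at x +75, z 13 mm of the harp; axes as the harp's. Eyes: 26 mm across, hole 16 mm, at y -45 to -33 and +33 to +45. On slicer_hinge when the holes are in line.
- harp_grip (a point): Middle of the harp's grip, a solid block 22 mm wide (y), 22 mm high, 46 mm long (x -66 to -112 of the harp); this point is at x -90, z 11 mm. Fitted, the grip overhangs the slicer's front edge.
- pin: Hinge pin: bare steel, 0.16 to 0.26 kg, 158 mm long, at the start upright on its head, tip up. Origin: centre of the head's flat end; z from head to tip. Head: square block 30 x 30 mm (faces across x and y), 26 mm long (z 0 to 26). Shank: round, 14 mm thick to z 144, then tapers to 6 mm at z 158. Centre of mass at z about 40. Lying on a face of the head it slopes 4 degrees, tip down, and stays put.
- pin_mid (a point): Point on the pin's axis 60 mm from the head's inner face (z 86 mm of the pin); axes as the pin's. On slicer_hinge when the pin is fully home, from whichever side.
- cheese: Bystander: round white fresh cheese, 112 mm across, 52 mm high; origin under its middle.
- eggs: Bystander: pulp tray with six brown eggs, 105 x 155 mm (x, y), 69 mm high; origin under its middle.
- bowl: Bystander: steel bowl, 116 mm across, 50 mm high; origin under its middle.
Not all that is in view belongs to the job. There is more than one size of the pin; the one meant has the size given above.

How it is judged:
On the way:
1. the pin lies on its side on the counter, let go (angle between pin's own z axis and vertical above 1.3 rad and height (world z) of pin_mid below 0.03 m and contact force between the fingers and pin below 0.05 N and linear speed of pin below 0.05 m/s), for 0.2 s.
At the end, for the whole second after the job is handed in: The harp lies closed on the slicer (within 0.06 rad), the axis of its eyes within 5 mm of the hinge axis; the pin runs along the hinge axis (within 0.06 rad) through all four holes, pin_mid within 5 mm of slicer_hinge, so its head is home; both at rest (distance between each of harp_eye, pin_mid and slicer_hinge below 0.005 m and angle between the z axis of harp and the z axis of slicer, either way round below 0.06 rad and angle between the z axis of pin and the y axis of slicer, either way round below 0.06 rad and linear speed of each of pin, harp below 0.02 m/s); the robot touches nothing.
It fails at once if the pin is dropped or knocked over (falls out of the hand faster than 0.55 m/s or 9 rad/s) ((linear speed of pin above 0.55 m/s or angular speed of pin above 9 rad/s) and contact force between the fingers and pin below 0.05 N).
It fails at once if the harp is dropped (falls faster than 0.55 m/s out of the hand) (linear speed of harp above 0.55 m/s and contact force between the fingers and harp below 0.05 N).
It fails at once if the cheese is moved more than 30 mm (distance of cheese from where it was at the start of the episode above 0.03 m).
It fails at once if the eggs are moved more than 30 mm (distance of eggs from where it was at the start of the episode above 0.03 m).
It fails at once if the bowl is moved more than 30 mm (distance of bowl from where it was at the start of the episode above 0.03 m).
It also fails if it takes over 72 s, if anything falls off the work surface, if the arm or the gripper's body presses on something with over 40 N, if the wrist force passes 120 N, or if a joint passes its speed limit or range.

### The arm

A 6-joint arm with a two-finger parallel gripper is mounted at the origin on the work surface. World frame = base frame: x ahead of the robot, y to its left, z up, the work surface at z = 0. Lengths are in m, angles in rad, forces in N, time in s.
With the tool pointing down it reaches from about 0.4 to 0.925 m from the base axis. Payload 12.5 kg.
Tool frame: the origin (TCP) lies midway between the tips of the shut fingers; the grasp point (between the pads) lies 19 mm behind it (grip_depth is the distance from the TCP to the grasp point, in m); z points along the fingers, y is the direction in which the jaws open and shut (so a half turn about z gives the same grasp; the last joint's range is limited). The gripper opens to 95 mm and grips with 3 to 60 N. Pads are 20 mm wide; open, the fingers measure 119 mm over their backs; the gripper's body (75 mm by 180 mm) begins 59 mm behind the grasp point.
Start: joints at [-1.362, 0.491, 1.559, -0, 1.092, -0.106], TCP at [0.194, -0.594, 0.215] pointing down, gripper open.
Joint ranges: [-3.1, 3.1], [-0.84, 2.19], [0.05, 2.79], [-1.13, 4.28], [0.06, 2.93], [-2.69, 2.69]. Speed limits (rad/s): [2.22, 2.22, 2.79, 3.14, 3.14, 3.14].

### API

Orientations are given as a unit quaternion [w, x, y, z].
In Python, from cell import state, capture, calibration, job_done, search_frame, grip_depth gives the robot as it stands.
- The arm moves only by the tool arm_command, never from a script. Its argument "moves" is a list of rows, each an object with "translation": the shift along the tool's x, y, z in cm, a list of three; "twist": the turn, a rotation vector about the tool's x, y, z in degrees, a list of three. In form: [{"translation": [dx, dy, dz], "twist": [ax, ay, az]}, ...]. A call has 1 to 5 rows; each row shifts and turns the commanded pose from where the row before left it, along the tool's axes as they then stand; what a row does not reach is not made up. A row lasts 1/10 s, in which the tool goes at most 50 mm and 8.59 degrees, less where a joint would pass 70% of its speed; a pose out of reach is approached as far as the arm can. A call with a gripper value outside its range is refused whole. "hand" is the closure, from -1 (fully open) to 1 (shut), so that 0 is half open, set as the call begins (left out, the last holds). The fingers move at their own pace and stop on an object; "grip_force" is the grip in N (left out, the last holds). Time passes only in rows, so rows that do not move let the fingers close. It gives the time, the measured TCP pose, the force and the opening at its end, in the units of the state.
- state(): the state, without advancing time (a new reading comes with each control period).
- capture(name): name is "side" or "top" or "wrist"; returns the picture (400x640x3 uint8, red, green, blue); there is no depth.
- calibration(name): a dict with "camera_matrix" (3x3 intrinsics, pixels), "position" and "rotation" of the camera in the world. Camera axes: x right, y up, looking along -z (the intrinsics and any distortion apply to the point x, -y, -z); pixel columns grow to the right and rows downward; lengths in m; the calibration is good to about 2 mm. A picture is of the moment at which its call begins: read the wrist's pose just before it. calibration takes no time and is no camera call; for the wrist camera it gives the pose at the moment of the call.
- job_done(): hands the job in, once; it reports no verdict.
Trained networks look in the newest picture that a camera, given by its name, has taken for a name from the list of things; names that differ only in an ending like _2 or _b are one class to them, and where a whole thing is asked for, a point or a joint stands for the part that bears it (a point fixed in the world has none). Each returns a list of dicts, best first, with "p" (0 to 1); they miss things now and then, are a little off and sometimes report something else, mostly with a low value. They report only what shows in the picture. A call takes as long as a camera call. They do not tell look-alikes from the thing itself.
- search_frame(camera, name): "position" ([x, y, z] in m, in the coordinates of the camera as it stood for that picture, good to about 4 mm: the middle of the surface that is visible of it).
The state is a dict: "time_s": time; "q": joint angles; "qd": joint speeds; "tau": joint torques, N m; "ee_pos": TCP position; "ee_rot": TCP orientation; "wrist_force": force on the tool from outside, world axes, zero at the start; "torque": the same for the moment, N m; "width": finger opening in m.
Only numpy, scipy, OpenCV 4.12 (cv2) and the standard library are available. Lean on these libraries where they do the work, as an engineer would, in place of code of your own. Each camera call takes 0.05 s, during which the arm holds its last target.

## Working session

There is one attempt and no reset: what is moved stays moved. The work goes in short steps, Python scripts to look and compute and a tool call to move; the robot and the scene stay as the last step left them, time stands still between calls to the robot, and variables do not carry over. Pictures are saved under pics/ and viewed, and the job is handed in when it is done.

Besides the shell and the picture viewer there is one more tool, called after "Call:" by a JSON object that holds its "fn" and its "kwargs". arm_command: Moves the arm, as the interface text tells. Its arguments: {"type":"object","properties":{"moves":{"type":"array"},"hand":{"type":"number"},"grip_force":{"type":"number"}},"required":["moves"]}

```bash
ls; mkdir -p pics
python3 - <<'E'
from cell import *
import cv2,json
print(state()); print(grip_depth)
for n in ["side","top","wrist"]:
    im=capture(n); cv2.imwrite(f"pics/{n}0.png",im[:,:,::-1]); print(n,calibration(n))
E
```

```text
pics
{'time_s': 0.0, 'q': array([-1.36157516e+00,  4.91553246e-01,  1.55950086e+00, -2.16101245e-06,
        1.09173697e+00, -1.05586390e-01]), 'qd': array([-0.00017205, -0.00023355, -0.00100827, -0.00096163, -0.00035058,
       -0.00094863]), 'tau': array([ 3.22863096e-03, -6.12633848e+01, -2.58184594e+01,  6.93239481e-02,
        4.81184351e-02, -7.11094117e-05]), 'ee_pos': array([ 0.19349169, -0.59400029,  0.21404798]), 'ee_rot': array([-5.98356355e-04,  9.87637326e-01,  1.56755075e-01, -3.19929050e-05]), 'wrist_force': array([ 0.09478846, -0.11138195, -0.31363283]), 'torque': array([-0.01526205, -0.01753332, -0.02907522]), 'width': 0.09513794816422806}
0.0188
side {'camera_matrix': array([[473.66779697,   0.        , 324.1502912 ],
       [  0.        , 473.66779697, 197.89507714],
       [  0.        ,   0.        ,   1.        ]]), 'position': array([ 0.42150161, -0.73876593,  0.76110376]), 'rotation': array([ 0.89776969,  0.42752241, -0.04151023, -0.09752473])}
top {'camera_matrix': array([[395.8497826 ,   0.        , 323.90321871],
       [  0.        , 395.8497826 , 195.55112774],
       [  0.        ,   0.        ,   1.        ]]), 'position': array([0.43464603, 0.0318916 , 0.96181385]), 'rotation': array([-0.70038946, -0.05790257,  0.05741646,  0.70908762])}
wrist {'camera_matrix': array([[283.9269068 ,   0.        , 315.68142029],
       [  0.        , 283.9269068 , 199.6845282 ],
       [  0.        ,   0.        ,   1.        ]]), 'position': array([ 0.266105  , -0.57189639,  0.38435029]), 'rotation': array([ 0.80150893, -0.11017943,  0.08050463, -0.58220524])}
```

View pics/side0.png

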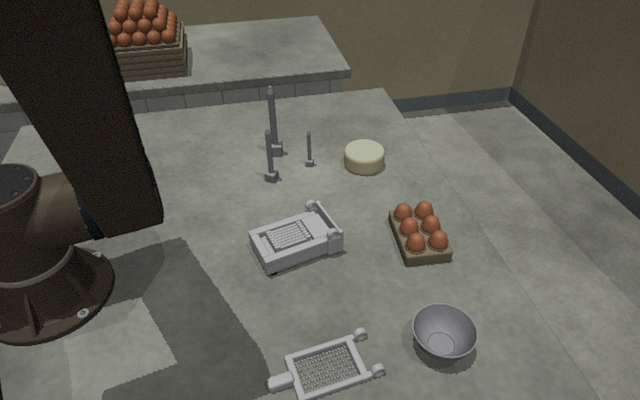

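View pics/top0.png

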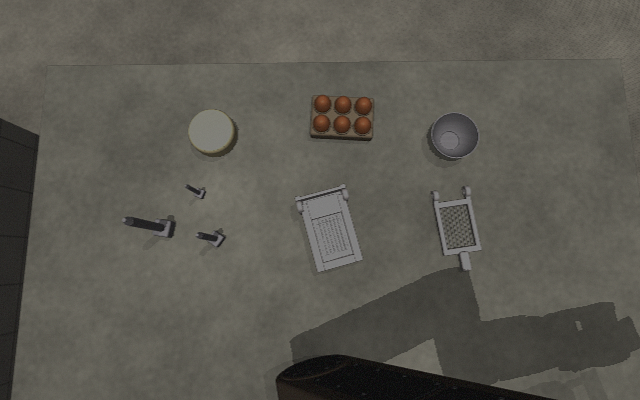

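View pics/wrist0.png

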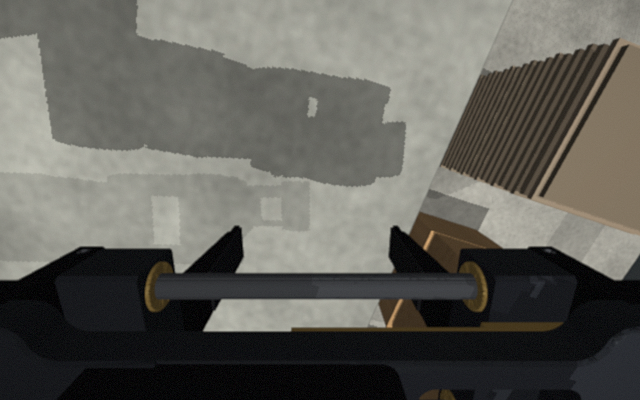

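```bash
cat > h.py <<'E'
import numpy as np, cv2
from cell import *
from scipy.spatial.transform import Rotation as R
def Rq(q): return R.from_quat([q[1],q[2],q[3],q[0]])
def proj(c,P):
    p=Rq(c["rotation"]).inv().apply(np.atleast_2d(P)-c["position"]); p=p*[1,-1,-1]
    u=p@np.array(c["camera_matrix"]).T; return u[:,:2]/u[:,2:]
def ray(c,uv):
    d=np.linalg.inv(c["camera_matrix"])@np.array([uv[0],uv[1],1.]); return Rq(c["rotation"]).apply(d*[1,-1,-1])
def onz(c,uv,z):
    d=ray(c,uv); return c["position"]+d*(z-c["position"][2])/d[2]
def tri(c1,u1,c2,u2):
    A=[];b=[]
    for c,u in((c1,u1),(c2,u2)):
        d=ray(c,u); d/=np.linalg.norm(d); M=np.eye(3)-np.outer(d,d); A.append(M); b.append(M@c["position"])
    return np.linalg.lstsq(np.vstack(A),np.hstack(b),rcond=None)[0]
def crop(im,x0,y0,x1,y1,s,name):
    cv2.imwrite("pics/"+name,cv2.resize(im[y0:y1,x0:x1],None,fx=s,fy=s,interpolation=cv2.INTER_CUBIC))
E
python3 - <<'E'
from h import *
s=cv2.imread("pics/side0.png");t=cv2.imread("pics/top0.png")
a=cv2.resize(s[80:190,240:400],None,fx=4.5,fy=4.5,interpolation=2);crop(s,240,80,400,190,5,"pins_s.png")
crop(t,110,170,240,260,6,"pins_t.png")
crop(t,280,170,380,280,5,"sl_t.png");crop(t,420,180,500,280,6,"harp_t.png")
crop(s,240,195,350,280,7,"sl_s.png")
for cam in("side","top"):
  c=calibration(cam)
  for n in("pin","harp","slicer","harp_eye","harp_grip","slicer_hinge","cheese","eggs","bowl"):
    capture(cam) if n=="pin" else None
    for r in search_frame(cam,n)[:4]:
        print(cam,n,round(r["p"],2),(Rq(c["rotation"]).apply(r["position"])+c["position"]).round(3), proj(c,Rq(c["rotation"]).apply(r["position"])+c["position"]).round())
E
```

```text
side pin 0.87 [0.492 0.282 0.052] [[270. 164.]]
side pin 0.83 [0.517 0.404 0.094] [[273. 126.]]
side pin 0.69 [0.603 0.324 0.04 ] [[310. 154.]]
side harp 0.73 [ 0.511 -0.308  0.012] [[326. 375.]]
side slicer 0.57 [ 0.513 -0.003  0.046] [[297. 239.]]
side harp_eye 0.68 [ 0.51  -0.304  0.015] [[325. 372.]]
side harp_eye 0.52 [0.494 0.285 0.058] [[271. 161.]]
side harp_grip 0.6 [ 0.514 -0.297  0.015] [[326. 368.]]
side slicer_hinge 0.61 [ 0.511 -0.004  0.046] [[296. 240.]]
side cheese 0.95 [0.74  0.267 0.053] [[364. 155.]]
side eggs 0.88 [ 0.779 -0.041  0.045] [[419. 233.]]
side eggs 0.3 [ 0.736 -0.276  0.024] [[443. 331.]]
side bowl 0.83 [ 0.74  -0.274  0.021] [[444. 331.]]
side bowl 0.56 [ 0.514 -0.001  0.048] [[297. 238.]]
side bowl 0.26 [0.493 0.281 0.057] [[271. 163.]]
top pin 0.81 [0.485 0.284 0.028] [[217. 240.]]
top pin 0.65 [0.515 0.411 0.069] [[156. 227.]]
top pin 0.6 [0.597 0.333 0.018] [[199. 194.]]
top harp 0.71 [ 0.507 -0.291  0.017] [[460. 228.]]
top slicer 0.91 [0.516 0.018 0.05 ] [[330. 225.]]
top harp_eye 0.91 [ 0.507 -0.291  0.013] [[459. 228.]]
top harp_grip 0.72 [ 0.513 -0.291  0.013] [[459. 226.]]
top slicer_hinge 0.85 [0.511 0.022 0.052] [[328. 227.]]
top cheese 0.57 [0.742 0.3   0.052] [[211. 132.]]
top eggs 0.75 [ 0.775 -0.015  0.043] [[342. 119.]]
top bowl 0.57 [ 0.734 -0.294  0.025] [[455. 136.]]
```

View pics/pins_s.png

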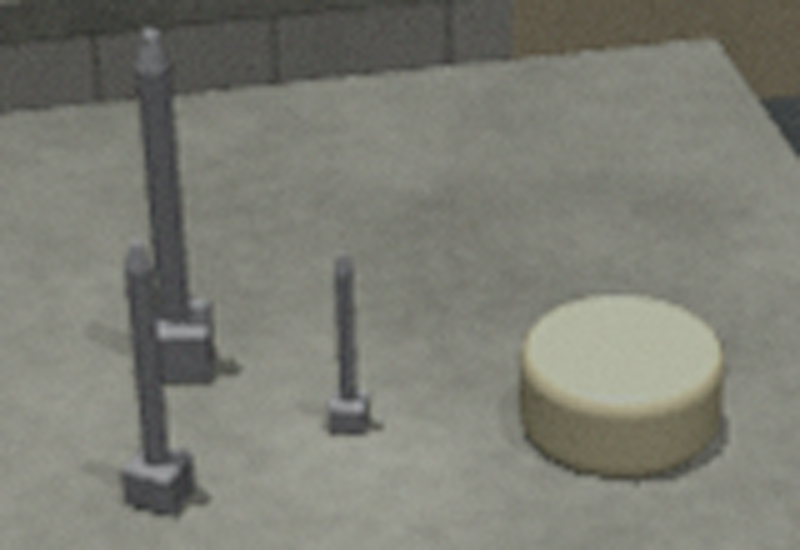

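View pics/pins_t.png

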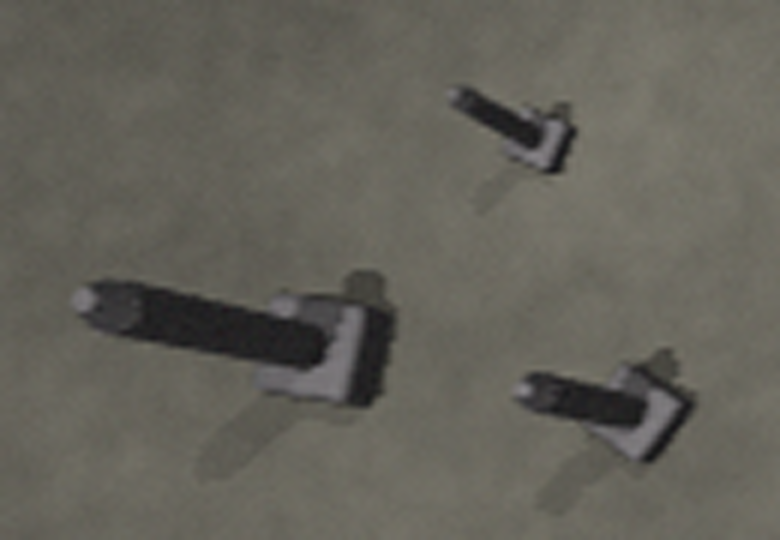

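View pics/sl_t.png

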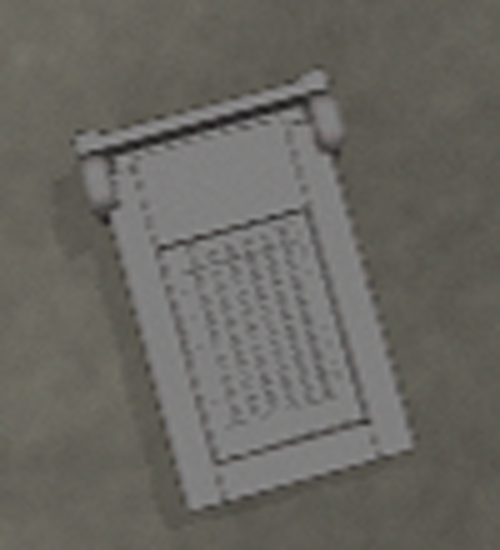

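View pics/harp_t.png

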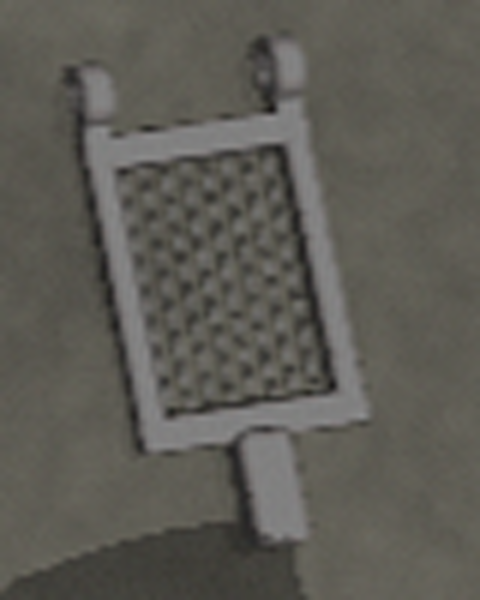

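View pics/sl_s.png

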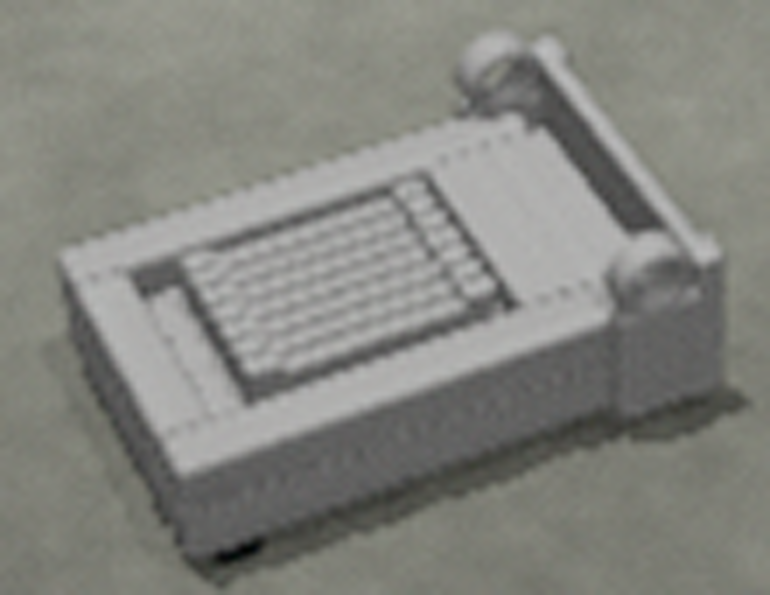

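```bash
cat > fit0.py <<'E'
from h import *
from scipy.optimize import least_squares
ct,cs=calibration("top"),calibration("side")
def pose(p,P):
    P=np.array(P)/1000; c,s=np.cos(p[2]),np.sin(p[2])
    return np.c_[p[0]+c*P[:,0]-s*P[:,1],p[1]+s*P[:,0]+c*P[:,1],P[:,2]]
def T(x,y,s,x0,y0): return ((x+.5)/s-.5+x0,(y+.5)/s-.5+y0)
obs=[("t",(-80,54,50),T(190,510,5,280,170)),("t",(-80,-54,50),T(413,447,5,280,170)),("t",(99,60,66),T(76,135,5,280,170)),("t",(99,-60,66),T(326,70,5,280,170)),
("s",(-80,54,50),T(60,258,7,240,195)),("s",(-80,-54,50),T(183,475,7,240,195)),("s",(99,-60,66),T(720,243,7,240,195))]
def fit(obs,p0):
    def f(p): return np.hstack([(proj(ct if o[0]=="t" else cs,pose(p,[o[1]]))[0]-o[2]) for o in obs])
    r=least_squares(f,p0,loss="soft_l1"); print(r.x.round(4),np.abs(r.fun).round(1)); return r.x
s=fit(obs,[.51,.02,.2])
hobs=[("t",(-66,46,14),T(145,450,6,420,180)),("t",(-66,-46,14),T(370,415,6,420,180)),("t",(-112,11,22),T(258,543,6,420,180)),("t",(-112,-11,22),T(308,537,6,420,180)),("t",(75,-33,26),T(275,38,6,420,180))]
h=fit(hobs,[.5,-.29,.2])
np.save("sl.npy",s);np.save("harp.npy",h)
t=cv2.imread("pics/top0.png");sd=cv2.imread("pics/side0.png")
ph=np.linspace(0,2*np.pi,16)
S=[[(-80,54,50),(-80,-54,50),(48,-54,50)],[(-80,54,50),(48,54,50)],[(99,60,66),(99,-60,66),(89,-60,66),(89,60,66),(99,60,66)],[(-80,54,0),(-80,-54,0),(99,-54,0)]]+[[(75+13*np.cos(a),y,63+13*np.sin(a)) for a in ph] for y in(-60,-48,48,60)]
H=[[(-66,46,14),(-66,-46,14),(60,-46,14)],[(-66,46,14),(60,46,14)],[(-66,11,22),(-112,11,22),(-112,-11,22),(-66,-11,22)]]+[[(75+13*np.cos(a),y,13+13*np.sin(a)) for a in ph] for y in(-45,-33,33,45)]
def draw(im,c,k,box,name):
    x0,y0,x1,y1=box
    im=cv2.resize(im[y0:y1,x0:x1],None,fx=k,fy=k,interpolation=2)
    for p,L in((s,S),(h,H)):
        for l in L:
            q=(proj(c,pose(p,l))-[x0,y0]+.5)*k
            cv2.polylines(im,[q.astype(np.int32)],False,(0,0,255),1)
    cv2.imwrite("pics/"+name,im)
draw(t,ct,4,(290,170,490,290),"ov_t.png");draw(sd,cs,5,(240,190,400,300),"ov_s.png");draw(sd,cs,5,(240,300,400,400),"ov_s2.png")
# pins
pt=[(T(640,410,6,110,170)),T(525,388,6,110,170)]
for nm,hb,tt,ts in(("med",T(640,410,6,110,170),T(525,388,6,110,170),T(135,248,5,240,80)),("big",0,T(85,300,6,110,170),T(150,32,5,240,80)),("small",0,T(457,95,6,110,170),T(343,258,5,240,80))):
    print(nm,"tip",tri(ct,tt,cs,ts).round(3))
E
python3 fit0.py
```

```text
[0.5011 0.0155 0.2623] [0.5 0.3 1.6 0.2 0.3 0.2 0.1 1.2 1.4 1.9 0.8 1.  0.6 0.4]
[ 0.5205 -0.2857  0.1328] [0.7 1.4 0.2 1.2 0.  0.6 0.9 0.2 0.1 3.6]
med tip [0.491 0.292 0.151]
big tip [0.518 0.416 0.206]
small tip [0.603 0.336 0.104]
```

View pics/ov_t.png

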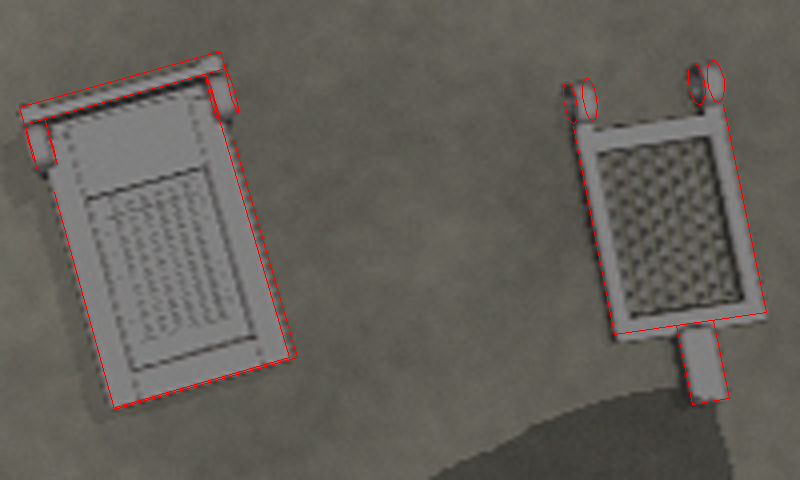

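View pics/ov_s.png

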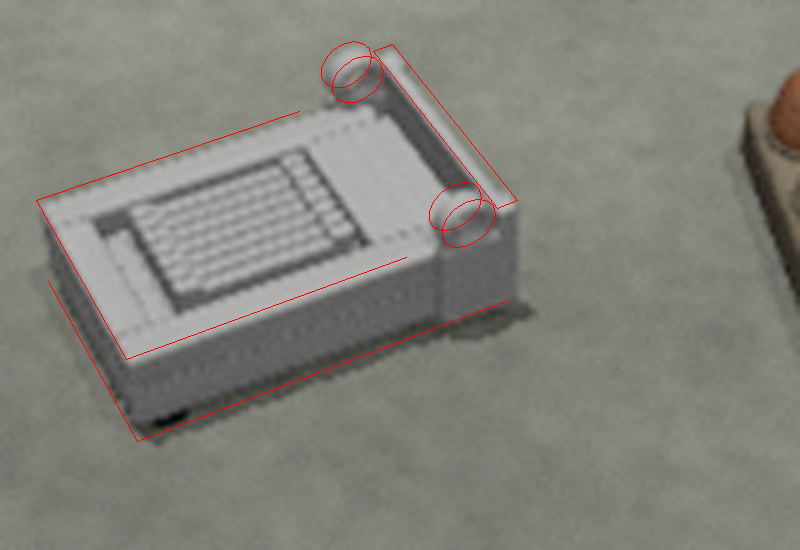

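View pics/ov_s2.png

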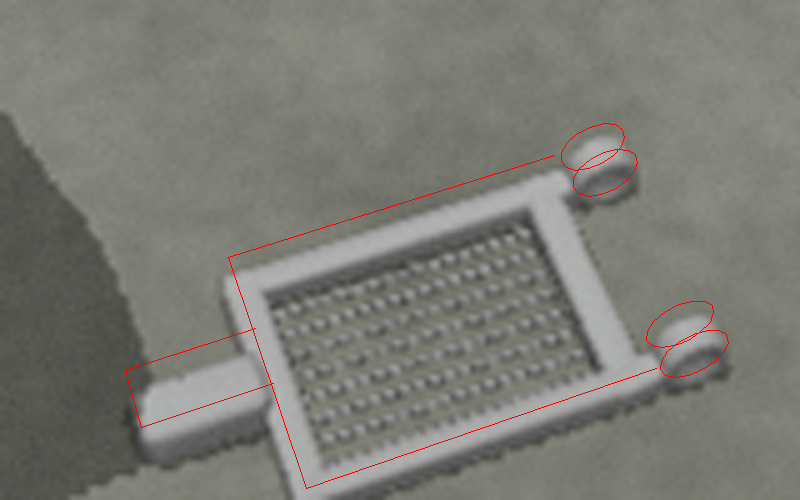

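```bash
cat >> h.py <<'E'
def down(tipyaw):  # tool pointing down, tool x heading = yaw
    c,s=np.cos(tipyaw),np.sin(tipyaw)
    return R.from_matrix(np.array([[c,s,0],[s,-c,0],[0,0,-1]]))
def plan(p,Rt,n=None):
    st=state(); R0=Rq(st["ee_rot"]); p0=st["ee_pos"]
    from scipy.linalg import logm,expm
    def M(r,t): m=np.eye(4); m[:3,:3]=r.as_matrix(); m[:3,3]=t; return m
    D=np.linalg.inv(M(R0,p0))@M(Rt,p)
    d=np.linalg.norm(np.array(p)-p0); a=np.degrees(R.from_matrix(D[:3,:3]).magnitude())
    if n is None: n=int(np.ceil(max(d/.045,a/8.2,1)))
    E=expm(np.real(logm(D))/n)
    print("rows",n,"trans cm",(E[:3,3]*100).round(2),"twist",np.degrees(R.from_matrix(E[:3,:3]).as_rotvec()).round(2),
      "| whole: first-trans", (D[:3,3]*100).round(2),"twist",np.degrees(R.from_matrix(D[:3,:3]).as_rotvec()).round(2))
def stt():
    s=state(); r=Rq(s["ee_rot"]).as_matrix()
    print("t",round(s["time_s"],2),"pos",s["ee_pos"].round(4),"x",r[:,0].round(3),"z",r[:,2].round(3),"q",s["q"].round(3),"F",s["wrist_force"].round(1),"w",round(s["width"],4))
E
python3 - <<'E'
from h import *
st=state();c=calibration("wrist");Rt=Rq(st["ee_rot"])
print("cam in tool",Rt.inv().apply(c["position"]-st["ee_pos"]).round(4)); print((Rt.inv()*Rq(c["rotation"])).as_matrix().round(3))
print(proj(c,st["ee_pos"]))
h=np.load("harp.npy");s=np.load("sl.npy")
g=np.array([h[0]-.085*np.cos(h[2]),h[1]-.085*np.sin(h[2]),.14]);print(g)
plan(g,down(h[2]))
E
```

```text
cam in tool [ 0.0759  0.0012 -0.1701]
[[-0.001  0.963  0.27 ]
 [ 1.     0.001  0.   ]
 [-0.     0.27  -0.963]]
[[313.84072629 241.43684282]]
[ 0.43621654 -0.29691522  0.14      ]
rows 9 trans cm [ 3.39 -2.59  0.83] twist [0.   0.   1.16] | whole: first-trans [ 32.28 -20.76   7.46] twist [1.000e-02 0.000e+00 1.043e+01]
```

Call:
{"fn": "arm_command", "kwargs": {"moves": [{"translation": [3.4,-2.6,0.9],"twist": [0,0,1.16]},{"translation": [3.4,-2.6,0.9],"twist": [0,0,1.16]},{"translation": [3.4,-2.6,0.9],"twist": [0,0,1.16]},{"translation": [3.4,-2.6,0.9],"twist": [0,0,1.16]},{"translation": [3.4,-2.6,0.9],"twist": [0,0,1.16]}]}}

```text
time_s: 1.65
ee_pos: [0.3226, -0.4218, 0.1695]
ee_rot: [0.0, 0.994, 0.106, 0.0]
wrist_force: [1.4, -0.2, -0.4]
width: 0.0948
```

Call:
{"fn": "arm_command", "kwargs": {"moves": [{"translation": [3.4,-2.6,0.9],"twist": [0,0,1.16]},{"translation": [3.4,-2.6,0.9],"twist": [0,0,1.16]},{"translation": [3.4,-2.6,0.9],"twist": [0,0,1.16]},{"translation": [3.3,-2.5,0.9],"twist": [0,0,1.16]},{"translation": [0,0,0],"twist": [0,0,0]}]}}

```text
time_s: 2.15
ee_pos: [0.4379, -0.2941, 0.1328]
ee_rot: [-0.001, 0.998, 0.068, -0.0]
wrist_force: [-0.3, 0.3, 0.4]
width: 0.095
```

Run:
```python
from h import *
stt(); im=capture("wrist"); cv2.imwrite("pics/w1.png",im[:,:,::-1])
import pickle; pickle.dump((state(),calibration("wrist")),open("w1.pkl","wb"))
```

```text
t 2.15 pos [ 0.4379 -0.2941  0.1328] x [ 0.991  0.136 -0.001] z [-0.001  0.001 -1.   ] q [-7.170e-01  4.590e-01  1.886e+00  1.000e-03  7.980e-01  7.180e-01] F [-0.3  0.3  0.4] w 0.095
```

View pics/w1.png

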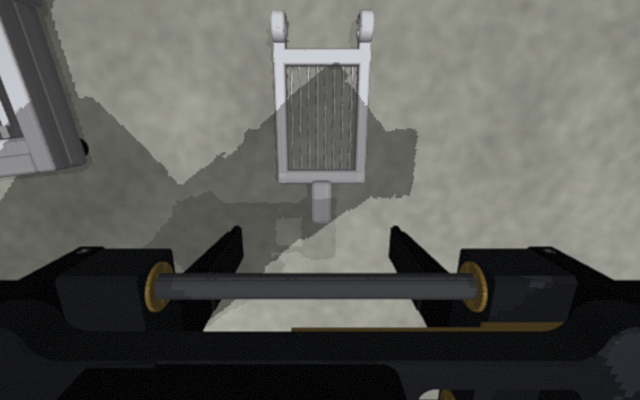

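Run:
```python
from h import *
im=cv2.imread("pics/w1.png"); crop(im,260,0,390,230,2.6*1,"w1c.png"); crop(im,262,150,382,230,6,"w1d.png");crop(im,262,0,382,70,6,"w1e.png")
```

```text
(no output)
```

View pics/w1d.png

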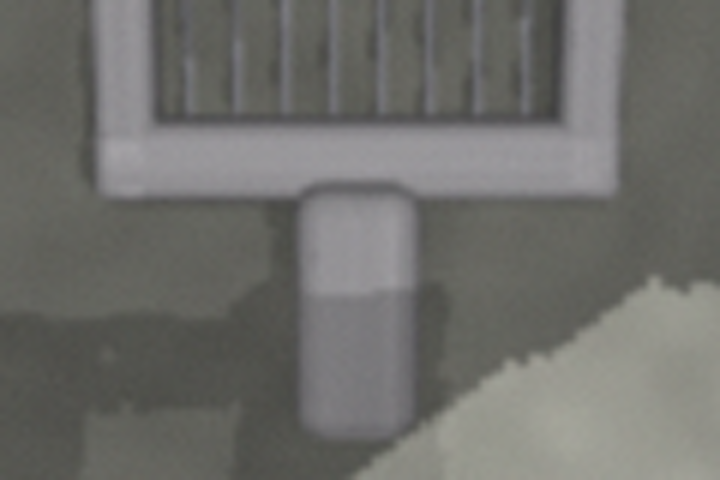

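View pics/w1e.png

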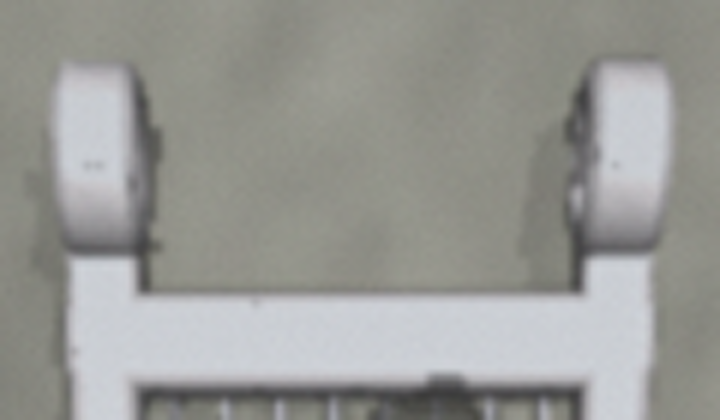

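```bash
cat > fit1.py <<'E'
from h import *; import pickle
from scipy.optimize import least_squares
from fit0 import pose,T
st,c=pickle.load(open("w1.pkl","rb"))
o=[((-66,46,14),T(100,196,6,262,150)),((-66,-46,14),T(618,195,6,262,150)),((-100,11,22),T(299,400,6,262,150),0),((-100,-11,22),T(415,400,6,262,150),0),((-112,0,21),T(357,440,6,262,150),1),
((75,45,26),T(52,140,6,262,0),0),((75,-45,26),T(672,140,6,262,0),0),((88,40,15),T(97,62,6,262,0),1),((88,-40,15),T(630,59,6,262,0),1)]
def f(p):
    r=[]
    for q in o:
        e=proj(c,pose(p,[q[0]]))[0]-q[1]
        r+=list(e) if len(q)==2 else [e[q[2]]]
    return np.array(r)
r=least_squares(f,np.load("harp.npy")); print(r.x.round(4),r.fun.round(1)); np.save("harp.npy",r.x)
g=lambda d:np.r_[pose(r.x,[(d,0,0)])[0][:2]]
print("grip",g(-84))
stt()
plan(np.r_[g(-84),.06],down(r.x[2]));plan(np.r_[g(-84),.004],down(r.x[2]))
E
python3 fit1.py
```

```text
[0.5011 0.0155 0.2623] [0.5 0.3 1.6 0.2 0.3 0.2 0.1 1.2 1.4 1.9 0.8 1.  0.6 0.4]
[ 0.5205 -0.2857  0.1328] [0.7 1.4 0.2 1.2 0.  0.6 0.9 0.2 0.1 3.6]
med tip [0.491 0.292 0.151]
big tip [0.518 0.416 0.206]
small tip [0.603 0.336 0.104]
[ 0.5187 -0.2913  0.1382] [-1.3 -1.8  0.9 -1.8 -0.7  1.1  1.4 -0.4  0.5  0.8  1. ]
grip [ 0.43551187 -0.3028705 ]
t 2.2 pos [ 0.4369 -0.2957  0.1332] x [ 0.991  0.136 -0.   ] z [-0.001  0.    -1.   ] q [-0.72   0.458  1.886 -0.     0.798  0.714] F [-0.2 -1.4  0.1] w 0.0953
rows 2 trans cm [-0.12  0.35  3.66] twist [-0.01  0.01 -0.06] | whole: first-trans [-0.23  0.7   7.32] twist [-0.03  0.03 -0.11]
rows 3 trans cm [-0.08  0.23  4.31] twist [-0.01  0.01 -0.04] | whole: first-trans [-0.23  0.7  12.92] twist [-0.03  0.03 -0.11]
```

Call:
{"fn": "arm_command", "kwargs": {"moves": [{"translation": [-0.1,0.35,3.6],"twist": [0,0,0]},{"translation": [-0.1,0.35,3.6],"twist": [0,0,0]},{"translation": [0,0,0],"twist": [0,0,0]},{"translation": [0,0,0],"twist": [0,0,0]}]}}

```text
time_s: 2.6
ee_pos: [0.4343, -0.3052, 0.0622]
ee_rot: [-0.0, 0.998, 0.066, -0.0]
wrist_force: [-1.0, 0.3, 1.0]
width: 0.0951
```

Run:
```python
from h import *
import pickle
stt();s=state();c=calibration("wrist"); im=capture("wrist"); cv2.imwrite("pics/w2.png",im[:,:,::-1]);stt()
pickle.dump((s,c),open("w2.pkl","wb"))
p=np.load("harp.npy")
from fit1 import pose
for q in [(-66,46,14),(-66,-46,14),(-112,11,22),(-112,-11,22),(88,40,15),(88,-40,15)]: print(q,proj(c,pose(p,[q])).round())
```

```text
t 2.6 pos [ 0.4343 -0.3052  0.0622] x [ 0.991  0.131 -0.001] z [-0.001  0.    -1.   ] q [-0.737  0.572  1.934 -0.     0.637  0.702] F [-1.   0.3  1. ] w 0.0951
t 2.65 pos [ 0.4348 -0.3054  0.0629] x [0.991 0.131 0.001] z [ 0.001 -0.001 -1.   ] q [-0.737  0.57   1.933 -0.     0.637  0.703] F [ 0.4 -0.   0.7] w 0.0952
[0.5011 0.0155 0.2623] [0.5 0.3 1.6 0.2 0.3 0.2 0.1 1.2 1.4 1.9 0.8 1.  0.6 0.4]
[ 0.5205 -0.2857  0.1328] [0.7 1.4 0.2 1.2 0.  0.6 0.9 0.2 0.1 3.6]
med tip [0.491 0.292 0.151]
big tip [0.518 0.416 0.206]
small tip [0.603 0.336 0.104]
[ 0.5187 -0.2913  0.1382] [-1.3 -1.8  0.9 -1.8 -0.7  1.1  1.4 -0.4  0.5  0.8  1. ]
grip [ 0.43551187 -0.3028705 ]
t 2.65 pos [ 0.4348 -0.3054  0.0629] x [0.991 0.131 0.001] z [ 0.001 -0.001 -1.   ] q [-0.737  0.57   1.933 -0.     0.637  0.703] F [ 0.4 -0.   0.7] w 0.0952
rows 1 trans cm [ 0.1  -0.24  0.29] twist [ 0.05 -0.04 -0.37] | whole: first-trans [ 0.1  -0.24  0.29] twist [ 0.05 -0.04 -0.37]
rows 2 trans cm [ 0.05 -0.12  2.95] twist [ 0.03 -0.02 -0.18] | whole: first-trans [ 0.1  -0.25  5.89] twist [ 0.05 -0.04 -0.37]
(-66, 46, 14) [[253. 194.]]
(-66, -46, 14) [[369. 194.]]
(-112, 11, 22) [[298. 252.]]
(-112, -11, 22) [[325. 251.]]
(88, 40, 15) [[246. -37.]]
(88, -40, 15) [[371. -38.]]
```

View pics/w2.png

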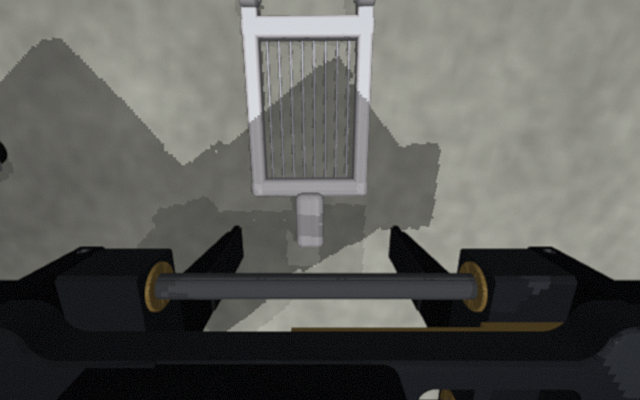

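Call:
{"fn": "arm_command", "kwargs": {"moves": [{"translation": [0.05,-0.12,2.9],"twist": [0,0,0]},{"translation": [0.05,-0.12,2.9],"twist": [0,0,-0.3]},{"translation": [0,0,0],"twist": [0,0,0]}]}}

```text
time_s: 2.95
ee_pos: [0.4349, -0.3018, 0.003]
ee_rot: [-0.001, 0.998, 0.069, -0.001]
wrist_force: [0.4, 0.2, -0.1]
width: 0.0952
```

Call:
{"fn": "arm_command", "kwargs": {"moves": [{"translation": [0,0,0],"twist": [0,0,0]},{"translation": [0,0,0],"twist": [0,0,0]},{"translation": [0,0,0],"twist": [0,0,0]},{"translation": [0,0,0],"twist": [0,0,0]},{"translation": [0,0,0],"twist": [0,0,0]}], "hand": 1, "grip_force": 45}}

```text
time_s: 3.45
ee_pos: [0.4356, -0.3022, 0.0042]
ee_rot: [0.0, 0.998, 0.069, 0.0]
wrist_force: [0.0, 0.3, 0.3]
width: 0.0604
```

Call:
{"fn": "arm_command", "kwargs": {"moves": [{"translation": [0,0,0],"twist": [0,0,0]},{"translation": [0,0,0],"twist": [0,0,0]},{"translation": [0,0,0],"twist": [0,0,0]},{"translation": [0,0,0],"twist": [0,0,0]},{"translation": [0,0,0],"twist": [0,0,0]}]}}

```text
time_s: 3.95
ee_pos: [0.4353, -0.3019, 0.0036]
ee_rot: [-0.0, 0.998, 0.069, -0.0]
wrist_force: [0.5, -0.0, 0.5]
width: 0.0218
```

Call:
{"fn": "arm_command", "kwargs": {"moves": [{"translation": [0,0,0],"twist": [0,0,0]},{"translation": [0,0,0],"twist": [0,0,0]},{"translation": [0,0,0],"twist": [0,0,0]}]}}

```text
time_s: 4.25
ee_pos: [0.4354, -0.302, 0.0036]
ee_rot: [-0.0, 0.998, 0.069, -0.0]
wrist_force: [-0.4, 0.3, -1.1]
width: 0.0214
```

Call:
{"fn": "arm_command", "kwargs": {"moves": [{"translation": [0,0,-1],"twist": [0,0,0]},{"translation": [0,0,-2],"twist": [0,0,0]},{"translation": [0,0,-3.5],"twist": [0,0,0]},{"translation": [0,0,-3.5],"twist": [0,0,0]},{"translation": [0,0,0],"twist": [0,0,0]}]}}

```text
time_s: 4.75
ee_pos: [0.4368, -0.3032, 0.108]
ee_rot: [0.003, 0.998, 0.069, 0.002]
wrist_force: [1.7, 0.0, -2.3]
width: 0.0216
```

```bash
sed -i 's/^s=fit(obs/if __name__!="__main__": raise SystemExit\ns=fit(obs/' fit0.py
python3 - <<'E'
# split helpers
src=open('fit0.py').read()
i=src.index('def pose');j=src.index('obs=[')
open('h.py','a').write('\n'+src[i:j]+'\n')
k=src.index("ph=np.linspace");m=src.index("def draw")
open('h.py','a').write(src[k:m])
open('h.py','a').write('''
def obj3(P,Rm,p): return np.array(P)/1000@Rm.T+p
''')
E
python3 - <<'E'
from h import *
stt();c=calibration("wrist");im=capture("wrist")[:,:,::-1].copy();cv2.imwrite("pics/w3.png",im)
stt()
sd=capture("side");cv2.imwrite("pics/s3.png",sd[:,:,::-1])
E
```

```text
t 4.75 pos [ 0.4368 -0.3032  0.108 ] x [0.99  0.138 0.005] z [ 0.005 -0.005 -1.   ] q [-0.731  0.498  1.903 -0.     0.734  0.702] F [ 1.7  0.  -2.3] w 0.0216
t 4.8 pos [ 0.4361 -0.3026  0.1059] x [0.99  0.138 0.003] z [ 0.003 -0.003 -1.   ] q [-0.731  0.501  1.906 -0.     0.731  0.702] F [ 0.2 -0.8 -2.9] w 0.0219
```

View pics/w3.png

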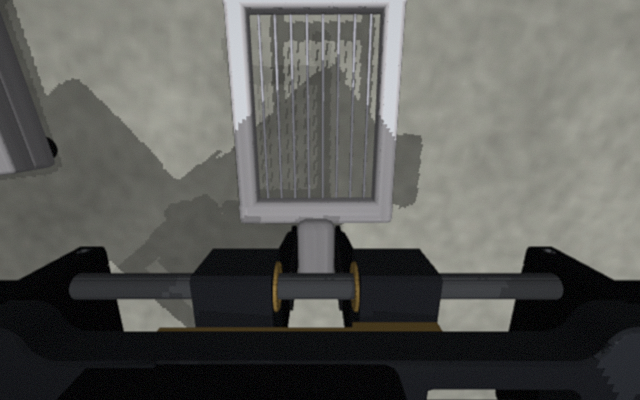

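View pics/s3.png

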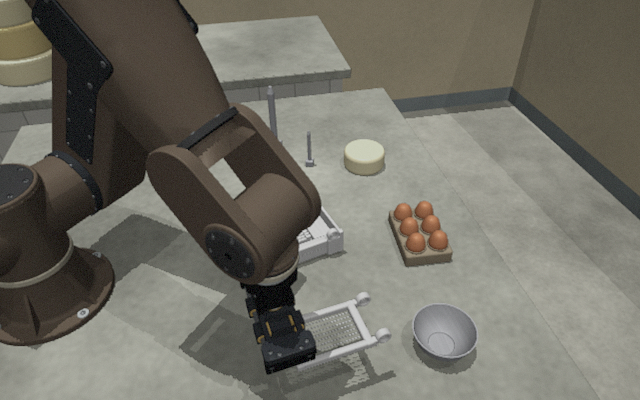

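Run:
```python
from h import *
im=cv2.imread("pics/w3.png"); crop(im,215,0,415,45,4,"w3a.png"); crop(im,230,190,400,260,4.5,"w3b.png")
im=cv2.imread("pics/w1.png"); crop(im,262,40,382,80,6,"w1f.png")
```

```text
(no output)
```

View pics/w3a.png

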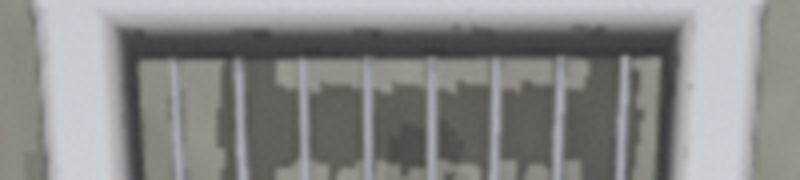

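View pics/w3b.png

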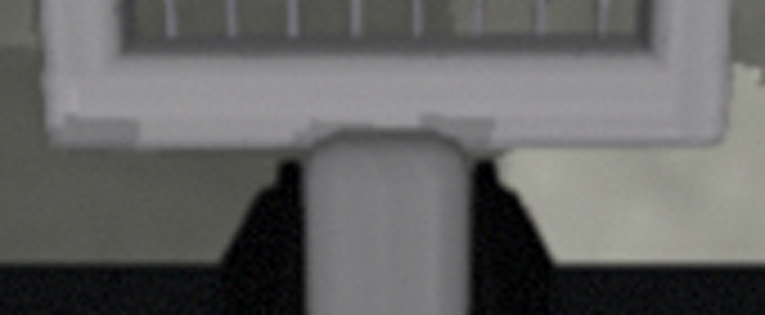

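View pics/w1f.png

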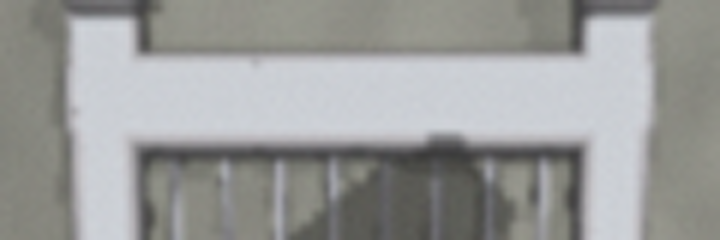

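```bash
cat > fit3.py <<'E'
from h import *; import pickle
from scipy.optimize import least_squares
st,c=pickle.load(open("w1.pkl","rb"))
K=c["camera_matrix"]
tc=np.array([.0759,.0012,-.1701]); Rc=np.array([[-.001,.963,.27],[1,.001,0],[0,.27,-.963]])
def pj(P,dz=0): # tool-frame points m
    q=(P-tc)@Rc*[1,-1,-1]; u=q@K.T; return u[:,:2]/u[:,2:]
# a: w1 ; b: w3. model: frame front corners (-66,±W,14); rear inner edge xr, outer ±W
def pts(x,xr,W,nm):
    P=np.array([(-.066,W,.014),(-.066,-W,.014),(xr,W,.014),(xr,-W,.014)])
    X,Y,yaw,Z,pitch=x
    Rm=R.from_euler("zy",[yaw,pitch]).as_matrix()  # tool frame with z flipped
    Q=P@Rm.T+[X,Y,Z]; return Q*[1,-1,-1]
oa=np.array([T(100,196,6,262,150),T(618,195,6,262,150),(T(73,0,6,262,0)[0],63.5),(T(648,0,6,262,0)[0],63.5)])
ob=np.array([(240.3,221.9),(391,221.9),(224.6,5.1),(403.8,5.1)])
def f(v):
    xr,W=v[0],v[1]; za=v[2]
    A=pj(pts([v[3],v[4],v[5],za,0],xr,W,0)); B=pj(pts(v[6:11],xr,W,0))
    return np.r_[(A-oa).ravel(),(B-ob).ravel(),(W-.046)/.0003,(za+.133)/.002]
v=least_squares(f,[.04,.046,-.133,.08,0,0,.08,0,0,0,0]); print(v.x.round(4)); print(v.fun.round(2))
E
python3 fit3.py
```

```text
[ 0.049   0.0456 -0.1357  0.0786 -0.007   0.0013  0.0825 -0.0008  0.0027
 -0.0073  0.0355]
[-0.34  0.58  0.21  0.55 -0.51 -0.3   0.63 -0.54 -0.66 -0.03  0.06 -0.57
 -0.1   0.62  0.61 -0.11 -1.3  -1.36]
```

Run:
```python
from h import *
s=np.load("sl.npy"); stt()
p=pose(s,[(-82,-120,170)])[0]; print(p)
plan(p,down(s[2]))
```

```text
t 4.85 pos [ 0.4355 -0.3021  0.1044] x [0.991 0.137 0.001] z [ 0.001 -0.001 -1.   ] q [-0.731  0.503  1.907 -0.     0.73   0.702] F [-0.5  0.3 -2.5] w 0.022
[ 0.45305752 -0.12166905  0.17      ]
rows 5 trans cm [ 1.02 -3.48 -1.32] twist [ 0.02 -0.01 -1.43] | whole: first-trans [  4.23 -17.62  -6.58] twist [ 0.08 -0.05 -7.13]
```

Call:
{"fn": "arm_command", "kwargs": {"moves": [{"translation": [0.4,-1.3,-0.9],"twist": [0,0,-0.5]},{"translation": [0.72,-2.5,-1],"twist": [0,0,-1]},{"translation": [0.72,-2.5,-1],"twist": [0,0,-1]},{"translation": [0.72,-2.5,-1],"twist": [0,0,-1]},{"translation": [0.72,-2.5,-0.9],"twist": [0,0,-1]}]}}

```text
time_s: 5.35
ee_pos: [0.4483, -0.1831, 0.1513]
ee_rot: [-0.001, 0.994, 0.109, -0.001]
wrist_force: [1.2, -1.0, -2.2]
width: 0.0214
```

Call:
{"fn": "arm_command", "kwargs": {"moves": [{"translation": [0.72,-2.5,-0.9],"twist": [0,0,-1]},{"translation": [0.72,-2.5,-0.9],"twist": [0,0,-1]},{"translation": [0.35,-1.3,0],"twist": [0,0,-0.6]},{"translation": [0,0,0],"twist": [0,0,0]},{"translation": [0,0,0],"twist": [0,0,0]}]}}

```text
time_s: 5.85
ee_pos: [0.4517, -0.1197, 0.169]
ee_rot: [-0.0, 0.991, 0.131, -0.0]
wrist_force: [-0.5, -0.4, -2.1]
width: 0.0219
```

Run:
```python
from h import *
import pickle
stt();s=state();c=calibration("wrist");im=capture("wrist")[:,:,::-1].copy();cv2.imwrite("pics/w4.png",im)
pickle.dump((s,c),open("w4.pkl","wb"))
crop(im,0,0,260,220,3,"w4a.png"); stt()
```

```text
t 5.85 pos [ 0.4517 -0.1197  0.169 ] x [ 0.966  0.259 -0.001] z [-0.001  0.    -1.   ] q [-0.401  0.331  1.987 -0.     0.825  0.908] F [-0.5 -0.4 -2.1] w 0.0219
t 5.9 pos [ 0.4517 -0.1202  0.169 ] x [ 0.966  0.258 -0.001] z [-0.001  0.    -1.   ] q [-0.401  0.331  1.987 -0.     0.825  0.908] F [-0.1 -0.1 -2.3] w 0.0219
```

View pics/w4.png

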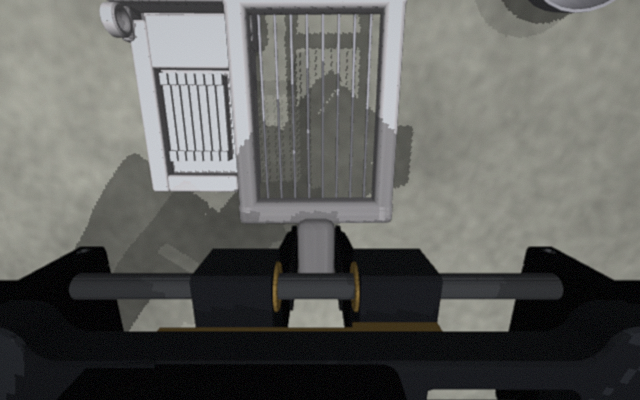

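View pics/w4a.png

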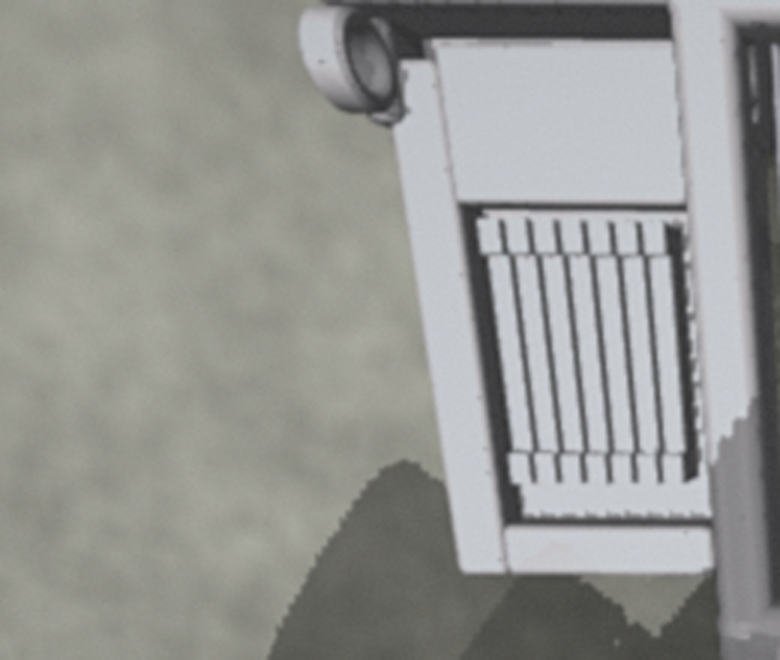

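```bash
cat > fit4.py <<'E'
from h import *; import pickle
from scipy.optimize import least_squares
st,c=pickle.load(open("w4.pkl","rb"))
def f(p,full=False):
    a=proj(c,pose(p,[(-80,54,50),(-80,-5,50),(75,48,63),(89,20,66),(10,54,50),(30,54,50)]))
    e=T(403,165,3,0,0); d=a[5]-a[4]; n=np.array([-d[1],d[0]])/np.linalg.norm(d)
    r=np.r_[a[0]-T(462,573,3,0,0), a[1][1]-T(0,572,3,0,0)[1], a[2]-T(372,61,3,0,0), (np.array(e)-a[4])@n]
    if full: print(a.round(1))
    return r
r=least_squares(f,np.load("sl.npy")); print(r.x.round(4),r.fun.round(2)); f(r.x,1)
np.save("slw.npy",r.x)
stt()
# TCP targets
for zz in(.115,.075,.058): 
    p=pose(r.x,[(-83,.8,0)])[0]; p[2]=zz; print(zz,p.round(4)); plan(p,down(r.x[2]))
E
python3 fit4.py
```

```text
[0.5034 0.0125 0.2627] [ 0.49  0.35  0.64  1.09 -0.92  1.63]
[[154.2 191. ]
 [210.4 191. ]
 [124.8  19.1]
 [152.9  -1.3]
 [139.6 100.3]
 [136.1  77.9]]
t 5.9 pos [ 0.4517 -0.1202  0.169 ] x [ 0.966  0.258 -0.001] z [-0.001  0.    -1.   ] q [-0.401  0.331  1.987 -0.     0.825  0.908] F [-0.1 -0.1 -2.3] w 0.0219
0.115 [ 0.423  -0.0083  0.115 ]
rows 3 trans cm [ 0.04 -3.85  1.8 ] twist [-0.01  0.02 -0.02] | whole: first-trans [  0.12 -11.55   5.41] twist [-0.02  0.05 -0.07]
0.075 [ 0.423  -0.0083  0.075 ]
rows 4 trans cm [ 0.03 -2.89  2.35] twist [-0.01  0.01 -0.02] | whole: first-trans [  0.13 -11.55   9.41] twist [-0.02  0.05 -0.07]
0.058 [ 0.423  -0.0083  0.058 ]
rows 4 trans cm [ 0.03 -2.89  2.78] twist [-0.01  0.01 -0.02] | whole: first-trans [  0.13 -11.55  11.11] twist [-0.02  0.05 -0.07]
```

Call:
{"fn": "arm_command", "kwargs": {"moves": [{"translation": [-0.1,-1.5,0.5],"twist": [0,0,0]},{"translation": [-0.1,-3,1.2],"twist": [0,0.7,0]},{"translation": [-0.1,-3,1.2],"twist": [0,0.7,0]},{"translation": [-0.1,-2.5,1.2],"twist": [0,0.6,0]},{"translation": [0,-1.55,1],"twist": [0,0,0]}]}}

```text
time_s: 6.4
ee_pos: [0.4172, -0.0077, 0.1176]
ee_rot: [-0.003, 0.991, 0.13, 0.017]
wrist_force: [1.1, -0.5, -2.5]
width: 0.0218
```

Call:
{"fn": "arm_command", "kwargs": {"moves": [{"translation": [0,0,0],"twist": [0,0,0]},{"translation": [0,0,0],"twist": [0,0,0]}]}}

```text
time_s: 6.6
ee_pos: [0.4188, -0.0091, 0.1184]
ee_rot: [-0.002, 0.991, 0.131, 0.017]
wrist_force: [-0.9, 0.5, -1.0]
width: 0.0216
```

Run:
```python
from h import *
import pickle
stt();s=state();c=calibration("wrist");im=capture("wrist")[:,:,::-1].copy();cv2.imwrite("pics/w5.png",im)
pickle.dump((s,c),open("w5.pkl","wb"))
im=capture("side")[:,:,::-1];cv2.imwrite("pics/s5.png",im)
im=capture("top")[:,:,::-1];cv2.imwrite("pics/t5.png",im)
crop(im,280,160,400,290,5,"t5c.png")
```

```text
t 6.6 pos [ 0.4188 -0.0091  0.1184] x [0.965 0.259 0.034] z [ 0.033  0.009 -0.999] q [-0.19   0.346  2.17   0.027  0.594  1.097] F [-0.9  0.5 -1. ] w 0.0216
```

View pics/w5.png

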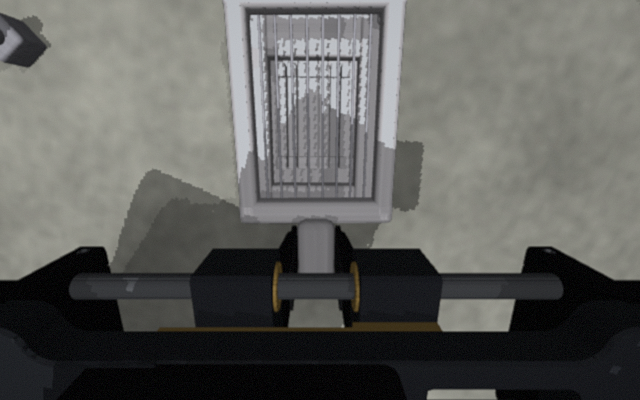

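View pics/s5.png

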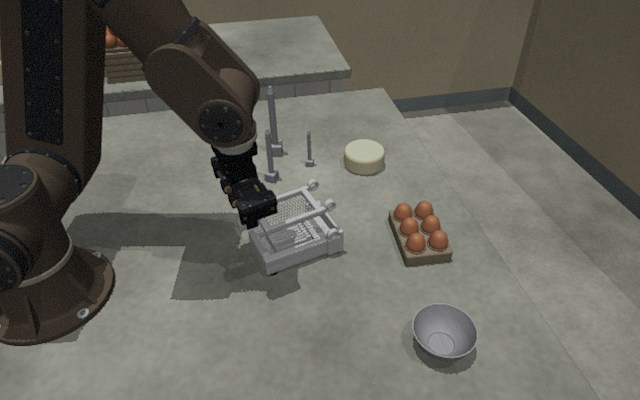

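View pics/t5c.png

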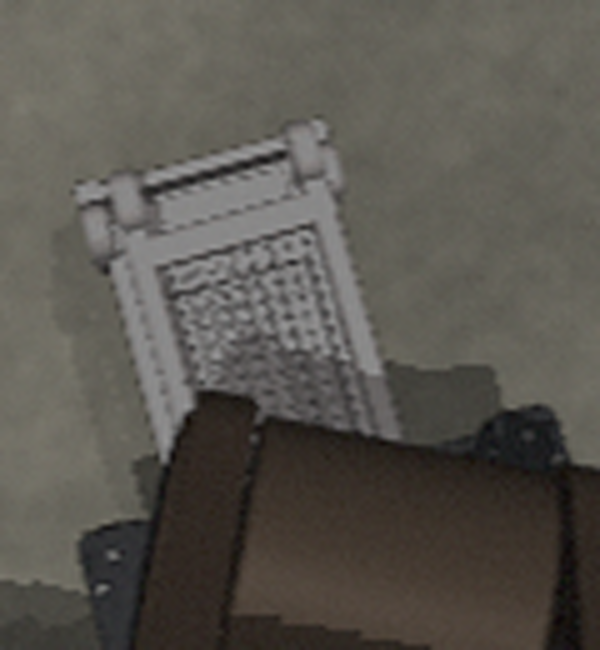

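```bash
cat > ov5.py <<'E'
from h import *; import pickle
st,c=pickle.load(open("w5.pkl","rb"))
ct=calibration("top"); im=cv2.imread("pics/t5.png")
k=6;x0,y0,x1,y1=285,165,400,260
im=cv2.resize(im[y0:y1,x0:x1],None,fx=k,fy=k,interpolation=2)
Rt=Rq(st["ee_rot"]).as_matrix(); Rh=R.from_euler("zy",[.0027,.0355]).as_matrix()
F=np.diag([1,-1,-1])
def harpP(P): return (((np.array(P)/1000)@Rh.T+[.0825,-.0008,-.0073])@F)@Rt.T+st["ee_pos"]
for l in H: 
    q=(proj(ct,harpP(l))-[x0,y0]+.5)*k; cv2.polylines(im,[q.astype(np.int32)],False,(0,0,255),1)
for l in S:
    q=(proj(ct,pose(np.load("slw.npy"),l))-[x0,y0]+.5)*k; cv2.polylines(im,[q.astype(np.int32)],False,(0,255,0),1)
cv2.imwrite("pics/ov5.png",im)
e=harpP([(75,0,13)])[0];s=np.load("slw.npy");hp=pose(s,[(75,0,63)])[0]
d=e-hp; ca,sa=np.cos(s[2]),np.sin(s[2]); print("eye-hinge in slicer axes mm",1e3*np.array([ca*d[0]+sa*d[1],-sa*d[0]+ca*d[1],d[2]]).round(4), "harp x axis", ((F@Rh)[:,0]@Rt.T).round(3))
E
python3 ov5.py
```

```text
eye-hinge in slicer axes mm [-4.5  0.3 63.9] harp x axis [ 0.965  0.262 -0.001]
```

View pics/ov5.png

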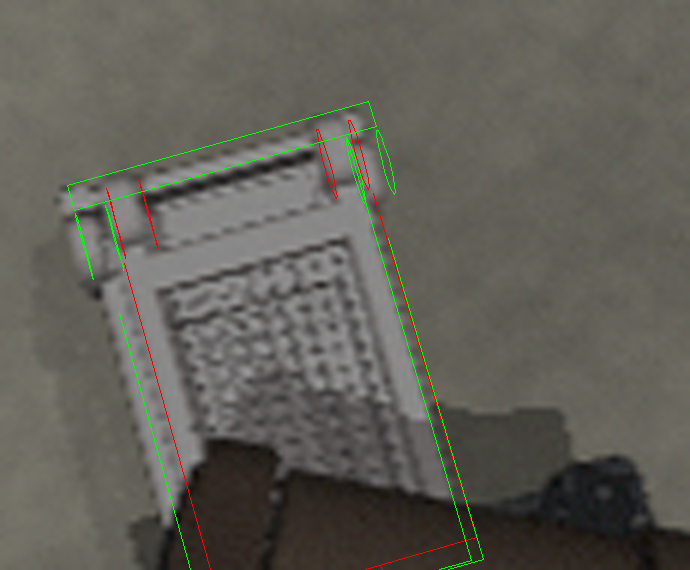

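Call:
{"fn": "arm_command", "kwargs": {"moves": [{"translation": [-0.05,0,1.4],"twist": [0,0,0]},{"translation": [-0.05,0,1.6],"twist": [0,0,0]},{"translation": [-0.05,0,1.5],"twist": [0,0,0]},{"translation": [0,0,0],"twist": [0,0,0]}]}}

```text
time_s: 7.15
ee_pos: [0.4186, -0.0095, 0.0726]
ee_rot: [-0.003, 0.991, 0.13, 0.016]
wrist_force: [-0.5, 0.8, -1.6]
width: 0.0216
```

Run:
```python
from h import *
stt()
im=capture("side")[:,:,::-1];crop(im,240,160,360,280,5,"s6.png")
im=capture("top")[:,:,::-1];crop(im,285,165,400,260,6,"t6c.png")
```

```text
t 7.15 pos [ 0.4186 -0.0095  0.0726] x [0.966 0.258 0.033] z [ 0.032  0.009 -0.999] q [-0.191  0.44   2.213  0.034  0.459  1.089] F [-0.5  0.8 -1.6] w 0.0216
```

View pics/s6.png

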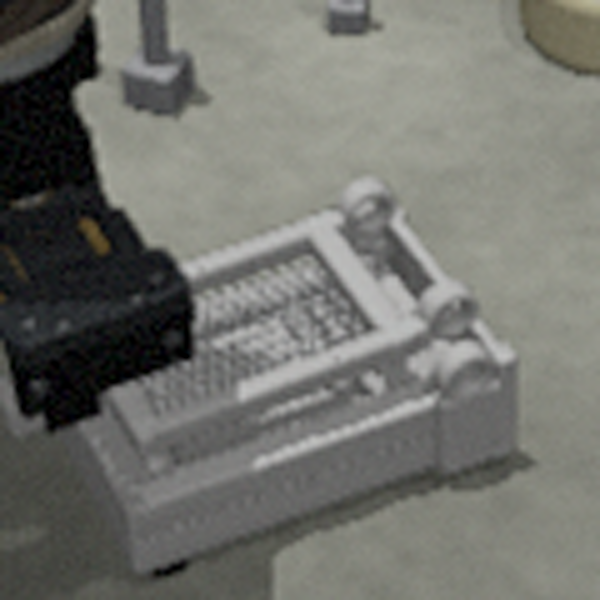

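View pics/t6c.png

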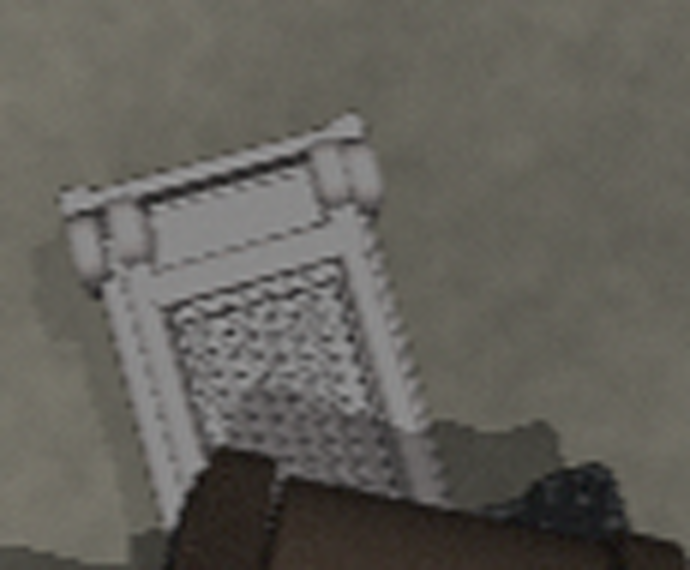

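Call:
{"fn": "arm_command", "kwargs": {"moves": [{"translation": [-0.02,-0.1,0.5],"twist": [0,0,0]},{"translation": [-0.02,0,0.5],"twist": [0,0,0]},{"translation": [-0.02,0,0.3],"twist": [0,0,0]},{"translation": [0,0,0.2],"twist": [0,0,0]},{"translation": [0,0,0],"twist": [0,0,0]}]}}

```text
time_s: 7.75
ee_pos: [0.4185, -0.008, 0.0583]
ee_rot: [-0.002, 0.991, 0.13, 0.017]
wrist_force: [0.1, -0.3, -2.1]
width: 0.0221
```

Run:
```python
from h import *
stt()
im=capture("side")[:,:,::-1];crop(im,240,160,360,280,5,"s7.png")
im=capture("top")[:,:,::-1];crop(im,285,165,400,260,6,"t7c.png")
```

```text
t 7.75 pos [ 0.4185 -0.008   0.0583] x [0.965 0.259 0.035] z [ 0.033  0.009 -0.999] q [-0.187  0.471  2.226  0.038  0.414  1.088] F [ 0.1 -0.3 -2.1] w 0.0221
```

View pics/s7.png

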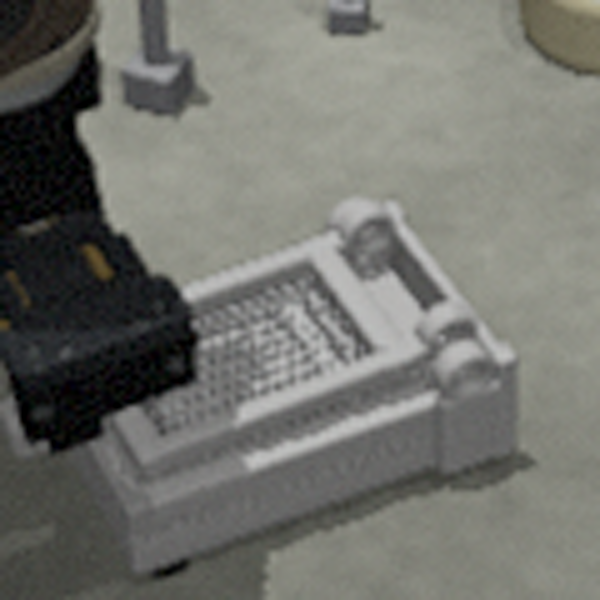

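View pics/t7c.png

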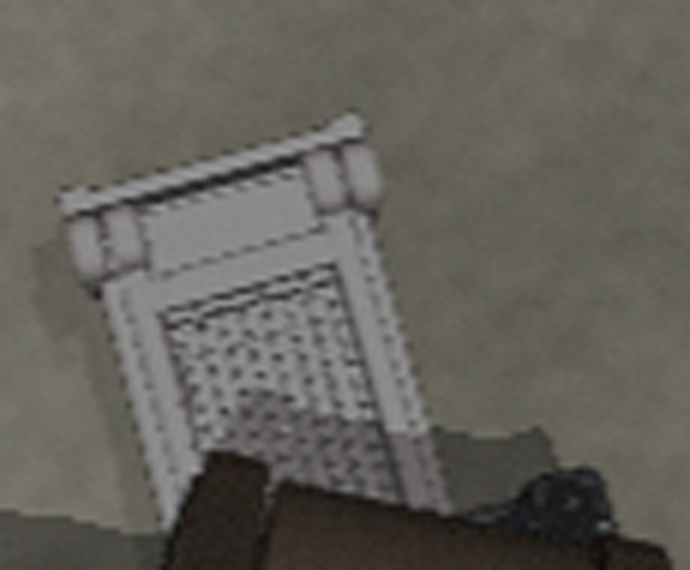

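Call:
{"fn": "arm_command", "kwargs": {"moves": [{"translation": [0,0,0.15],"twist": [0,0,0]},{"translation": [0,0,0.1],"twist": [0,0,0]},{"translation": [0,0,0],"twist": [0,0,0]}]}}

```text
time_s: 8.15
ee_pos: [0.4186, -0.008, 0.056]
ee_rot: [-0.002, 0.991, 0.13, 0.017]
wrist_force: [0.1, -0.2, -2.3]
width: 0.0219
```

Call:
{"fn": "arm_command", "kwargs": {"moves": [{"translation": [0,0,0.1],"twist": [0,0,0]},{"translation": [0,0,0.1],"twist": [0,0,0]},{"translation": [0,0,0],"twist": [0,0,0]}]}}

```text
time_s: 8.45
ee_pos: [0.4187, -0.008, 0.0539]
ee_rot: [-0.002, 0.991, 0.13, 0.017]
wrist_force: [-1.5, -0.7, -1.7]
width: 0.0216
```

Call:
{"fn": "arm_command", "kwargs": {"moves": [{"translation": [0,0,0.1],"twist": [0,0,0]},{"translation": [0,0,0],"twist": [0,0,0]}]}}

```text
time_s: 8.65
ee_pos: [0.4188, -0.008, 0.0532]
ee_rot: [-0.002, 0.991, 0.13, 0.017]
wrist_force: [-1.0, 0.9, 2.8]
width: 0.0215
```

Call:
{"fn": "arm_command", "kwargs": {"moves": [{"translation": [0,0,0.1],"twist": [0,0,0]},{"translation": [0,0,0],"twist": [0,0,0]}]}}

```text
time_s: 8.85
ee_pos: [0.4188, -0.008, 0.053]
ee_rot: [-0.002, 0.991, 0.131, 0.018]
wrist_force: [-4.4, -0.1, 23.6]
width: 0.0216
```

Call:
{"fn": "arm_command", "kwargs": {"moves": [{"translation": [0,0,-0.1],"twist": [0,0,0]},{"translation": [0.15,0,0],"twist": [0,0,0]},{"translation": [0.15,0,0],"twist": [0,0,0]},{"translation": [0,0,0],"twist": [0,0,0]}]}}

```text
time_s: 9.25
ee_pos: [0.4201, -0.0072, 0.0532]
ee_rot: [-0.003, 0.991, 0.131, 0.016]
wrist_force: [-10.9, -6.1, 13.3]
width: 0.0221
```

Call:
{"fn": "arm_command", "kwargs": {"moves": [{"translation": [0.1,0,0],"twist": [0,0,0]},{"translation": [0,0,0],"twist": [0,0,0]}]}}

```text
time_s: 9.45
ee_pos: [0.4202, -0.007, 0.0532]
ee_rot: [-0.003, 0.991, 0.13, 0.015]
wrist_force: [-15.0, -8.6, 16.1]
width: 0.0218
```

Call:
{"fn": "arm_command", "kwargs": {"moves": [{"translation": [0.1,0,0],"twist": [0,0,0]},{"translation": [0,0,0],"twist": [0,0,0]}]}}

```text
time_s: 9.65
ee_pos: [0.4204, -0.0067, 0.0532]
ee_rot: [-0.003, 0.991, 0.131, 0.014]
wrist_force: [-17.8, -11.0, 18.8]
width: 0.0219
```

Run:
```python
from h import *
stt()
im=capture("side")[:,:,::-1];crop(im,240,160,360,280,5,"s8.png")
im=capture("top")[:,:,::-1];crop(im,290,170,370,230,9,"t8c.png")
s=np.load("slw.npy");p=state()["ee_pos"]-[s[0],s[1],0];ca,sa=np.cos(s[2]),np.sin(s[2]);print(ca*p[0]+sa*p[1],-sa*p[0]+ca*p[1])
```

```text
t 9.65 pos [ 0.4204 -0.0067  0.0532] x [0.965 0.259 0.029] z [ 0.027  0.01  -1.   ] q [-0.183  0.485  2.221  0.036  0.411  1.093] F [-17.8 -11.   18.8] w 0.0219
-0.08512772398258604 0.0029802030759050156
```

View pics/s8.png

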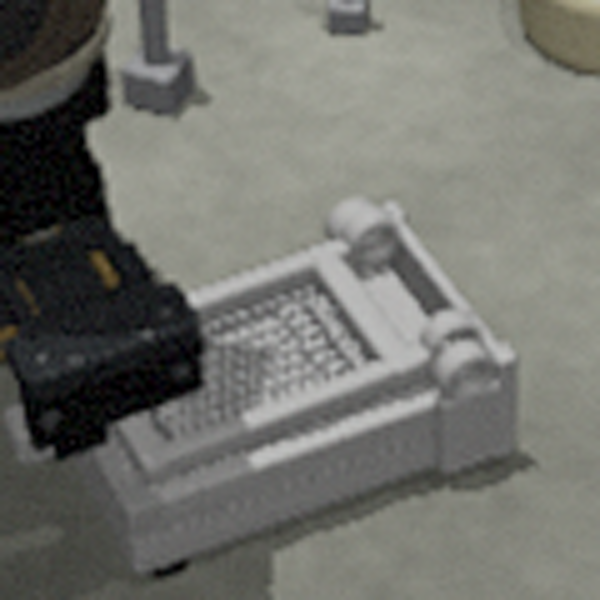

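View pics/t8c.png

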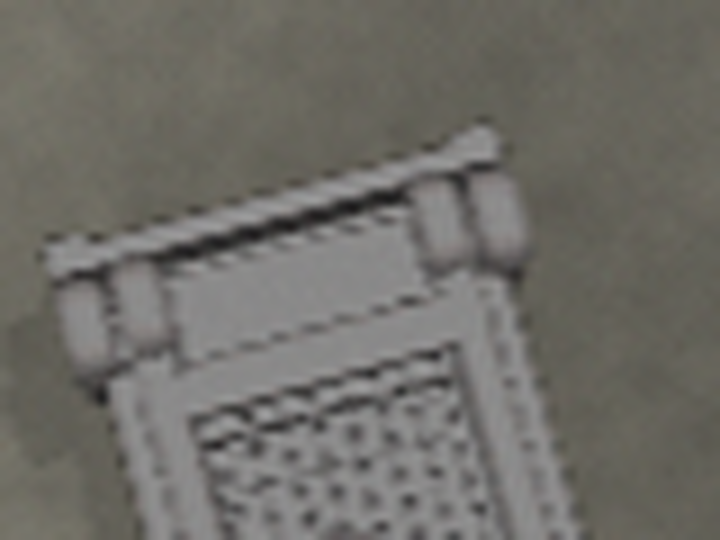

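Call:
{"fn": "arm_command", "kwargs": {"moves": [{"translation": [-0.2,0,-0.1],"twist": [0,0,0]},{"translation": [0,0,0],"twist": [0,0,0]}]}}

```text
time_s: 9.95
ee_pos: [0.4201, -0.007, 0.0538]
ee_rot: [-0.003, 0.991, 0.13, 0.016]
wrist_force: [-5.4, -0.3, -1.4]
width: 0.0218
```

Call:
{"fn": "arm_command", "kwargs": {"moves": [{"translation": [0,0,0.05],"twist": [0,0,0]},{"translation": [0,0,0],"twist": [0,0,0]}]}}

```text
time_s: 10.15
ee_pos: [0.4201, -0.0069, 0.0533]
ee_rot: [-0.003, 0.991, 0.13, 0.016]
wrist_force: [-6.6, -1.4, 3.0]
width: 0.0219
```

Call:
{"fn": "arm_command", "kwargs": {"moves": [{"translation": [0,0,0],"twist": [0,0,0]},{"translation": [0,0,0],"twist": [0,0,0]},{"translation": [0,0,0],"twist": [0,0,0]},{"translation": [0,0,0],"twist": [0,0,0]},{"translation": [0,0,0],"twist": [0,0,0]}], "hand": -0.1}}

```text
time_s: 10.65
ee_pos: [0.4219, -0.0072, 0.0537]
ee_rot: [-0.002, 0.991, 0.131, 0.017]
wrist_force: [-0.3, -0.0, 0.1]
width: 0.0511
```

Run:
```python
from h import *
stt()
im=capture("side")[:,:,::-1];crop(im,240,160,360,280,5,"s9.png")
im=capture("top")[:,:,::-1];crop(im,290,170,370,230,9,"t9c.png")
```

```text
t 10.65 pos [ 0.4219 -0.0072  0.0537] x [0.965 0.259 0.035] z [ 0.034  0.009 -0.999] q [-0.184  0.484  2.222  0.038  0.404  1.091] F [-0.3 -0.   0.1] w 0.0511
```

View pics/s9.png

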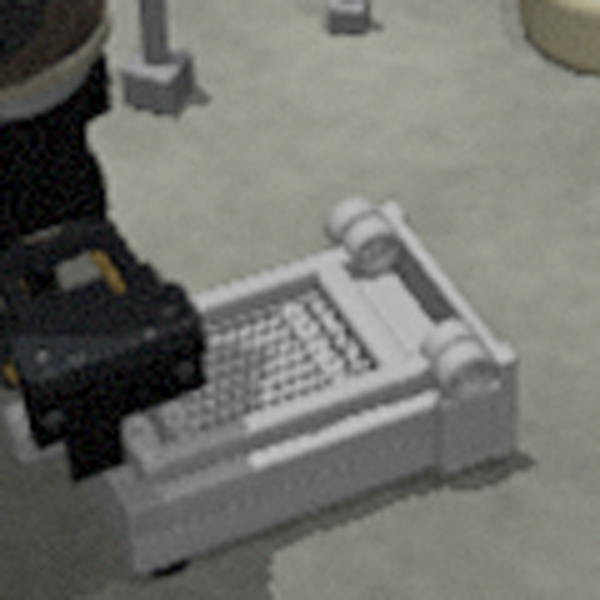

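View pics/t9c.png

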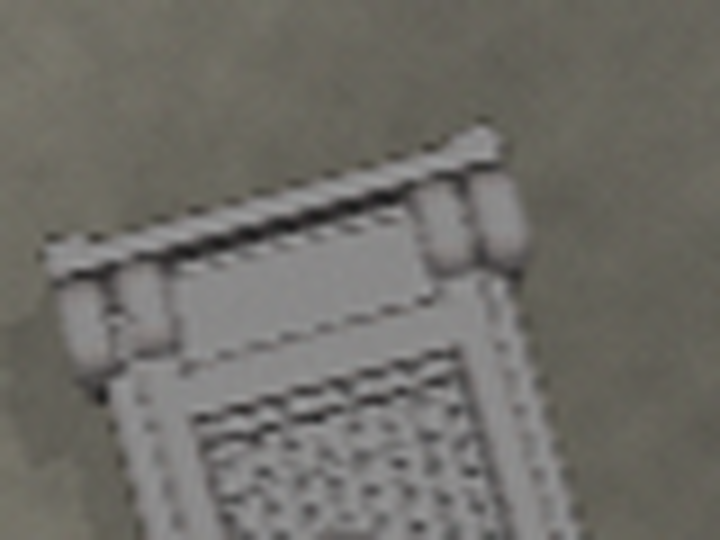

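```bash
cat > kin.py <<'E'
import numpy as np
d=.0663
D=[(.4916,1.5595,1.0917,.1935,-.5940,.2140),(.458,1.886,.798,.4369,-.2957,.1332),(.570,1.933,.637,.4348,-.3054,.0629),(.331,1.987,.825,.4517,-.1202,.169),(.346,2.17,.594,.4188,-.0091,.1184),(.440,2.213,.459,.4186,-.0095,.0726),(.484,2.222,.404,.4219,-.0072,.0537)]
A=[];b=[]
for q2,q3,q5,x,y,z in D:
    rho=np.sqrt(x*x+y*y-d*d); s=q2+q3+q5
    A.append([1,0,np.sin(q2),np.sin(q2+q3),np.cos(q2+q3)]);b.append(rho-.3*np.sin(s))
    A.append([0,1,np.cos(q2),np.cos(q2+q3),-np.sin(q2+q3)]);b.append(z-.3*np.cos(s))
x,res,rk,sv=np.linalg.lstsq(np.array(A),np.array(b),rcond=None); print("a1,z0,L2,L3,off",x.round(4),res,sv)
print((np.array(A)@x-b).round(4))
E
python3 kin.py
```

```text
a1,z0,L2,L3,off [-3.000e-04  2.252e-01  5.870e-01  4.115e-01  4.340e-02] [4.32381592e-07] [4.55807238 3.72164882 0.45097227 0.38643244 0.14352774]
[ 0.0001  0.     -0.0001 -0.      0.0001  0.0002 -0.0003 -0.0002  0.0004
  0.0001 -0.      0.0001 -0.0002 -0.0002]
```

Call:
{"fn": "arm_command", "kwargs": {"moves": [{"translation": [0,0,-1.5],"twist": [0,0,0]},{"translation": [0,0,-3],"twist": [0,0,0]},{"translation": [0,0,-4],"twist": [0,0,0]},{"translation": [0,0,-4],"twist": [0,0,0]},{"translation": [0,0,-4],"twist": [0,0,0]}], "hand": -1}}

```text
time_s: 11.25
ee_pos: [0.4157, -0.0086, 0.2203]
ee_rot: [-0.002, 0.991, 0.13, 0.017]
wrist_force: [-0.1, -0.2, 0.6]
width: 0.0871
```

Call:
{"fn": "arm_command", "kwargs": {"moves": [{"translation": [0,0,0],"twist": [0,-2,-8]},{"translation": [0,0,0],"twist": [0,0,-8.2]},{"translation": [0,0,0],"twist": [0,0,-8.2]},{"translation": [0,0,0],"twist": [0,0,-8.2]},{"translation": [0,0,0],"twist": [0,0,-8.2]}]}}

```text
time_s: 11.75
ee_pos: [0.416, -0.0087, 0.2186]
ee_rot: [0.001, 0.882, 0.47, -0.0]
wrist_force: [-0.5, 0.1, -0.3]
width: 0.0953
```

Call:
{"fn": "arm_command", "kwargs": {"moves": [{"translation": [0,0,0],"twist": [0,0,-8.2]},{"translation": [0,0,0],"twist": [0,0,-8.2]},{"translation": [0,0,0],"twist": [0,0,-8.2]},{"translation": [0,0,0],"twist": [0,0,-8.2]},{"translation": [0,0,0],"twist": [0,0,0]}]}}

```text
time_s: 12.25
ee_pos: [0.416, -0.0087, 0.2185]
ee_rot: [0.001, 0.715, 0.699, -0.001]
wrist_force: [0.5, 1.0, 0.3]
width: 0.0952
```

Call:
{"fn": "arm_command", "kwargs": {"moves": [{"translation": [0,0,0],"twist": [0,4,0]},{"translation": [0,0,0],"twist": [0,6,0]},{"translation": [0,0,0],"twist": [0,7,0]},{"translation": [0,0,0],"twist": [0,7,0]},{"translation": [0,0,0],"twist": [0,7,0]}]}}

```text
time_s: 12.75
ee_pos: [0.4165, -0.0089, 0.2192]
ee_rot: [-0.187, 0.691, 0.671, 0.193]
wrist_force: [0.8, 0.2, -0.7]
width: 0.0948
```

Run:
```python
from h import *
stt()
```

```text
t 12.75 pos [ 0.4165 -0.0089  0.2192] x [0.025 0.856 0.517] z [ 0.016  0.517 -0.856] q [-0.499  0.275  2.037  0.529  1.152 -0.768] F [ 0.8  0.2 -0.7] w 0.0948
```

```bash
cat >> h.py <<'E'
def tool(head,below): # tool z pointing heading 'head', 'below' deg below horizontal, tool x up side
    b=np.radians(below); h=np.array([np.cos(head),np.sin(head),0]); u=np.array([0,0,1.])
    z=h*np.cos(b)-u*np.sin(b); x=h*np.sin(b)+u*np.cos(b); y=np.cross(z,x)
    return R.from_matrix(np.c_[x,y,z])
E
python3 - <<'E'
from h import *
Rt=tool(np.pi/2,25); z=Rt.as_matrix()[:,2]
p=np.array([.491,.289,.06])-.13*z; print(p,z); plan(p,Rt)
E
```

```text
[0.491      0.17117999 0.11494037] [ 0.          0.90630779 -0.42261826]
rows 5 trans cm [1.13 1.43 4.09] twist [ 0.26  6.77 -0.22] | whole: first-trans [10.2   6.91 18.34] twist [ 1.3  33.87 -1.1 ]
```

Call:
{"fn": "arm_command", "kwargs": {"moves": [{"translation": [1.2,1.4,4.1],"twist": [0.3,6.8,-0.2]},{"translation": [1.2,1.4,4.1],"twist": [0.3,6.8,-0.2]},{"translation": [1.2,1.4,4.1],"twist": [0.3,6.8,-0.2]},{"translation": [1.1,1.4,4.0],"twist": [0.3,6.8,-0.2]},{"translation": [1.1,1.4,4.0],"twist": [0.2,6.8,-0.2]}]}}

```text
time_s: 13.25
ee_pos: [0.4889, 0.1722, 0.114]
ee_rot: [-0.383, 0.597, 0.595, 0.378]
wrist_force: [-0.4, -0.7, 1.0]
width: 0.0949
```

Call:
{"fn": "arm_command", "kwargs": {"moves": [{"translation": [0,0,0],"twist": [0,0,0]},{"translation": [0,0,0],"twist": [0,0,0]}]}}

```text
time_s: 13.45
ee_pos: [0.4876, 0.1717, 0.1142]
ee_rot: [-0.382, 0.597, 0.597, 0.376]
wrist_force: [1.1, -0.0, 0.6]
width: 0.0951
```

Run:
```python
from h import *
import pickle
stt();c=calibration("wrist");im=capture("wrist")[:,:,::-1].copy();cv2.imwrite("pics/w10.png",im)
pickle.dump((state(),c),open("w10.pkl","wb"))
for q in [(.491,.289,0),(.491,.289,.158)]: print(proj(c,q))
im=capture("side")[:,:,::-1];cv2.imwrite("pics/s10.png",im)
```

```text
t 13.45 pos [0.4876 0.1717 0.1142] x [0.005 0.425 0.905] z [-0.008  0.905 -0.425] q [-0.284  0.736  2.064  1.15   1.252 -1.218] F [ 1.1 -0.   0.6] w 0.0951
[[319.490969   229.13782549]]
[[319.72873808 103.34966424]]
```

View pics/w10.png

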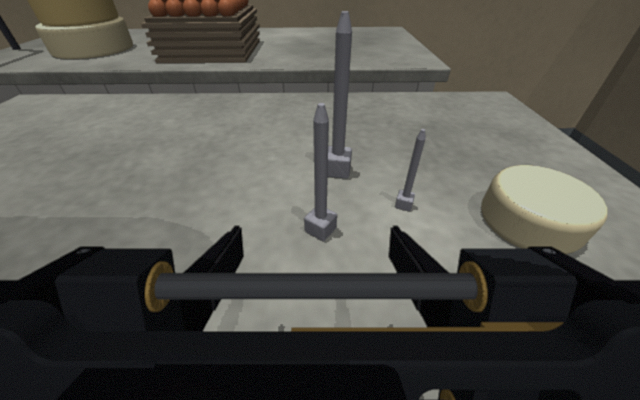

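View pics/s10.png

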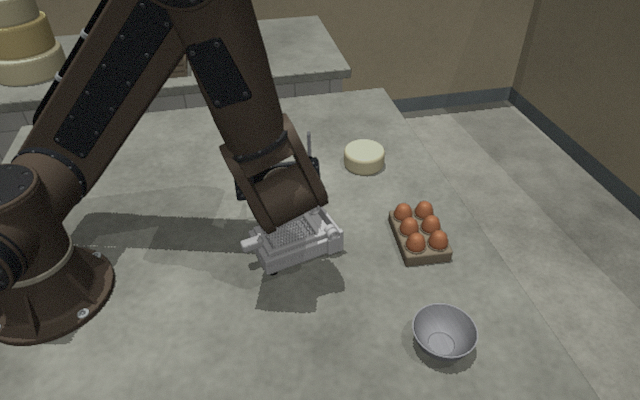

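Run:
```python
from h import *
im=cv2.imread("pics/w10.png"); crop(im,285,95,375,245,4,"w10c.png"); crop(im,295,195,355,245,10,"w10d.png")
```

```text
(no output)
```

View pics/w10c.png

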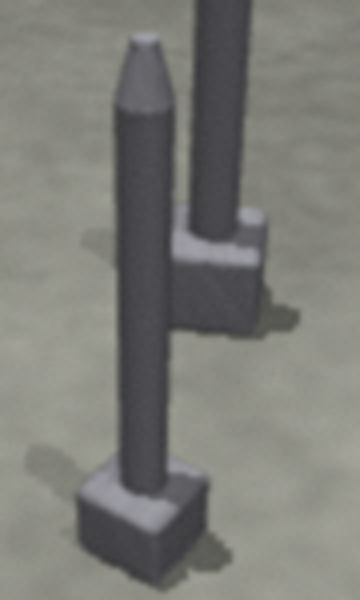

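View pics/w10d.png

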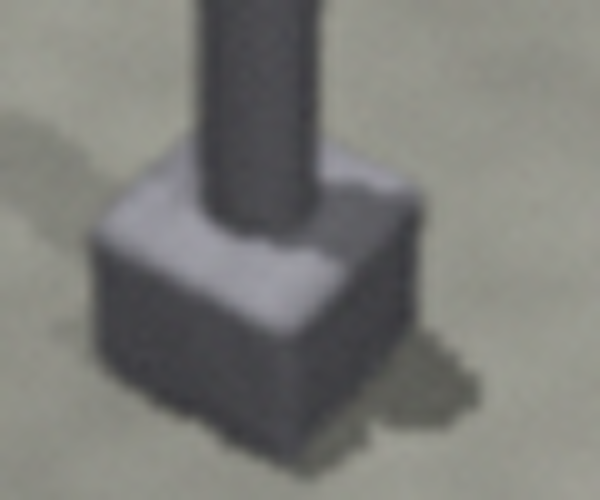

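```bash
cat > fit10.py <<'E'
from h import *; import pickle
from scipy.optimize import least_squares
st,c=pickle.load(open("w10.pkl","rb"))
o=[((-15,15,0),(102,362)),((-15,-15,0),(300,468)),((15,-15,0),(412,322)),((-15,15,26),(95,240)),((-15,-15,26),(287,338)),((15,-15,26),(418,190))]
def f(p):
    a=proj(c,pose(p,[q[0] for q in o]))-[T(*q[1],10,295,195) for q in o]
    b=proj(c,pose(p,[(0,0,158)]))-[321.1,103.5]
    return np.r_[a.ravel(),b.ravel()]
best=min((least_squares(f,[.491,.289,y]) for y in(0,.4,.8,1.2,-.4)),key=lambda r:r.cost)
print(best.x.round(4),best.fun.round(1)); np.save("pin.npy",best.x); stt()
E
python3 fit10.py
```

```text
[0.492  0.288  0.9838] [-1.5  1.5 -0.5  1.4  1.3  0.5 -1.7 -1.6  1.  -0.9  1.7 -1.6 -0.2  0.3]
t 13.55 pos [0.4881 0.1708 0.1158] x [0.002 0.426 0.905] z [-0.005  0.905 -0.426] q [-0.286  0.732  2.065  1.15   1.252 -1.219] F [-0.6 -1.   0.3] w 0.0946
```

```bash
cat >> kin.py <<'E'
def wc(q,Lt):
    q1,q2,q3=q[:3]; a=q2+q3
    rho=x[0]+x[2]*np.sin(q2)+x[3]*np.sin(a)+x[4]*np.cos(a); z=Lt-.0748+x[2]*np.cos(q2)+x[3]*np.cos(a)-x[4]*np.sin(a)
    return np.array([rho*np.cos(q1)-d*np.sin(q1),rho*np.sin(q1)+d*np.cos(q1),z])
q=[-.286,.732,2.065];tcp=np.array([.4881,.1708,.1158]);zt=np.array([-.005,.905,-.426])
for Lt in np.arange(.2,.42,.02): print(round(Lt,2),(wc(q,Lt)+Lt*zt-tcp).round(3))
from scipy.optimize import least_squares
def ik(tcp,zt,Lt=.3):
    w=np.array(tcp)-Lt*np.array(zt)
    r=least_squares(lambda q:wc(q,Lt)-w,[np.arctan2(w[1],w[0]),.5,2.2],bounds=([-3.1,-.84,.05],[3.1,2.19,2.79]))
    q1,q2,q3=r.x; a=q2+q3; f=np.array([np.sin(a)*np.cos(q1),np.sin(a)*np.sin(q1),np.cos(a)])
    e=np.array([np.cos(a)*np.cos(q1),np.cos(a)*np.sin(q1),-np.sin(a)]); l=np.array([-np.sin(q1),np.cos(q1),0])
    q5=np.arccos(f@zt); q4=np.arctan2(zt@l,zt@e)
    return r.x.round(3),"q4",round(q4,2),"q5",round(q5,2),"err",np.linalg.norm(r.fun).round(4)
E
python3 kin.py
```

```text
a1,z0,L2,L3,off [-3.000e-04  2.252e-01  5.870e-01  4.115e-01  4.340e-02] [4.32381592e-07] [4.55807238 3.72164882 0.45097227 0.38643244 0.14352774]
[ 0.0001  0.     -0.0001 -0.      0.0001  0.0002 -0.0003 -0.0002  0.0004
  0.0001 -0.      0.0001 -0.0002 -0.0002]
0.2 [-0.    -0.064 -0.041]
0.22 [-0.    -0.046 -0.03 ]
0.24 [-0.    -0.028 -0.018]
0.26 [-0.    -0.01  -0.007]
0.28 [-0.001  0.008  0.005]
0.3 [-0.001  0.026  0.016]
0.32 [-0.001  0.044  0.028]
0.34 [-0.001  0.062  0.039]
0.36 [-0.001  0.08   0.051]
0.38 [-0.001  0.098  0.062]
0.4 [-0.001  0.117  0.074]
```

Run:
```python
import numpy as np
from kin import *
def t(h,b): h=np.radians(h);b=np.radians(b); return np.array([np.cos(h)*np.cos(b),np.sin(h)*np.cos(b),-np.sin(b)])
L=.2715
print("chk",ik(tcp,zt,L))
pin=np.array([.492,.288,.042])
for h in(56.4,65,75,90):
    for b in(20,25,30,35):
        z=t(h,b); print(h,b,ik(pin+.008*z,z,L), ik(pin-.12*z,z,L))
```

```text
a1,z0,L2,L3,off [-3.000e-04  2.252e-01  5.870e-01  4.115e-01  4.340e-02] [4.32381592e-07] [4.55807238 3.72164882 0.45097227 0.38643244 0.14352774]
[ 0.0001  0.     -0.0001 -0.      0.0001  0.0002 -0.0003 -0.0002  0.0004
  0.0001 -0.      0.0001 -0.0002 -0.0002]
0.2 [-0.    -0.064 -0.041]
0.22 [-0.    -0.046 -0.03 ]
0.24 [-0.    -0.028 -0.018]
0.26 [-0.    -0.01  -0.007]
0.28 [-0.001  0.008  0.005]
0.3 [-0.001  0.026  0.016]
0.32 [-0.001  0.044  0.028]
0.34 [-0.001  0.062  0.039]
0.36 [-0.001  0.08   0.051]
0.38 [-0.001  0.098  0.062]
0.4 [-0.001  0.117  0.074]
chk (array([-0.286,  0.732,  2.064]), 'q4', np.float64(1.15), 'q5', np.float64(1.25), 'err', np.float64(0.0))
56.4 20 (array([0.043, 0.976, 2.374]), 'q4', np.float64(2.25), 'q5', np.float64(1.35), 'err', np.float64(0.0)) (array([-0.295,  0.942,  2.58 ]), 'q4', np.float64(1.97), 'q5', np.float64(1.35), 'err', np.float64(0.0))
56.4 25 (array([0.063, 0.914, 2.366]), 'q4', np.float64(2.27), 'q5', np.float64(1.22), 'err', np.float64(0.0)) (array([-0.252,  0.822,  2.563]), 'q4', np.float64(2.0), 'q5', np.float64(1.23), 'err', np.floa
[... 2335 characters left out ...]
.2), 'q5', np.float64(1.3), 'err', np.float64(0.0))
90 25 (array([-0.035,  0.891,  2.064]), 'q4', np.float64(1.45), 'q5', np.float64(1.15), 'err', np.float64(0.0)) (array([-0.269,  0.781,  2.063]), 'q4', np.float64(1.19), 'q5', np.float64(1.23), 'err', np.float64(0.0))
90 30 (array([-0.013,  0.849,  2.064]), 'q4', np.float64(1.43), 'q5', np.float64(1.07), 'err', np.float64(0.0)) (array([-0.238,  0.719,  2.064]), 'q4', np.float64(1.16), 'q5', np.float64(1.16), 'err', np.float64(0.0))
90 35 (array([0.012, 0.81 , 2.061]), 'q4', np.float64(1.4), 'q5', np.float64(0.98), 'err', np.float64(0.0)) (array([-0.201,  0.661,  2.06 ]), 'q4', np.float64(1.12), 'q5', np.float64(1.1), 'err', np.float64(0.0))
```

Run:
```python
from h import *
p=np.load("pin.npy");Rt=tool(p[2],25); z=Rt.as_matrix()[:,2]
g=np.array([p[0],p[1],.042])
plan(g-.1*z,Rt)
```

```text
rows 5 trans cm [-0.31 -1.11  0.82] twist [-6.14  0.05  2.84] | whole: first-trans [-1.08 -4.6   5.14] twist [-30.72   0.27  14.19]
```

Call:
{"fn": "arm_command", "kwargs": {"moves": [{"translation": [-0.3,-1.1,0.8],"twist": [-6.1,0,2.8]},{"translation": [-0.3,-1.1,0.8],"twist": [-6.1,0,2.8]},{"translation": [-0.3,-1.1,0.8],"twist": [-6.1,0,2.8]},{"translation": [-0.3,-1.1,0.8],"twist": [-6.2,0,2.9]},{"translation": [-0.3,-1.1,0.8],"twist": [-6.2,0,2.9]}]}}

```text
time_s: 14.05
ee_pos: [0.4424, 0.2107, 0.0861]
ee_rot: [-0.25, 0.745, 0.397, 0.474]
wrist_force: [1.1, 0.5, 0.3]
width: 0.0945
```

Call:
{"fn": "arm_command", "kwargs": {"moves": [{"translation": [0,0,0],"twist": [0,0,0]},{"translation": [0,0,0],"twist": [0,0,0]},{"translation": [0,0,0],"twist": [0,0,0]}]}}

```text
time_s: 14.35
ee_pos: [0.443, 0.2119, 0.0855]
ee_rot: [-0.253, 0.743, 0.4, 0.474]
wrist_force: [0.8, -0.2, 0.9]
width: 0.0955
```

```bash
cat > look.py <<'E'
from h import *; import sys,pickle
n=sys.argv[1]
stt();s=state();c=calibration("wrist");im=capture("wrist")[:,:,::-1].copy();cv2.imwrite(f"pics/{n}.png",im)
pickle.dump((s,c),open(n+".pkl","wb"))
E
python3 look.py w11
python3 - <<'E'
from h import *
p=np.load("pin.npy");Rt=tool(p[2],25); z=Rt.as_matrix()[:,2]
g=np.array([p[0],p[1],.042])
plan(g-.1*z,Rt);plan(g+.008*z,Rt)
c=calibration("wrist");print(proj(c,pose(p,[(-15,15,0),(-15,-15,0),(-15,15,26),(-15,-15,26),(0,0,158)])))
crop(cv2.imread("pics/w11.png"),270,80,370,260,4,"w11c.png")
E
```

```text
t 14.35 pos [0.443  0.2119 0.0855] x [0.231 0.355 0.906] z [ 0.501  0.755 -0.423] q [-0.195  0.833  2.535  2.046  1.229 -1.797] F [ 0.8 -0.2  0.9] w 0.0955
rows 1 trans cm [-0.11 -0.14  0.04] twist [-0.04  0.05  0.21] | whole: first-trans [-0.11 -0.14  0.04] twist [-0.04  0.05  0.21]
rows 3 trans cm [-0.03 -0.05  3.61] twist [-0.01  0.02  0.07] | whole: first-trans [-0.1  -0.14 10.84] twist [-0.04  0.05  0.21]
[[299.0793452  239.85162319]
 [327.64317772 239.95395179]
 [298.16714355 222.38925833]
 [328.45473219 222.49948864]
 [313.10919754  79.68592305]]
```

View pics/w11.png

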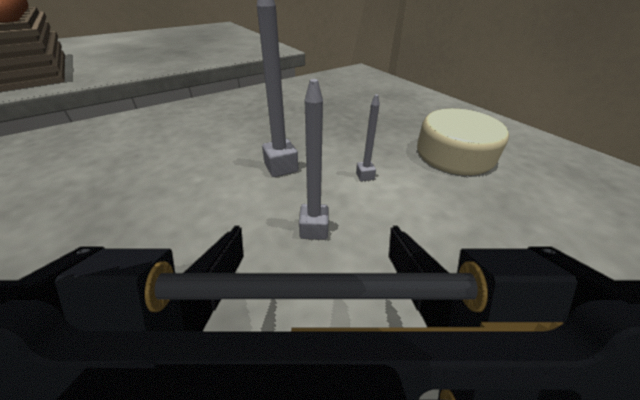

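View pics/w11c.png

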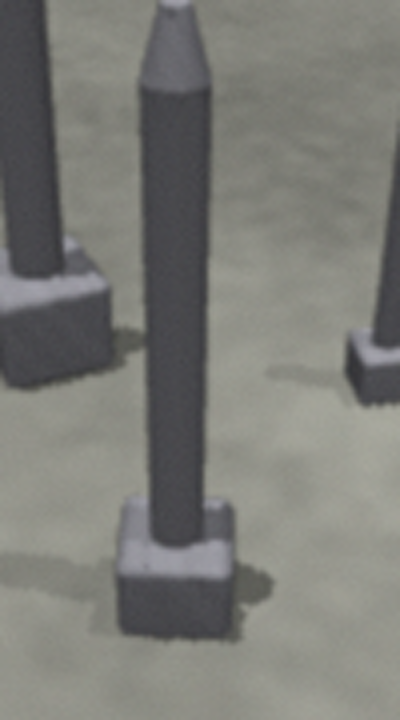

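Call:
{"fn": "arm_command", "kwargs": {"moves": [{"translation": [0.1,-0.1,3],"twist": [0,0,0]},{"translation": [0.1,0,3],"twist": [0,0,0]},{"translation": [0,0,2.5],"twist": [0,0,0]},{"translation": [0,0,1.5],"twist": [0,0,0]},{"translation": [0,0,0],"twist": [0,0,0]}]}}

```text
time_s: 14.9
ee_pos: [0.4926, 0.2901, 0.0441]
ee_rot: [-0.254, 0.743, 0.4, 0.473]
wrist_force: [-0.9, 0.0, 0.7]
width: 0.0951
```

```bash
python3 look.py w12
python3 - <<'E'
from h import *
p=np.load("pin.npy");Rt=tool(p[2],25); z=Rt.as_matrix()[:,2]
g=np.array([p[0],p[1],.045])
plan(g+.008*z,Rt)
E
```

```text
t 14.9 pos [0.4926 0.2901 0.0441] x [0.232 0.354 0.906] z [ 0.5    0.756 -0.423] q [ 0.052  0.903  2.379  2.253  1.219 -1.693] F [-0.9  0.   0.7] w 0.0951
rows 1 trans cm [0.01 0.08 0.67] twist [-0.13  0.08  0.15] | whole: first-trans [0.01 0.08 0.67] twist [-0.13  0.08  0.15]
```

View pics/w12.png

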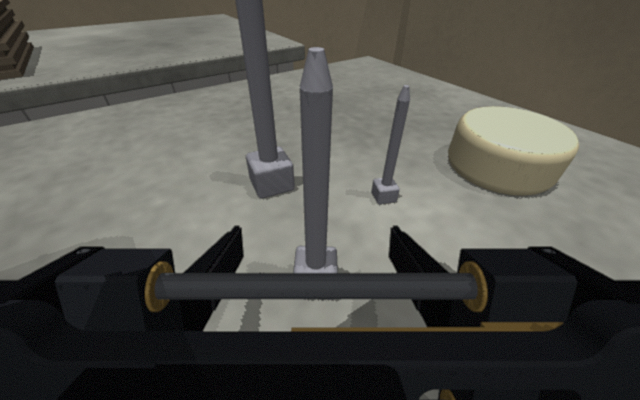

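Call:
{"fn": "arm_command", "kwargs": {"moves": [{"translation": [0,0,0.6],"twist": [0,0,0]},{"translation": [0,0,0],"twist": [0,0,0]}]}}

```text
time_s: 15.15
ee_pos: [0.4951, 0.2932, 0.0416]
ee_rot: [-0.253, 0.744, 0.399, 0.473]
wrist_force: [-0.2, 0.0, -0.4]
width: 0.0951
```

Call:
{"fn": "arm_command", "kwargs": {"moves": [{"translation": [0,0,0],"twist": [0,0,0]},{"translation": [0,0,0],"twist": [0,0,0]},{"translation": [0,0,0],"twist": [0,0,0]},{"translation": [0,0,0],"twist": [0,0,0]},{"translation": [0,0,0],"twist": [0,0,0]}], "hand": 1, "grip_force": 40}}

```text
time_s: 15.65
ee_pos: [0.4946, 0.2936, 0.0413]
ee_rot: [-0.253, 0.744, 0.399, 0.473]
wrist_force: [-1.1, -0.7, 0.1]
width: 0.0605
```

Call:
{"fn": "arm_command", "kwargs": {"moves": [{"translation": [0,0,0],"twist": [0,0,0]},{"translation": [0,0,0],"twist": [0,0,0]},{"translation": [0,0,0],"twist": [0,0,0]},{"translation": [0,0,0],"twist": [0,0,0]},{"translation": [0,0,0],"twist": [0,0,0]}]}}

```text
time_s: 16.15
ee_pos: [0.4946, 0.2937, 0.0413]
ee_rot: [-0.253, 0.744, 0.399, 0.473]
wrist_force: [-0.7, 0.5, 0.0]
width: 0.0201
```

Call:
{"fn": "arm_command", "kwargs": {"moves": [{"translation": [0,0,0],"twist": [0,0,0]},{"translation": [0,0,0],"twist": [0,0,0]}]}}

```text
time_s: 16.35
ee_pos: [0.4947, 0.2936, 0.0413]
ee_rot: [-0.253, 0.744, 0.399, 0.473]
wrist_force: [1.3, -0.2, 0.1]
width: 0.0131
```

```bash
python3 look.py w13
python3 - <<'E'
from h import *
crop(cv2.imread("pics/w13.png"),240,20,400,260,2.5,"w13c.png")
E
```

```text
t 16.35 pos [0.4947 0.2936 0.0413] x [0.235 0.354 0.905] z [ 0.501  0.754 -0.425] q [ 0.063  0.907  2.372  2.265  1.217 -1.688] F [ 1.3 -0.2  0.1] w 0.0131
```

View pics/w13c.png

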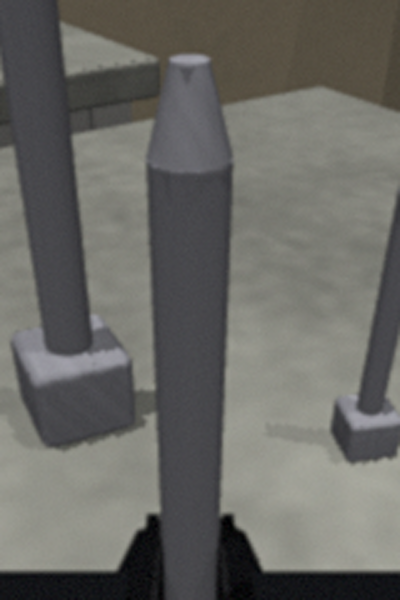

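Call:
{"fn": "arm_command", "kwargs": {"moves": [{"translation": [0.45,0,-0.2],"twist": [0,0,0]},{"translation": [1.35,0,-0.65],"twist": [0,0,0]},{"translation": [1.8,0,-0.85],"twist": [0,0,0]},{"translation": [1.8,0,-0.85],"twist": [0,0,0]},{"translation": [1.8,0,-0.85],"twist": [0,0,0]}]}}

```text
time_s: 16.9
ee_pos: [0.4941, 0.2935, 0.1216]
ee_rot: [-0.253, 0.744, 0.399, 0.472]
wrist_force: [0.6, -0.1, -2.9]
width: 0.0133
```

```bash
python3 look.py w14
python3 - <<'E'
from h import *
crop(cv2.imread("pics/w14.png"),240,20,400,260,2.5,"w14c.png")
E
```

```text
t 16.9 pos [0.4941 0.2935 0.1216] x [0.236 0.355 0.905] z [ 0.5    0.754 -0.426] q [ 0.063  0.686  2.372  2.186  1.082 -1.496] F [ 0.6 -0.1 -2.9] w 0.0133
```

View pics/w14c.png

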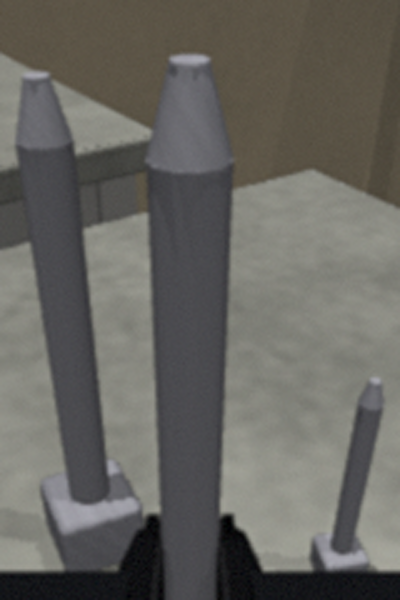

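```bash
sed -i 's/^for Lt in/if 0:\n  for Lt in/; s/^print(/#print(/; s/^x,res,rk,sv=\(.*\); print.*/x,res,rk,sv=\1/' kin.py
cat > path.py <<'E'
import numpy as np
from kin import ik
def zt(head,below):
    b=np.radians(below); return np.array([np.cos(head)*np.cos(b),np.sin(head)*np.cos(b),-np.sin(b)])
def show(seq,n=5):
    for (p0,h0,b0),(p1,h1,b1) in zip(seq[:-1],seq[1:]):
        for t in np.linspace(0,1,n+1):
            p=np.array(p0)*(1-t)+np.array(p1)*t; h=h0+(h1-h0)*t;b=b0+(b1-b0)*t
            print(p.round(3),round(h,2),round(b),*ik(p,zt(h,b),.2715))
E
python3 - <<'E'
from path import *
h=.984;psi=1.833
print("A");show([((.494,.293,.2),h,25),((.494,.293,.2),h,90),((.518,-.247,.2),psi,90),((.518,-.247,.01),psi,115)])
E
```

```text
A
[0.494 0.293 0.2  ] 0.98 25 [0.061 0.478 2.332] q4 2.05 q5 0.96 err 0.0
[0.494 0.293 0.2  ] 0.98 38 [0.127 0.374 2.231] q4 1.78 q5 0.66 err 0.0
[0.494 0.293 0.2  ] 0.98 51 [0.205 0.327 2.11 ] q4 1.22 q5 0.49 err 0.0
[0.494 0.293 0.2  ] 0.98 64 [0.284 0.329 1.977] q4 0.57 q5 0.55 err 0.0
[0.494 0.293 0.2  ] 0.98 77 [0.357 0.368 1.84 ] q4 0.19 q5 0.76 err 0.0
[0.494 0.293 0.2  ] 0.98 90 [0.42  0.434 1.703] q4 0.0 q5 1.0 err 0.0
[0.494 0.293 0.2  ] 0.98 90 [0.42  0.434 1.703] q4 0.0 q5 1.0 err 0.0
[0.499 0.185 0.2  ] 1.15 90 [0.23  0.376 1.804] q4 0.0 q5 0.96 err 0.0
[0.504 0.077 0.2  ] 1.32 90 [0.021 0.345 1.856] q4 0.0 q5 0.94 err 0.0
[ 0.508 -0.031  0.2  ] 1.49 90 [-0.191  0.345  1.856] q4 0.0 q5 0.94 err 0.0
[ 0.513 -0.139  0.2  ] 1.66 90 [-0.39   0.376  1.805] q4 0.0 q5 0.96 err 0.0
[ 0.518 -0.247  0.2  ] 1.83 90 [-0.561  0.434  1.705] q4 0.0 q5 1.0 err 0.0
[ 0.518 -0.247  0.2  ] 1.83 90 [-0.561  0.434  1.705] q4 0.0 q5 1.0 err 0.0
[ 0.518 -0.247  0.162] 1.83 95 [-0.532  0.459  1.784] q4 -0.08 q5 0.84 err 0.0
[ 0.518 -0.247  0.124] 1.83 100 [-0.501  0.497  1.858] q4 -0.2 q5 0.68 err 0.0
[ 0.518 -0.247  0.086] 1.83 105 [-0.469  0.548  1.924] q4 -0.39 q5 0.53 err 0.0
[ 0.518 -0.247  0.048] 1.83 110 [-0.437  0.612  1.982] q4 -0.72 q5 0.41 err 0.0
[ 0.518 -0.247  0.01 ] 1.83 115 [-0.403  0.69   2.029] q4 -1.19 q5 0.37 err 0.0
```

Run:
```python
from path import *
for hh in (0,.3,.6,1.0): show([((.48,-.24,.2),hh,90),((.48,-.24,.01),hh,115)],2)
```

```text
[ 0.48 -0.24  0.2 ] 0.0 90 [-0.588  0.382  1.793] q4 0.0 q5 0.97 err 0.0
[ 0.48  -0.24   0.105] 0.0 102 [-0.532  0.579  1.762] q4 -0.13 q5 0.99 err 0.0
[ 0.48 -0.24  0.01] 0.0 115 [-0.487  0.796  1.683] q4 -0.23 q5 1.06 err 0.0
[ 0.48 -0.24  0.2 ] 0.3 90 [-0.588  0.382  1.793] q4 0.0 q5 0.97 err 0.0
[ 0.48  -0.24   0.105] 0.3 102 [-0.508  0.569  1.785] q4 -0.19 q5 0.95 err 0.0
[ 0.48 -0.24  0.01] 0.3 115 [-0.443  0.781  1.728] q4 -0.35 q5 0.99 err 0.0
[ 0.48 -0.24  0.2 ] 0.6 90 [-0.588  0.382  1.793] q4 0.0 q5 0.97 err 0.0
[ 0.48  -0.24   0.105] 0.6 102 [-0.49   0.554  1.818] q4 -0.25 q5 0.89 err 0.0
[ 0.48 -0.24  0.01] 0.6 115 [-0.406  0.76   1.791] q4 -0.48 q5 0.89 err 0.0
[ 0.48 -0.24  0.2 ] 1.0 90 [-0.588  0.382  1.793] q4 0.0 q5 0.97 err 0.0
[ 0.48  -0.24   0.105] 1.0 102 [-0.478  0.53   1.871] q4 -0.31 q5 0.79 err 0.0
[ 0.48 -0.24  0.01] 1.0 115 [-0.377  0.728  1.894] q4 -0.67 q5 0.73 err 0.0
```

Run:
```python
from h import *
stt(); plan([.494,.293,.21],tool(.984,25))
```

```text
t 16.95 pos [0.4942 0.2937 0.1243] x [0.233 0.354 0.906] z [ 0.501  0.754 -0.424] q [ 0.063  0.681  2.372  2.184  1.081 -1.493] F [0.7 0.9 0.7] w 0.0131
rows 2 trans cm [ 3.87  0.02 -1.85] twist [-0.01  0.04  0.07] | whole: first-trans [ 7.74  0.04 -3.69] twist [-0.02  0.08  0.13]
```

Run:
```python
from h import *
from path import show
plan([.49,.17,.22],tool(.984,25))
show([((.494,.293,.124),.984,25),((.49,.17,.22),.984,25),((.49,.0,.22),.984,90),((.48,-.24,.15),.984,90),((.48,-.24,.01),.984,115)],4)
```

```text
rows 4 trans cm [ 1.05  1.63 -3.4 ] twist [-0.01  0.02  0.03] | whole: first-trans [  4.19   6.5  -13.6 ] twist [-0.02  0.08  0.13]
[0.494 0.293 0.124] 0.98 25 [0.061 0.682 2.372] q4 2.18 q5 1.08 err 0.0
[0.493 0.262 0.148] 0.98 25 [-0.025  0.615  2.381] q4 2.07 q5 1.06 err 0.0
[0.492 0.231 0.172] 0.98 25 [-0.112  0.547  2.379] q4 1.94 q5 1.05 err 0.0
[0.491 0.201 0.196] 0.98 25 [-0.2    0.481  2.367] q4 1.81 q5 1.04 err 0.0
[0.49 0.17 0.22] 0.98 25 [-0.286  0.418  2.346] q4 1.68 q5 1.06 err 0.0
[0.49 0.17 0.22] 0.98 25 [-0.286  0.418  2.346] q4 1.68 q5 1.06 err 0.0
[0.49  0.128 0.22 ] 0.98 41 [-0.288  0.293  2.227] q4 1.29 q5 0.84 err 0.0
[0.49  0.085 0.22 ] 0.98 58 [-0.251  0.242  2.099] q4 0.81 q5 0.78 err 0.0
[0.49  0.042 0.22 ] 0.98 74 [-0.195  0.248  1.978] q4 0.36 q5 0.84 err 0.0
[0.49 0.   0.22] 0.98 90 [-0.136  0.293  1.874] q4 0.0 q5 0.97 err 0.0
[0.49 0.   0.22] 0.98 90 [-0.136  0.293  1.874] q4 0.0 q5 0.97 err 0.0
[ 0.488 -0.06   0.202] 0.98 90 [-0.258  0.317  1.894] q4 0.0 q5 0.93 err 0.0
[ 0.485 -0.12   0.185] 0.98 90 [-0.376  0.351  1.896] q4 0.0 q5 0.89 err 0.0
[ 0.482 -0.18   0.167] 0.98 90 [-0.486  0.394  1.881] q4 0.0 q5 0.87 err 0.0
[ 0.48 -0.24  0.15] 0.98 90 [-0.588  0.446  1.848] q4 0.0 q5 0.85 err 0.0
[ 0.48 -0.24  0.15] 0.98 90 [-0.588  0.446  1.848] q4 0.0 q5 0.85 err 0.0
[ 0.48  -0.24   0.115] 0.98 96 [-0.532  0.503  1.871] q4 -0.16 q5 0.78 err 0.0
[ 0.48 -0.24  0.08] 0.98 102 [-0.478  0.569  1.887] q4 -0.33 q5 0.74 err 0.0
[ 0.48  -0.24   0.045] 0.98 109 [-0.427  0.645  1.894] q4 -0.5 q5 0.72 err 0.0
[ 0.48 -0.24  0.01] 0.98 115 [-0.378  0.729  1.89 ] q4 -0.66 q5 0.74 err 0.0
```

Good path throughout.

Call:
{"fn": "arm_command", "kwargs": {"moves": [{"translation": [1.6,0.5,-1.3],"twist": [0,0,0]},{"translation": [0.9,1.5,-3],"twist": [0,0,0]},{"translation": [0.9,1.5,-3.1],"twist": [0,0,0]},{"translation": [0.8,1.5,-3.1],"twist": [0,0,0]},{"translation": [0,1.5,-3.1],"twist": [0,0,0]}]}}

```text
time_s: 17.45
ee_pos: [0.4899, 0.169, 0.2177]
ee_rot: [-0.253, 0.744, 0.4, 0.472]
wrist_force: [0.6, 0.7, -1.4]
width: 0.0132
```

Run:
```python
from h import *
stt(); plan([.49,.0,.22],tool(.984,90),10)
```

```text
t 17.45 pos [0.4899 0.169  0.2177] x [0.234 0.356 0.905] z [ 0.5    0.754 -0.426] q [-0.288  0.422  2.348  1.678  1.055 -1.162] F [ 0.6  0.7 -1.4] w 0.0132
rows 10 trans cm [-1.19  0.93 -0.88] twist [ 0.   -6.48  0.01] | whole: first-trans [ -5.8    9.34 -12.84] twist [ 2.000e-02 -6.481e+01  1.400e-01]
```

Call:
{"fn": "arm_command", "kwargs": {"moves": [{"translation": [-1.2,0.93,-0.9],"twist": [0,-6.5,0]},{"translation": [-1.2,0.93,-0.9],"twist": [0,-6.5,0]},{"translation": [-1.2,0.93,-0.9],"twist": [0,-6.5,0]},{"translation": [-1.2,0.93,-0.9],"twist": [0,-6.5,0]},{"translation": [-1.2,0.93,-0.9],"twist": [0,-6.5,0]}]}}

```text
time_s: 17.95
ee_pos: [0.4892, 0.0836, 0.1976]
ee_rot: [-0.13, 0.847, 0.454, 0.244]
wrist_force: [-1.4, 0.2, -2.8]
width: 0.0131
```

Call:
{"fn": "arm_command", "kwargs": {"moves": [{"translation": [-1.2,0.93,-0.9],"twist": [0,-6.5,0]},{"translation": [-1.2,0.93,-0.9],"twist": [0,-6.5,0]},{"translation": [-1.2,0.93,-0.9],"twist": [0,-6.5,0]},{"translation": [-1.2,0.93,-0.9],"twist": [0,-6.5,0]},{"translation": [-1.2,0.93,-0.9],"twist": [0,-6.3,0]}]}}

```text
time_s: 18.45
ee_pos: [0.4887, -0.0007, 0.2201]
ee_rot: [0.001, 0.881, 0.473, -0.002]
wrist_force: [-0.7, 0.9, -2.4]
width: 0.013
```

```bash
python3 look.py w15
python3 - <<'E'
from h import *
plan([.48,-.24,.15],tool(.984,90))
cv2.imwrite("pics/s15.png",capture("side")[:,:,::-1])
E
```

```text
t 18.45 pos [ 0.4887 -0.0007  0.2201] x [ 0.553  0.833 -0.005] z [-0.003 -0.004 -1.   ] q [-0.134  0.293  1.875 -0.006  0.976  0.455] F [-0.7  0.9 -2.4] w 0.013
rows 6 trans cm [-3.39  2.05  1.21] twist [0.03 0.1  0.01] | whole: first-trans [-20.34  12.3    7.37] twist [0.15 0.59 0.05]
```

View pics/w15.png

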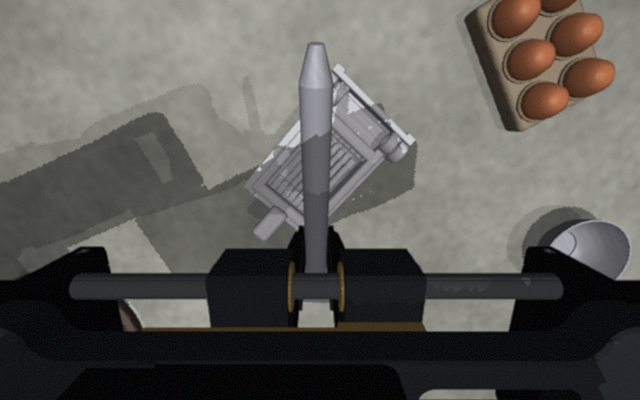

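View pics/s15.png

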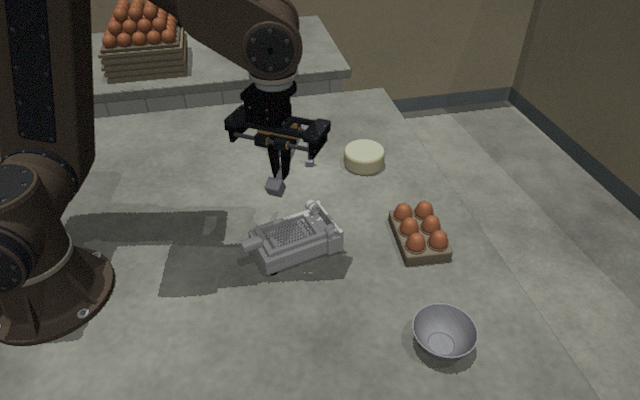

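Call:
{"fn": "arm_command", "kwargs": {"moves": [{"translation": [-1.7,1,0.6],"twist": [0,0,0]},{"translation": [-3.3,2,1.2],"twist": [0,0,0]},{"translation": [-3.4,2.1,1.2],"twist": [0,0,0]},{"translation": [-3.4,2.1,1.2],"twist": [0,0,0]},{"translation": [-3.4,2.1,1.2],"twist": [0,0,0]}]}}

```text
time_s: 19.05
ee_pos: [0.4819, -0.1785, 0.1647]
ee_rot: [-0.001, 0.881, 0.473, 0.002]
wrist_force: [0.8, 0.5, -3.3]
width: 0.0132
```

Call:
{"fn": "arm_command", "kwargs": {"moves": [{"translation": [-3.4,2,1.2],"twist": [0,0,0]},{"translation": [-1.7,1,0.8],"twist": [0,0,0]},{"translation": [0,0,0],"twist": [0,-6,0]},{"translation": [0,0,0],"twist": [0,-6,0]},{"translation": [0,0,0],"twist": [0,-6,0]}]}}

```text
time_s: 19.55
ee_pos: [0.4786, -0.2366, 0.145]
ee_rot: [0.073, 0.871, 0.467, -0.138]
wrist_force: [-0.2, 0.8, -3.0]
width: 0.013
```

Call:
{"fn": "arm_command", "kwargs": {"moves": [{"translation": [0,0,0],"twist": [0,-7,0]},{"translation": [0,0,0],"twist": [0,0,0]},{"translation": [0,0,0],"twist": [0,0,0]}]}}

```text
time_s: 19.85
ee_pos: [0.4791, -0.2358, 0.1448]
ee_rot: [0.1, 0.86, 0.463, -0.189]
wrist_force: [0.2, 0.7, -3.3]
width: 0.0132
```

Run:
```python
from h import *
import pickle
stt();c=calibration("side");im=capture("side")[:,:,::-1]; cv2.imwrite("pics/s16.png",im);crop(im,230,180,430,400,3.5,"s16c.png")
s=state()
Rt=Rq(s["ee_rot"]).as_matrix(); ax=R.from_rotvec(Rt[:,1]*np.radians(-25)).apply(Rt[:,0])
print("pin axis est",ax.round(3))
plan([.48,-.24,.05],tool(.984,115))
```

```text
t 19.85 pos [ 0.4791 -0.2358  0.1448] x [ 0.5    0.758 -0.418] z [-0.233 -0.347 -0.909] q [-0.373  0.516  1.818 -0.516  0.973  0.541] F [ 0.2  0.7 -3.3] w 0.0132
pin axis est [ 0.356  0.54  -0.763]
rows 3 trans cm [1.26 0.09 2.92] twist [-0.02 -0.09  0.03] | whole: first-trans [3.76 0.29 8.75] twist [-0.05 -0.28  0.1 ]
```

View pics/s16c.png

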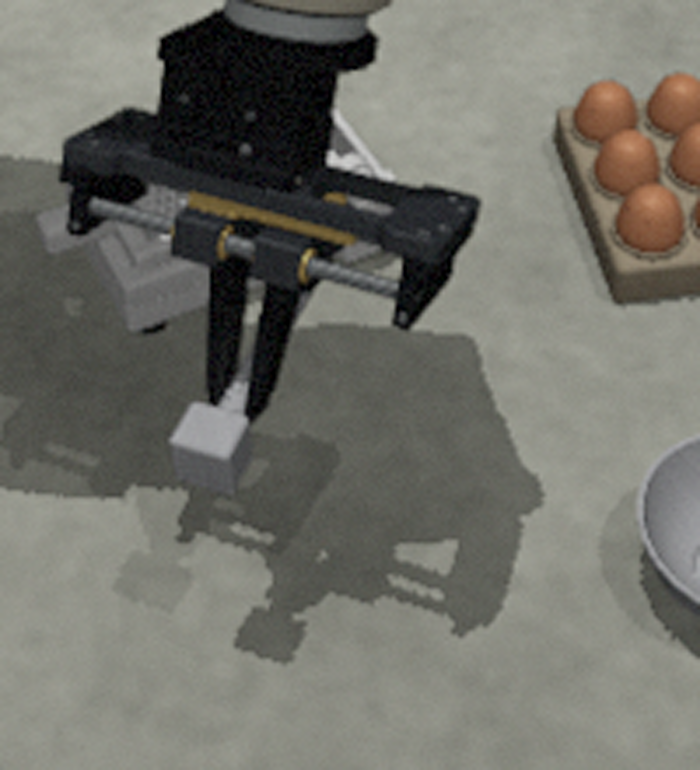

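Call:
{"fn": "arm_command", "kwargs": {"moves": [{"translation": [0.8,0,1.8],"twist": [0,0,0]},{"translation": [1.3,0,2.8],"twist": [0,0,0]},{"translation": [1.3,0,2.8],"twist": [0,0,0]},{"translation": [1.3,0,2.8],"twist": [0,0,0]},{"translation": [0.4,0,0.9],"twist": [0,0,0]}]}}

```text
time_s: 20.4
ee_pos: [0.4778, -0.2377, 0.0216]
ee_rot: [0.1, 0.861, 0.461, -0.19]
wrist_force: [0.1, -0.1, -1.5]
width: 0.013
```

Call:
{"fn": "arm_command", "kwargs": {"moves": [{"translation": [0.13,0,0.27],"twist": [0,0,0]},{"translation": [0.09,0,0.18],"twist": [0,0,0]},{"translation": [0,0,0],"twist": [0,0,0]}]}}

```text
time_s: 20.7
ee_pos: [0.4798, -0.2378, 0.0198]
ee_rot: [0.103, 0.861, 0.461, -0.19]
wrist_force: [-0.8, -0.4, -1.3]
width: 0.0128
```

Run:
```python
from h import *
stt();im=capture("side")[:,:,::-1]; crop(im,250,250,370,350,6,"s17c.png")
```

```text
t 20.7 pos [ 0.4798 -0.2378  0.0198] x [ 0.502  0.755 -0.421] z [-0.231 -0.352 -0.907] q [-0.374  0.711  1.891 -0.652  0.747  0.744] F [-0.8 -0.4 -1.3] w 0.0128
```

View pics/s17c.png

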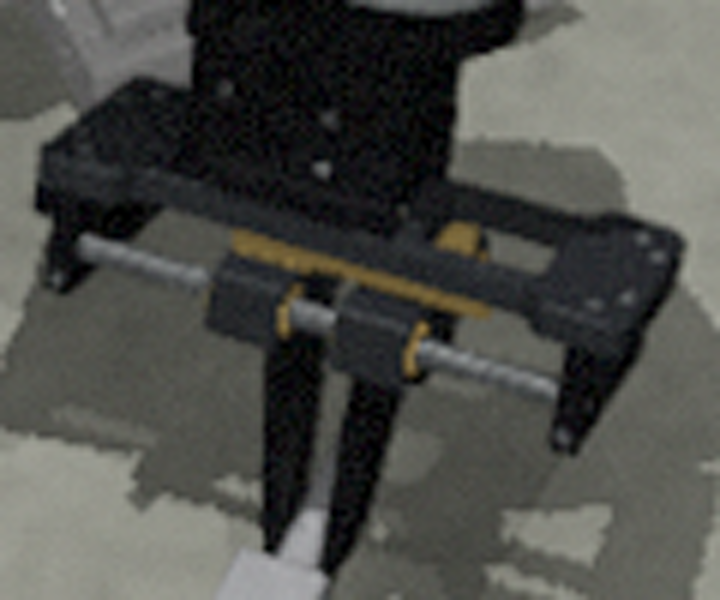

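Call:
{"fn": "arm_command", "kwargs": {"moves": [{"translation": [0.2,0,0.45],"twist": [0,0,0]},{"translation": [0.12,0,0.27],"twist": [0,0,0]},{"translation": [0,0,0],"twist": [0,0,0]}]}}

```text
time_s: 21.05
ee_pos: [0.4793, -0.2375, 0.0106]
ee_rot: [0.102, 0.86, 0.462, -0.19]
wrist_force: [0.3, -0.2, -2.8]
width: 0.0131
```

Call:
{"fn": "arm_command", "kwargs": {"moves": [{"translation": [0.04,0,0.1],"twist": [0,0,0]},{"translation": [0,0,0],"twist": [0,0,0]}]}}

```text
time_s: 21.25
ee_pos: [0.4795, -0.2376, 0.01]
ee_rot: [0.103, 0.86, 0.462, -0.19]
wrist_force: [0.2, 1.5, 1.0]
width: 0.0133
```

Call:
{"fn": "arm_command", "kwargs": {"moves": [{"translation": [0.04,0,0.1],"twist": [0,0,0]},{"translation": [0,0,0],"twist": [0,0,0]}]}}

```text
time_s: 21.45
ee_pos: [0.4797, -0.2377, 0.0095]
ee_rot: [0.103, 0.86, 0.462, -0.19]
wrist_force: [1.6, 4.3, 9.1]
width: 0.0128
```

Call:
{"fn": "arm_command", "kwargs": {"moves": [{"translation": [0,0,0],"twist": [0,-2,0]},{"translation": [0,0,0],"twist": [0,0,0]}]}}

```text
time_s: 21.65
ee_pos: [0.4796, -0.2377, 0.009]
ee_rot: [0.111, 0.857, 0.46, -0.206]
wrist_force: [-1.4, -1.2, 5.0]
width: 0.0135
```

Call:
{"fn": "arm_command", "kwargs": {"moves": [{"translation": [0,0,0],"twist": [0,0,0]},{"translation": [0,0,0],"twist": [0,0,0]},{"translation": [0,0,0],"twist": [0,0,0]},{"translation": [0,0,0],"twist": [0,0,0]},{"translation": [0,0,0],"twist": [0,0,0]}], "hand": -0.2}}

```text
time_s: 22.15
ee_pos: [0.4792, -0.2378, 0.0087]
ee_rot: [0.11, 0.857, 0.46, -0.205]
wrist_force: [-0.1, 0.4, -0.3]
width: 0.0478
```

```bash
python3 look.py w18
```

```text
t 22.15 pos [ 0.4792 -0.2378  0.0087] x [ 0.493  0.743 -0.453] z [-0.25  -0.378 -0.891] q [-0.359  0.74   1.889 -0.698  0.757  0.801] F [-0.1  0.4 -0.3] w 0.0478
```

View pics/w18.png

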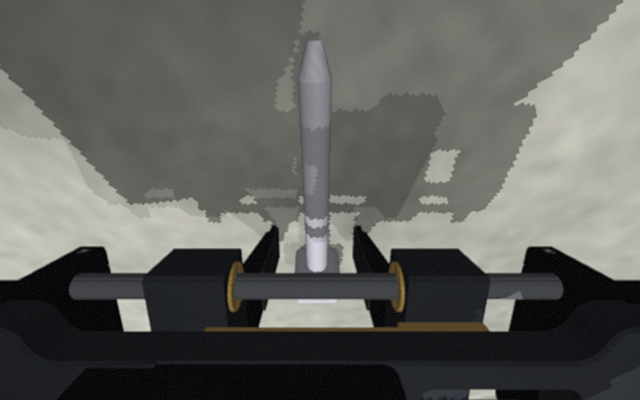

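Call:
{"fn": "arm_command", "kwargs": {"moves": [{"translation": [0,0,-1],"twist": [0,0,0]},{"translation": [0,0,-3],"twist": [0,0,0]},{"translation": [0,0,-4],"twist": [0,0,0]},{"translation": [0,0,-3],"twist": [0,0,0]},{"translation": [0,0,0],"twist": [0,0,0]}], "hand": -0.2}}

```text
time_s: 22.7
ee_pos: [0.5091, -0.1951, 0.1105]
ee_rot: [0.113, 0.857, 0.46, -0.203]
wrist_force: [-1.0, -0.5, -0.4]
width: 0.0573
```

Run:
```python
from h import *
stt(); plan([.463,-.262,.09],tool(.984,90))
```

```text
t 22.7 pos [ 0.5091 -0.1951  0.1105] x [ 0.494  0.743 -0.451] z [-0.244 -0.38  -0.892] q [-0.272  0.596  1.792 -0.547  0.977  0.676] F [-1.  -0.5 -0.4] w 0.0573
rows 4 trans cm [-1.81 -0.04  1.09] twist [0.1  6.71 0.02] | whole: first-trans [-6.32 -0.17  5.5 ] twist [ 0.4  26.82  0.08]
```

Call:
{"fn": "arm_command", "kwargs": {"moves": [{"translation": [-1.8,0,1.1],"twist": [0.1,6.7,0]},{"translation": [-1.8,0,1.1],"twist": [0.1,6.7,0]},{"translation": [-1.8,0,1.1],"twist": [0.1,6.7,0]},{"translation": [-1.8,0,1.1],"twist": [0.1,6.7,0]},{"translation": [0,0,0],"twist": [0,0,0]}]}}

```text
time_s: 23.2
ee_pos: [0.4599, -0.2659, 0.0852]
ee_rot: [-0.003, 0.882, 0.471, -0.003]
wrist_force: [-0.7, 0.9, -0.9]
width: 0.0569
```

Call:
{"fn": "arm_command", "kwargs": {"moves": [{"translation": [0,0,0],"twist": [0,0,0]},{"translation": [0,0,0],"twist": [0,0,0]}]}}

```text
time_s: 23.4
ee_pos: [0.4623, -0.2625, 0.0859]
ee_rot: [-0.002, 0.881, 0.472, -0.005]
wrist_force: [0.5, 0.7, -0.2]
width: 0.0574
```

```bash
python3 look.py w19
```

```text
t 23.4 pos [ 0.4623 -0.2625  0.0859] x [ 0.554  0.833 -0.007] z [-0.01  -0.002 -1.   ] q [-0.637  0.536  1.911 -0.011  0.701 -0.042] F [ 0.5  0.7 -0.2] w 0.0574
```

View pics/w19.png

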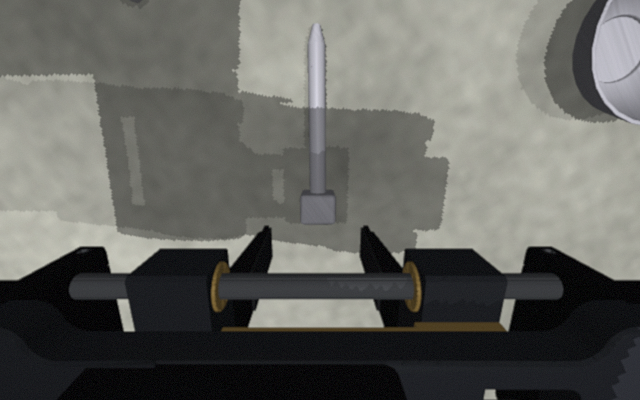

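Run:
```python
from h import *; import pickle
crop(cv2.imread("pics/w19.png"),285,10,350,240,3,"w19c.png")
s,c=pickle.load(open("w19.pkl","rb"))
for uv,z in [((318.5,223),.031),((318,192.5),.029),((316,24),.007),((302,223),.031),((335,223),.031)]: print(uv,onz(c,uv,z).round(4))
```

```text
(318.5, 223) [ 0.4597 -0.2713  0.031 ]
(318, 192.5) [ 0.4738 -0.2494  0.029 ]
(316, 24) [ 0.5437 -0.1412  0.007 ]
(302, 223) [ 0.4481 -0.2636  0.031 ]
(335, 223) [ 0.4713 -0.279   0.031 ]
```

View pics/w19c.png

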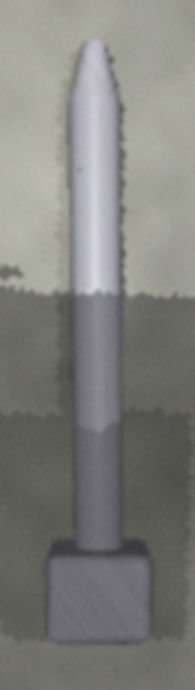

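Run:
```python
from h import *
plan([.4657,-.2621,.004],tool(.997,90))
```

```text
rows 2 trans cm [0.11 0.15 4.1 ] twist [-0.2   0.18 -0.35] | whole: first-trans [0.23 0.31 8.19] twist [-0.4   0.37 -0.7 ]
```

Call:
{"fn": "arm_command", "kwargs": {"moves": [{"translation": [0.1,0.15,2.5],"twist": [-0.2,0.2,-0.4]},{"translation": [0.1,0.15,2.8],"twist": [-0.2,0.2,-0.4]},{"translation": [0,0,2.3],"twist": [0,0,0]},{"translation": [0,0,0.5],"twist": [0,0,0]},{"translation": [0,0,0],"twist": [0,0,0]}]}}

```text
time_s: 23.95
ee_pos: [0.4658, -0.2621, 0.0046]
ee_rot: [-0.001, 0.878, 0.479, 0.0]
wrist_force: [-0.3, 0.2, 0.2]
width: 0.0566
```

```bash
python3 look.py w20;python3 - <<'E'
from h import *
plan([.4657,-.2621,.004],tool(.997,90))
E
```

```text
t 23.95 pos [ 0.4658 -0.2621  0.0046] x [0.541 0.841 0.001] z [-0.     0.002 -1.   ] q [-0.637  0.673  1.954  0.003  0.516 -0.067] F [-0.3  0.2  0.2] w 0.0566
rows 1 trans cm [ 0.02 -0.05  0.14] twist [ 0.02 -0.08  0.1 ] | whole: first-trans [ 0.02 -0.05  0.14] twist [ 0.02 -0.08  0.1 ]
```

View pics/w20.png

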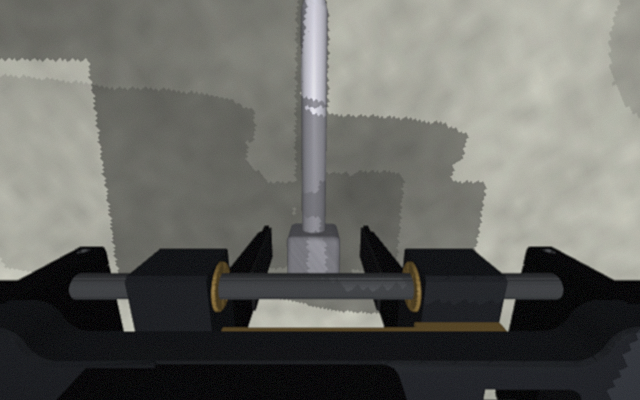

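Call:
{"fn": "arm_command", "kwargs": {"moves": [{"translation": [0,0,0],"twist": [0,0,0]},{"translation": [0,0,0],"twist": [0,0,0]},{"translation": [0,0,0],"twist": [0,0,0]},{"translation": [0,0,0],"twist": [0,0,0]},{"translation": [0,0,0],"twist": [0,0,0]}], "hand": 1, "grip_force": 45}}

```text
time_s: 24.5
ee_pos: [0.4654, -0.2631, 0.0054]
ee_rot: [-0.0, 0.878, 0.478, 0.001]
wrist_force: [-1.1, 1.1, 6.2]
width: 0.0302
```

Call:
{"fn": "arm_command", "kwargs": {"moves": [{"translation": [0,0,0],"twist": [0,0,0]},{"translation": [0,0,-0.5],"twist": [0,0,0]},{"translation": [0,0,-1.5],"twist": [0,0,0]},{"translation": [0,0,-3],"twist": [0,0,0]},{"translation": [0,0,-3],"twist": [0,0,0]}]}}

```text
time_s: 25.0
ee_pos: [0.465, -0.263, 0.0856]
ee_rot: [-0.001, 0.878, 0.478, 0.0]
wrist_force: [0.3, -0.5, -2.0]
width: 0.0299
```

Call:
{"fn": "arm_command", "kwargs": {"moves": [{"translation": [0,0,-3],"twist": [0,0,0]},{"translation": [0,0,-1.5],"twist": [0,0,0]},{"translation": [0,0,0],"twist": [0,4,0]},{"translation": [0,0,0],"twist": [0,0,0]},{"translation": [0,0,0],"twist": [0,0,0]}]}}

```text
time_s: 25.5
ee_pos: [0.4648, -0.2635, 0.1297]
ee_rot: [-0.017, 0.878, 0.478, 0.031]
wrist_force: [-0.9, -0.2, -3.8]
width: 0.0298
```

```bash
python3 look.py w21;python3 - <<'E'
from h import *
im=capture("side")[:,:,::-1];cv2.imwrite("pics/s21.png",im)
crop(cv2.imread("pics/w21.png"),270,0,370,270,2.2,"w21c.png")
E
```

```text
t 25.5 pos [ 0.4648 -0.2635  0.1297] x [0.542 0.838 0.07 ] z [ 0.037  0.059 -0.998] q [-0.675  0.471  1.875  0.096  0.805 -0.168] F [-0.9 -0.2 -3.8] w 0.0298
```

View pics/w21.png

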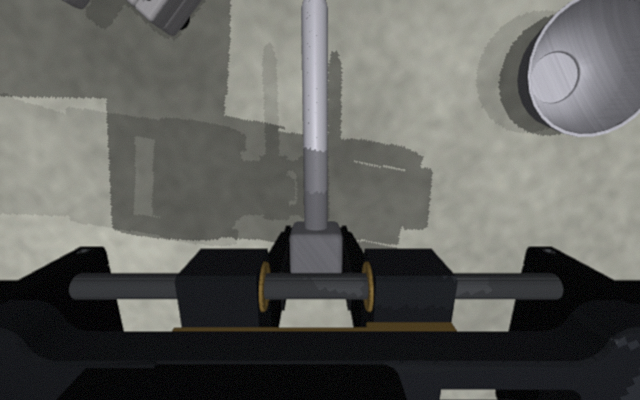

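View pics/s21.png

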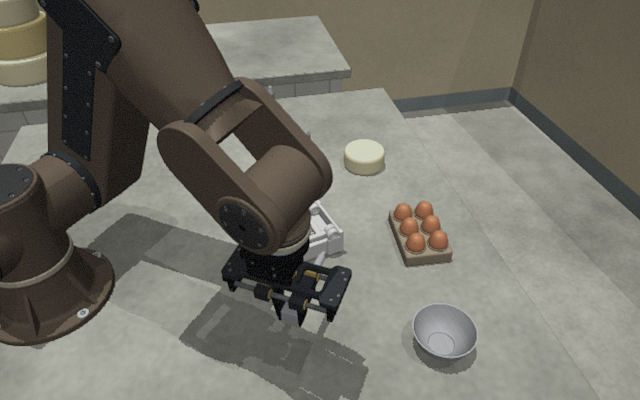

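Run:
```python
from h import *
from path import show
s=np.load("slw.npy");psi=s[2]+np.pi/2
p=pose(s,[(25,-215,175)])[0]; print(p)
plan(p,tool(psi,86))
show([(p,psi,86),(pose(s,[(75,-217,52)])[0],psi,86),(pose(s,[(75,-71,52)])[0],psi,86)],2)
c=calibration("wrist"); st=state()
# predicted pixels for knuckle in that pose
Rt=tool(psi,86);Rcw=Rq(st["ee_rot"]).inv()*Rq(c["rotation"]); tcw=Rq(st["ee_rot"]).inv().apply(c["position"]-st["ee_pos"])
c2=dict(c); r=(Rt*Rcw).as_quat(); c2["rotation"]=[r[3],r[0],r[1],r[2]]; c2["position"]=p+Rt.apply(tcw)
print(proj(c2,pose(s,[(75,-60,63),(75,60,63),(-80,-54,50),(99,-60,66)])))
```

```text
[ 0.58332923 -0.18862355  0.175     ]
rows 6 trans cm [ 1.75  1.69 -0.64] twist [ 0.55 -0.01 -7.96] | whole: first-trans [12.96  5.89 -3.66] twist [ 3.310e+00 -4.000e-02 -4.779e+01]
[ 0.583 -0.189  0.175] 1.83 86 [-0.445  0.529  1.608] q4 0.06 q5 1.05 err 0.0
[ 0.608 -0.183  0.113] 1.83 86 [-0.421  0.627  1.607] q4 0.07 q5 0.95 err 0.0
[ 0.632 -0.178  0.052] 1.83 86 [-0.398  0.729  1.589] q4 0.07 q5 0.87 err 0.0
[ 0.632 -0.178  0.052] 1.83 86 [-0.398  0.729  1.589] q4 0.07 q5 0.87 err 0.0
[ 0.613 -0.107  0.052] 1.83 86 [-0.305  0.69   1.686] q4 0.08 q5 0.81 err 0.0
[ 0.594 -0.037  0.052] 1.83 86 [-0.202  0.659  1.762] q4 0.09 q5 0.75 err 0.0
[[ 368.86716434   39.47815909]
 [ 374.22548609 -116.96837674]
 [ 206.0026627    37.45976101]
 [ 395.7203257    38.31905308]]
```

Call:
{"fn": "arm_command", "kwargs": {"moves": [{"translation": [1.75,1.7,-0.64],"twist": [0.55,0,-7.96]},{"translation": [1.75,1.7,-0.64],"twist": [0.55,0,-7.96]},{"translation": [1.75,1.7,-0.64],"twist": [0.55,0,-7.96]},{"translation": [1.75,1.7,-0.64],"twist": [0.55,0,-7.96]},{"translation": [1.75,1.7,-0.64],"twist": [0.55,0,-7.96]}]}}

```text
time_s: 26.1
ee_pos: [0.5701, -0.207, 0.1678]
ee_rot: [-0.026, 0.66, 0.751, 0.023]
wrist_force: [-0.1, -0.2, -3.0]
width: 0.0298
```

Call:
{"fn": "arm_command", "kwargs": {"moves": [{"translation": [1.75,1.7,-0.64],"twist": [0.55,0,-7.96]},{"translation": [0,0,0],"twist": [0,0,0]},{"translation": [0,0,0],"twist": [0,0,0]},{"translation": [0,0,0],"twist": [0,0,0]}]}}

```text
time_s: 26.5
ee_pos: [0.5835, -0.1889, 0.1752]
ee_rot: [-0.028, 0.609, 0.792, 0.022]
wrist_force: [0.1, -0.6, -2.0]
width: 0.0298
```

```bash
python3 look.py w22
python3 - <<'E'
from h import *
s=np.load("slw.npy");c=calibration("wrist")
print(proj(c,pose(s,[(75,-60,63),(75,60,63),(-80,-54,50),(99,-60,66)])))
im=cv2.imread("pics/w22.png");crop(im,190,0,420,120,3.4,"w22c.png")
im=capture("top")[:,:,::-1];cv2.imwrite("pics/t22.png",im);crop(im,290,160,400,260,6,"t22c.png")
E
```

```text
t 26.5 pos [ 0.5835 -0.1889  0.1752] x [-0.257  0.964  0.071] z [-0.017  0.068 -0.998] q [-0.445  0.53   1.607  0.062  1.051 -0.738] F [ 0.1 -0.6 -2. ] w 0.0298
[[ 369.37375086   38.64701721]
 [ 374.41208672 -117.65414596]
 [ 206.5866991    37.04594009]
 [ 396.20422531   37.41718327]]
```

View pics/w22.png

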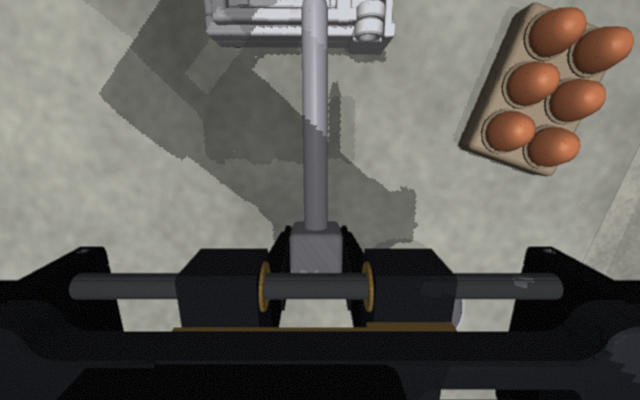

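View pics/w22c.png

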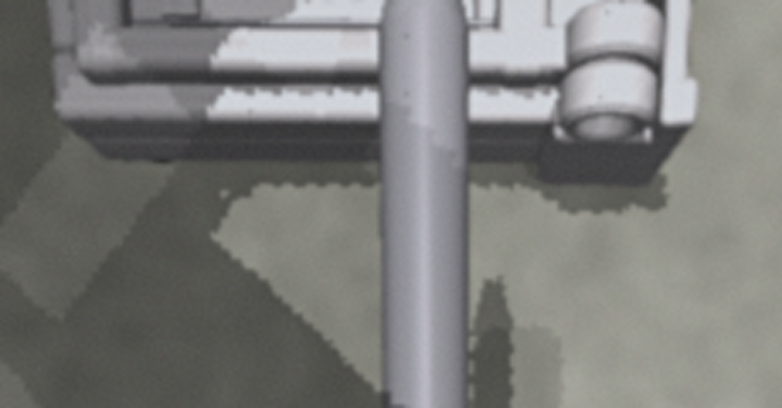

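View pics/t22c.png

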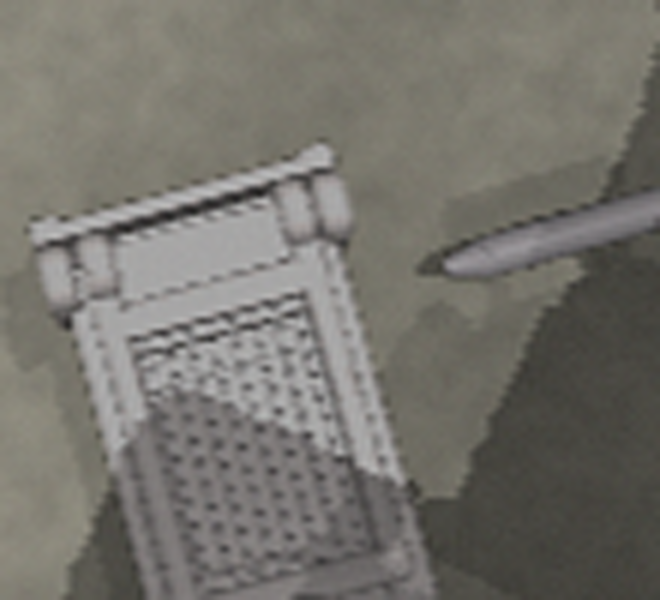

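Run:
```python
from h import *; import pickle
s,c=pickle.load(open("w22.pkl","rb")); im=cv2.imread("pics/w22.png").astype(float)
g=cv2.GaussianBlur(cv2.cvtColor(im.astype(np.uint8),6),(3,3),0).astype(float)
Rt=Rq(s["ee_rot"]).as_matrix(); p0=s["ee_pos"]-.011*Rt[:,2]
for pitch in (-3,0,3):
    ax=R.from_rotvec(Rt[:,1]*np.radians(4+pitch)).apply(Rt[:,0]); 
    out=[]
    for t in(.03,.06,.09,.115):
        P=p0+ax*t; v=P-c["position"]; dep=-(Rq(c["rotation"]).inv().apply(v))[2]
        dist=np.linalg.norm(v - ax*(v@ax))
        uv=proj(c,P)[0]; out.append((uv.round(1),round(2*283.9*7/1000/dep*1.0,2)))
    print(pitch,ax.round(3),out)
for r in (210,160,130,100,80,60,40,15,3):
    row=im[r,290:345].mean(1); d=np.diff(np.convolve(row,[.25,.5,.25],'same'))[2:-2]
    print(r,[ (290+2+i+.5,round(d[i])) for i in np.argsort(-abs(d))[:4]])
```

```text
-3 [-0.256  0.963  0.088] [(array([316.2, 200.4]), np.float64(24.09)), (array([316.2, 148.3]), np.float64(25.42)), (array([316.2,  90. ]), np.float64(26.91)), (array([316.2,  36.1]), np.float64(28.28))]
0 [-0.255  0.957  0.14 ] [(array([316.2, 201.3]), np.float64(24.31)), (array([316.2, 149.1]), np.float64(25.92)), (array([316.2,  89.5]), np.float64(27.75)), (array([316.2,  33.1]), np.float64(29.48))]
3 [-0.253  0.948  0.192] [(array([316.2, 202.3]), np.float64(24.53)), (array([316.2, 150.3]), np.float64(26.42)), (array([316.2,  89.5]), np.float64(28.63)), (array([316.2,  30.6]), np.float64(30.77))]
210 [(np.float64(327.5), 9), (np.float64(303.5), -8), (np.float64(328.5), 7), (np.float64(302.5), -6)]
160 [(np.float64(327.5), 10), (np.float64(328.5), 7), (np.float64(341.5), -6), (np.float64(324.5), -6)]
130 [(np.float64(339.5), 18), (np.float64(340.5), 14), (np.float64(325.5), -14), (np.float64(324.5), -10)]
100 [(np.float64(339.5), 18), (np.float64(329.5), -16), (np.float64(330.5), -15), (np.float64(340.5), 14)]
80 [(np.float64(327.5), 22), (np.float64(328.5), 15), (np.float64(324.5), -12), (np.float64(304.5), 11)]
60 [(np.float64(327.5), 19), (np.float64(328.5), 13), (np.float64(303.5), 12), (np.float64(325.5), -11)]
40 [(np.float64(326.5), -21), (np.float64(301.5), 19), (np.float64(325.5), -19), (np.float64(302.5), 18)]
15 [(np.float64(327.5), 46), (np.float64(300.5), -41), (np.float64(328.5), 30), (np.float64(301.5), -29)]
3 [(np.float64(326.5), 39), (np.float64(334.5), -33), (np.float64(301.5), -32), (np.float64(337.5), 29)]
```

Run:
```python
from h import *
s=np.load("slw.npy");psi=s[2]+np.pi/2
plan(pose(s,[(75,-218,52.5)])[0],tool(psi-.007,86))
```

```text
rows 3 trans cm [-0.36  1.66  4.08] twist [ 0.02 -0.01  0.09] | whole: first-trans [-1.09  4.99 12.25] twist [ 0.05 -0.04  0.27]
```

Call:
{"fn": "arm_command", "kwargs": {"moves": [{"translation": [-0.2,1.5,1.5],"twist": [0,0,0.3]},{"translation": [-0.3,2,3.5],"twist": [0,0,0]},{"translation": [-0.3,1.5,3.5],"twist": [0,0,0]},{"translation": [-0.3,0,3],"twist": [0,0,0]},{"translation": [0,0,0.75],"twist": [0,0,0]}]}}

```text
time_s: 27.1
ee_pos: [0.6315, -0.1781, 0.0493]
ee_rot: [-0.03, 0.611, 0.791, 0.021]
wrist_force: [-0.5, -0.4, -3.0]
width: 0.0298
```

Call:
{"fn": "arm_command", "kwargs": {"moves": [{"translation": [0,0,0],"twist": [0,0,0]},{"translation": [0,0,0],"twist": [0,0,0]},{"translation": [0,0,0],"twist": [0,0,0]}]}}

```text
time_s: 27.4
ee_pos: [0.6338, -0.1787, 0.0549]
ee_rot: [-0.026, 0.61, 0.791, 0.022]
wrist_force: [-0.2, 0.1, -1.8]
width: 0.0298
```

```bash
python3 look.py w23
python3 - <<'E'
from h import *
s=np.load("slw.npy");psi=s[2]+np.pi/2
plan(pose(s,[(75,-218,52.5)])[0],tool(psi-.007,86))
im=capture("top")[:,:,::-1];cv2.imwrite("pics/t23.png",im);crop(im,290,160,400,240,7,"t23c.png")
im=capture("side")[:,:,::-1];cv2.imwrite("pics/s23.png",im);crop(im,270,190,400,290,6,"s23c.png")
E
```

```text
t 27.4 pos [ 0.6338 -0.1787  0.0549] x [-0.253  0.965  0.069] z [-0.014  0.067 -0.998] q [-0.399  0.727  1.585  0.074  0.87  -0.704] F [-0.2  0.1 -1.8] w 0.0298
rows 1 trans cm [ 0.02 -0.13  0.22] twist [0.21 0.06 0.07] | whole: first-trans [ 0.02 -0.13  0.22] twist [0.21 0.06 0.07]
```

View pics/w23.png

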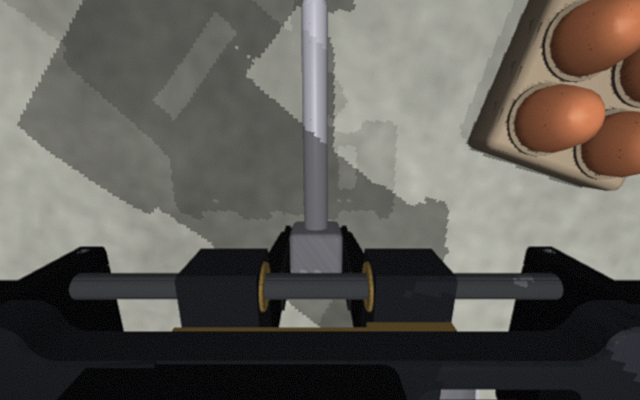

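View pics/t23c.png

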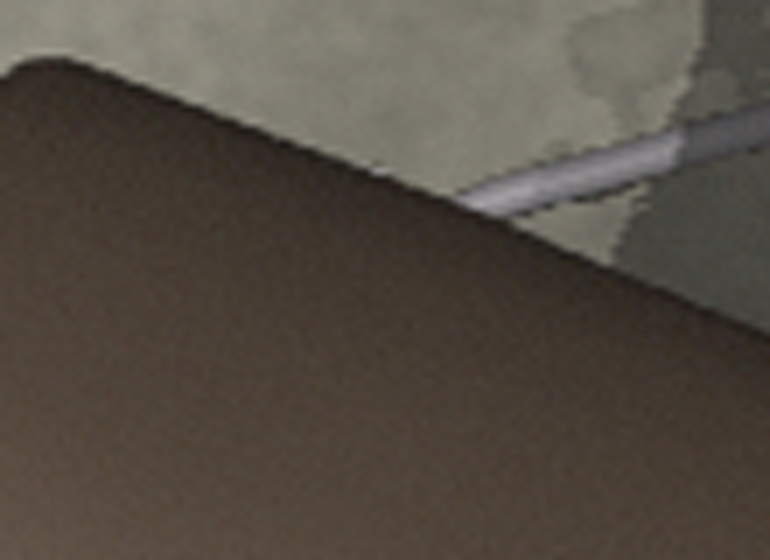

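View pics/s23c.png

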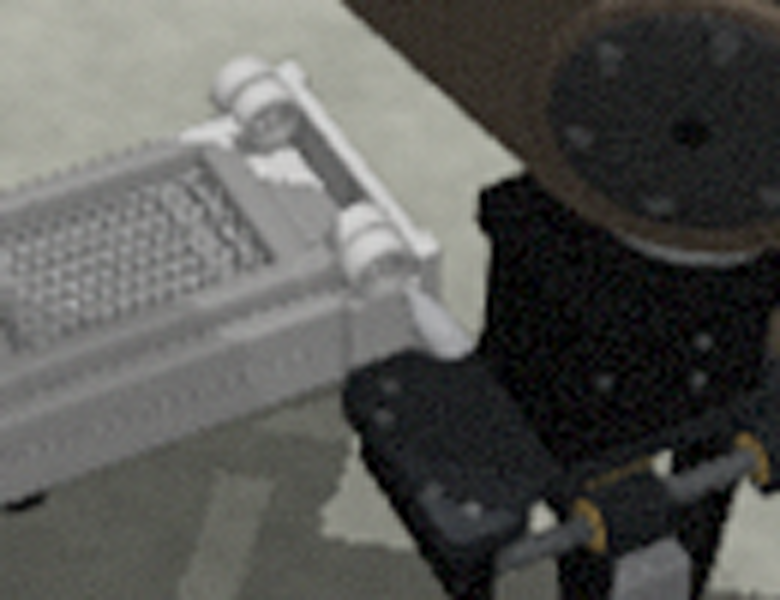

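Call:
{"fn": "arm_command", "kwargs": {"moves": [{"translation": [0,-0.13,0.22],"twist": [0.2,0,0]},{"translation": [0,0,0],"twist": [0,0,0]},{"translation": [0,0,0],"twist": [0,0,0]}]}}

```text
time_s: 27.85
ee_pos: [0.6319, -0.1783, 0.0507]
ee_rot: [-0.028, 0.61, 0.791, 0.021]
wrist_force: [-0.8, -0.2, -2.7]
width: 0.0294
```

```bash
cat > sv.py <<'E'
from h import *; import sys
n=sys.argv[1]
s=np.load("slw.npy");psi=s[2]+np.pi/2
stt();plan(pose(s,[(75,-218,52.5)])[0],tool(psi-.007,86))
ims=[capture("side")[:,:,::-1].astype(float) for _ in range(3)]; im=np.mean(ims,0).astype(np.uint8)
cs=calibration("side")
x0,y0,x1,y1=298,190,362,255;k=12
a=cv2.resize(im[y0:y1,x0:x1],None,fx=k,fy=k,interpolation=2)[:590]
cv2.imwrite(f"pics/{n}a.png",a)
ph=np.linspace(0,2*np.pi,30)
def dr(P,col):
    q=(proj(cs,P)-[x0,y0]+.5)*k; cv2.polylines(a,[q.astype(np.int32)],False,col,1)
for y in(-60,-48): 
    for r in (13,8): dr(pose(s,[(75+r*np.cos(t),y,63+r*np.sin(t)) for t in ph]),(0,0,255))
dr(pose(s,[(75,60,63),(75,-80,63)]),(0,0,255))
st=state();Rt=Rq(st["ee_rot"]).as_matrix();ax=R.from_rotvec(Rt[:,1]*np.radians(4)).apply(Rt[:,0]);ax2=ax if abs(ax[2])<.03 else R.from_rotvec(Rt[:,1]*np.radians(-4)).apply(Rt[:,0])
p0=st["ee_pos"]-.011*Rt[:,2]; print("pin axis",ax2.round(3),"p0",p0.round(4))
tip=p0+ax2*.147; d=tip-pose(s,[(75,-60,63)])[0]; print("tip rel hole (slicer x,y,z mm)",1e3*np.array([d[0]*np.cos(s[2])+d[1]*np.sin(s[2]),-d[0]*np.sin(s[2])+d[1]*np.cos(s[2]),d[2]]).round(4))
dr([p0+ax2*.1,tip],(0,255,0))
e1=np.cross(ax2,[0,0,1]);
dr([p0+ax2*.133+.007*(np.cos(t)*e1+np.sin(t)*np.array([0,0,1])) for t in ph],(0,255,0)); dr([tip+.003*(np.cos(t)*e1+np.sin(t)*np.array([0,0,1])) for t in ph],(0,255,0))
cv2.imwrite(f"pics/{n}.png",a)
E
python3 sv.py s24
```

```text
t 27.85 pos [ 0.6319 -0.1783  0.0507] x [-0.254  0.965  0.07 ] z [-0.02   0.068 -0.998] q [-0.398  0.732  1.588  0.072  0.867 -0.703] F [-0.8 -0.2 -2.7] w 0.0294
rows 1 trans cm [-0.02  0.05 -0.18] twist [-0.12 -0.03  0.08] | whole: first-trans [-0.02  0.05 -0.18] twist [-0.12 -0.03  0.08]
pin axis [-0.254  0.967  0.001] p0 [ 0.6322 -0.1791  0.0617]
tip rel hole (slicer x,y,z mm) [  0.4 -11.5  -1.2]
```

View pics/s24a.png

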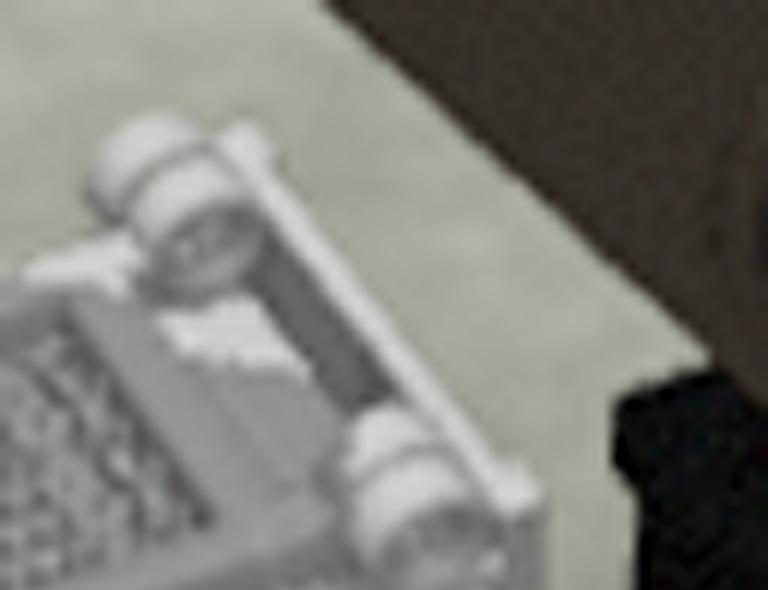

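View pics/s24.png

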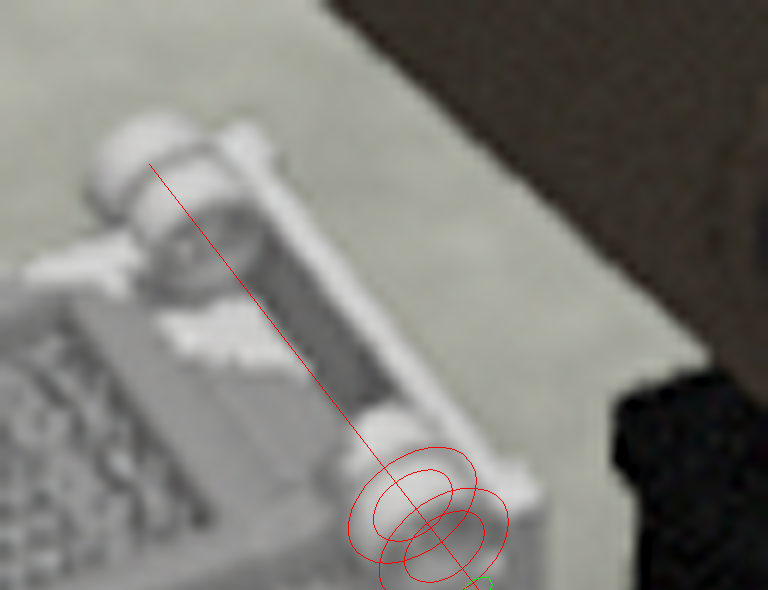

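```bash
sed -i 's/x0,y0,x1,y1=298,190,362,255/x0,y0,x1,y1=310,208,374,257/' sv.py; python3 sv.py s25
```

```text
t 28.0 pos [ 0.6319 -0.1783  0.0507] x [-0.254  0.965  0.07 ] z [-0.02   0.068 -0.998] q [-0.398  0.732  1.588  0.072  0.867 -0.703] F [-0.1  0.4 -2.8] w 0.03
rows 1 trans cm [-0.02  0.04 -0.18] twist [-0.11 -0.03  0.08] | whole: first-trans [-0.02  0.04 -0.18] twist [-0.11 -0.03  0.08]
pin axis [-0.254  0.967  0.001] p0 [ 0.6321 -0.1791  0.0617]
tip rel hole (slicer x,y,z mm) [  0.4 -11.4  -1.2]
```

View pics/s25a.png

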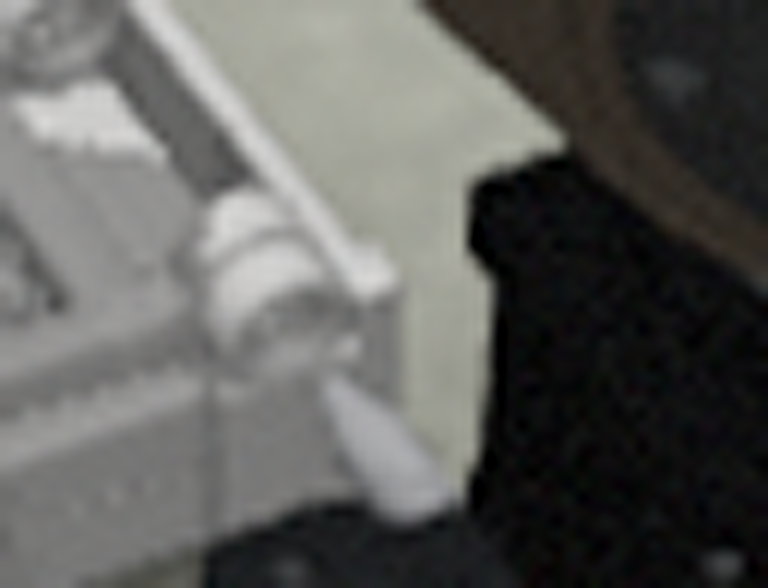

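View pics/s25.png

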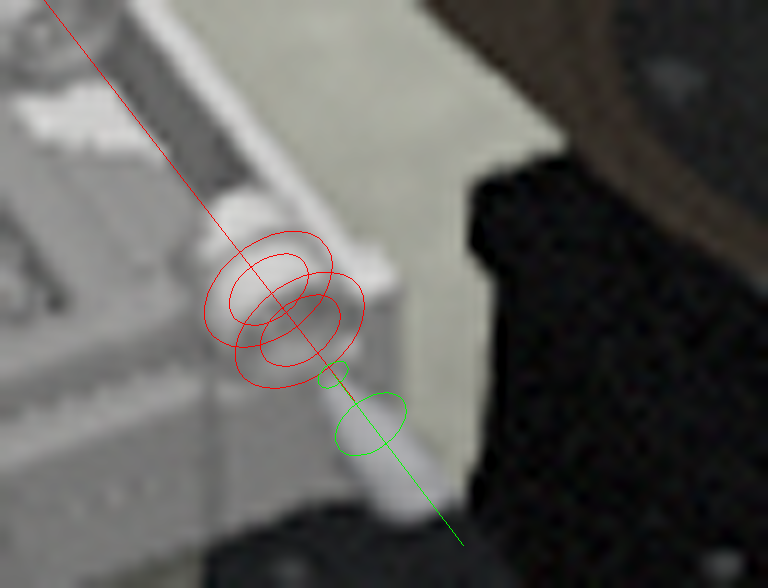

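Call:
{"fn": "arm_command", "kwargs": {"moves": [{"translation": [0,0,-0.15],"twist": [0,0,0]},{"translation": [0.6,0,0.04],"twist": [0,0,0]},{"translation": [0.6,0,0.04],"twist": [0,0,0]},{"translation": [0,0,0],"twist": [0,0,0]}]}}

```text
time_s: 28.55
ee_pos: [0.6286, -0.1658, 0.0523]
ee_rot: [-0.029, 0.61, 0.792, 0.021]
wrist_force: [-0.2, -1.0, -2.7]
width: 0.0296
```

```bash
python3 sv.py s26
```

```text
t 28.55 pos [ 0.6286 -0.1658  0.0523] x [-0.254  0.965  0.071] z [-0.02   0.068 -0.997] q [-0.383  0.722  1.606  0.073  0.859 -0.69 ] F [-0.2 -1.  -2.7] w 0.0296
rows 1 trans cm [-1.33  0.04 -0.11] twist [-0.13 -0.05  0.12] | whole: first-trans [-1.33  0.04 -0.11] twist [-0.13 -0.05  0.12]
pin axis [-0.255  0.967  0.   ] p0 [ 0.6292 -0.1674  0.0633]
tip rel hole (slicer x,y,z mm) [0.5 0.6 0.4]
```

View pics/s26a.png

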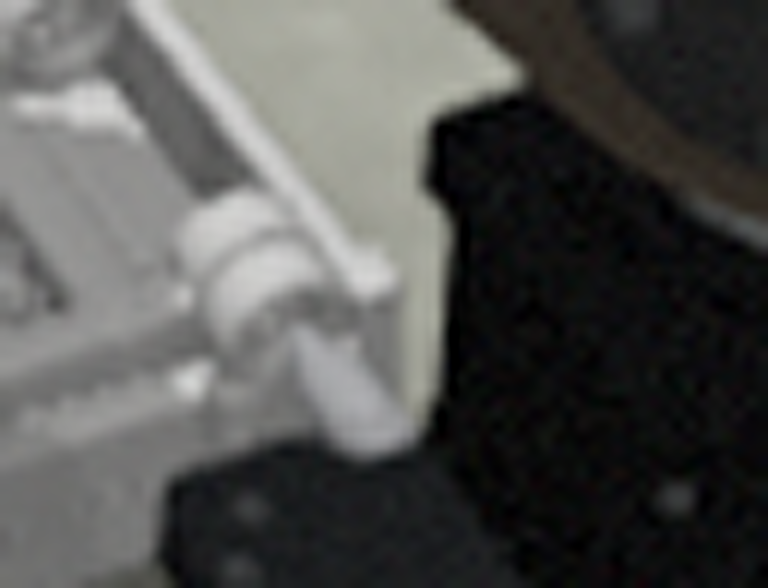

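Call:
{"fn": "arm_command", "kwargs": {"moves": [{"translation": [0.5,0,0.035],"twist": [0,0,0]},{"translation": [0.5,0,0.035],"twist": [0,0,0]},{"translation": [0.5,0,0.035],"twist": [0,0,0]},{"translation": [0,0,0],"twist": [0,0,0]}]}}

```text
time_s: 29.1
ee_pos: [0.6248, -0.1514, 0.0523]
ee_rot: [-0.029, 0.61, 0.792, 0.021]
wrist_force: [0.0, 0.5, -2.6]
width: 0.0298
```

Call:
{"fn": "arm_command", "kwargs": {"moves": [{"translation": [0.5,0,0.035],"twist": [0,0,0]},{"translation": [0.5,0,0.035],"twist": [0,0,0]},{"translation": [0,0,0],"twist": [0,0,0]}]}}

```text
time_s: 29.4
ee_pos: [0.6223, -0.1419, 0.0523]
ee_rot: [-0.029, 0.61, 0.792, 0.021]
wrist_force: [0.0, 0.5, -2.6]
width: 0.0295
```

Call:
{"fn": "arm_command", "kwargs": {"moves": [{"translation": [0.5,0,0.035],"twist": [0,0,0]},{"translation": [0.5,0,0.035],"twist": [0,0,0]},{"translation": [0,0,0],"twist": [0,0,0]}]}}

```text
time_s: 29.7
ee_pos: [0.6198, -0.1322, 0.0523]
ee_rot: [-0.029, 0.61, 0.792, 0.021]
wrist_force: [0.3, -0.5, -3.2]
width: 0.0297
```

Call:
{"fn": "arm_command", "kwargs": {"moves": [{"translation": [0.8,-0.01,0.056],"twist": [0,0,0]},{"translation": [0.8,-0.01,0.056],"twist": [0,0,0]},{"translation": [0.8,-0.01,0.056],"twist": [0,0,0]},{"translation": [0.8,-0.01,0.056],"twist": [0,0,0]},{"translation": [0.8,-0.01,0.056],"twist": [0,0,0]}]}}

```text
time_s: 30.2
ee_pos: [0.6091, -0.0934, 0.0524]
ee_rot: [-0.028, 0.61, 0.792, 0.021]
wrist_force: [0.0, -0.9, -2.6]
width: 0.03
```

Call:
{"fn": "arm_command", "kwargs": {"moves": [{"translation": [0.5,-0.01,0.035],"twist": [0,0,0]},{"translation": [0.5,0,0.035],"twist": [0,0,0]},{"translation": [0,0,0],"twist": [0,0,0]}]}}

```text
time_s: 30.5
ee_pos: [0.6065, -0.084, 0.0523]
ee_rot: [-0.029, 0.61, 0.792, 0.021]
wrist_force: [0.1, 0.5, -3.3]
width: 0.0299
```

```bash
sed -i 's/x0,y0,x1,y1=310,208,374,257/x0,y0,x1,y1=290,190,354,239/' sv.py; python3 sv.py s27
```

```text
t 30.5 pos [ 0.6065 -0.084   0.0523] x [-0.254  0.965  0.07 ] z [-0.02   0.068 -0.998] q [-0.272  0.678  1.713  0.084  0.789 -0.59 ] F [ 0.1  0.5 -3.3] w 0.0299
rows 3 trans cm [-3.26  0.03 -0.23] twist [-0.04 -0.01  0.04] | whole: first-trans [-9.78  0.1  -0.71] twist [-0.12 -0.04  0.11]
pin axis [-0.254  0.967  0.   ] p0 [ 0.6069 -0.0855  0.0633]
tip rel hole (slicer x,y,z mm) [ 0.4 85.5  0.4]
```

View pics/s27a.png

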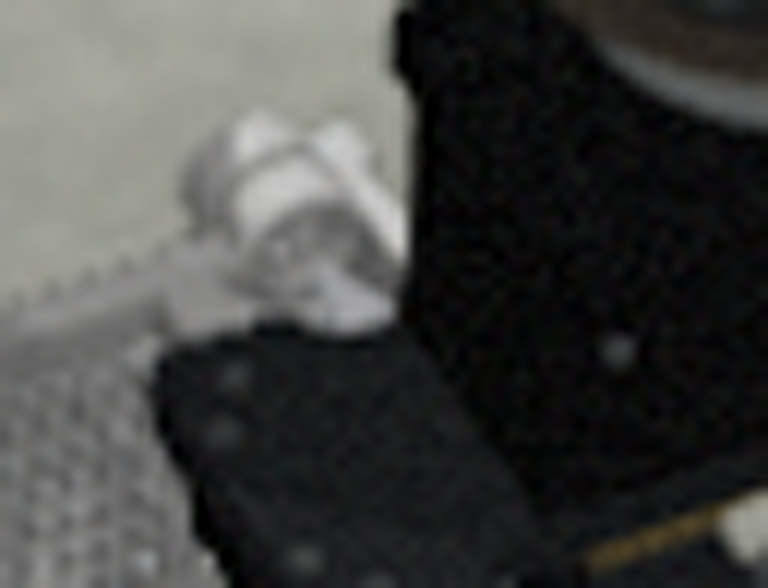

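Call:
{"fn": "arm_command", "kwargs": {"moves": [{"translation": [0.5,-0.005,0.035],"twist": [0,0,0]},{"translation": [0.5,-0.005,0.035],"twist": [0,0,0]},{"translation": [0.5,-0.005,0.035],"twist": [0,0,0]},{"translation": [0,0,0],"twist": [0,0,0]}]}}

```text
time_s: 31.05
ee_pos: [0.6024, -0.0693, 0.0523]
ee_rot: [-0.029, 0.61, 0.792, 0.021]
wrist_force: [-0.2, -1.3, -1.9]
width: 0.0296
```

Call:
{"fn": "arm_command", "kwargs": {"moves": [{"translation": [0.5,-0.005,0.035],"twist": [0,0,0]},{"translation": [0.5,-0.005,0.035],"twist": [0,0,0]},{"translation": [0.5,-0.005,0.035],"twist": [0,0,0]},{"translation": [0,0,0],"twist": [0,0,0]}]}}

```text
time_s: 31.45
ee_pos: [0.5985, -0.0548, 0.0524]
ee_rot: [-0.029, 0.61, 0.792, 0.021]
wrist_force: [0.5, 0.6, -2.2]
width: 0.0295
```

Call:
{"fn": "arm_command", "kwargs": {"moves": [{"translation": [0.4,-0.005,0.03],"twist": [0,0,0]},{"translation": [0.4,0,0.03],"twist": [0,0,0]},{"translation": [0,0,0],"twist": [0,0,0]}]}}

```text
time_s: 31.75
ee_pos: [0.5965, -0.0473, 0.0523]
ee_rot: [-0.028, 0.61, 0.792, 0.021]
wrist_force: [-0.2, 0.4, -2.8]
width: 0.0298
```

Call:
{"fn": "arm_command", "kwargs": {"moves": [{"translation": [0.3,0,0.02],"twist": [0,0,0]},{"translation": [0.2,0,0.015],"twist": [0,0,0]},{"translation": [0,0,0],"twist": [0,0,0]}]}}

```text
time_s: 32.05
ee_pos: [0.5953, -0.0427, 0.0523]
ee_rot: [-0.028, 0.61, 0.791, 0.021]
wrist_force: [0.9, 0.2, -2.6]
width: 0.0298
```

Call:
{"fn": "arm_command", "kwargs": {"moves": [{"translation": [0.2,0,0.015],"twist": [0,0,0]},{"translation": [0,0,0],"twist": [0,0,0]}]}}

```text
time_s: 32.25
ee_pos: [0.5947, -0.0409, 0.0523]
ee_rot: [-0.028, 0.61, 0.791, 0.021]
wrist_force: [0.4, 0.1, -1.9]
width: 0.0298
```

Call:
{"fn": "arm_command", "kwargs": {"moves": [{"translation": [0.15,0,0.01],"twist": [0,0,0]},{"translation": [0,0,0],"twist": [0,0,0]}]}}

```text
time_s: 32.45
ee_pos: [0.5944, -0.0394, 0.0523]
ee_rot: [-0.028, 0.61, 0.791, 0.021]
wrist_force: [0.3, 0.4, -2.8]
width: 0.0302
```

Call:
{"fn": "arm_command", "kwargs": {"moves": [{"translation": [0.15,0,0.01],"twist": [0,0,0]},{"translation": [0,0,0],"twist": [0,0,0]}]}}

```text
time_s: 32.65
ee_pos: [0.594, -0.0379, 0.0523]
ee_rot: [-0.028, 0.61, 0.792, 0.021]
wrist_force: [-0.2, 1.1, -3.0]
width: 0.0297
```

Call:
{"fn": "arm_command", "kwargs": {"moves": [{"translation": [0.15,0,0.01],"twist": [0,0,0]},{"translation": [0,0,0],"twist": [0,0,0]}]}}

```text
time_s: 32.85
ee_pos: [0.5937, -0.0368, 0.0523]
ee_rot: [-0.028, 0.61, 0.792, 0.021]
wrist_force: [-0.1, -1.5, -3.0]
width: 0.0299
```

```bash
python3 look.py w28
python3 - <<'E'
from h import *
stt();s=np.load("slw.npy");c=calibration("wrist")
im=cv2.imread("pics/w28.png");crop(im,240,0,400,290,2,"w28c.png")
im=capture("side")[:,:,::-1];crop(im,270,180,400,280,6,"s28c.png")
im=capture("top")[:,:,::-1];crop(im,270,150,410,250,5,"t28c.png")
E
```

```text
t 32.85 pos [ 0.5937 -0.0368  0.0523] x [-0.254  0.965  0.07 ] z [-0.019  0.067 -0.998] q [-0.201  0.659  1.762  0.09   0.755 -0.526] F [-0.1 -1.5 -3. ] w 0.0299
t 32.9 pos [ 0.5937 -0.0368  0.0523] x [-0.254  0.965  0.07 ] z [-0.019  0.067 -0.998] q [-0.202  0.659  1.762  0.091  0.755 -0.526] F [ 0.9 -1.8 -2.2] w 0.0297
```

View pics/w28.png

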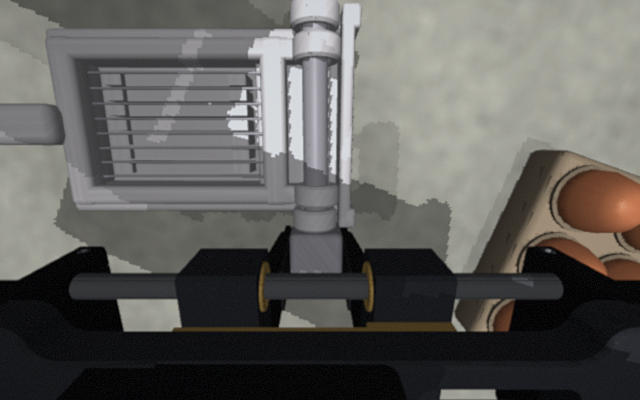

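View pics/s28c.png

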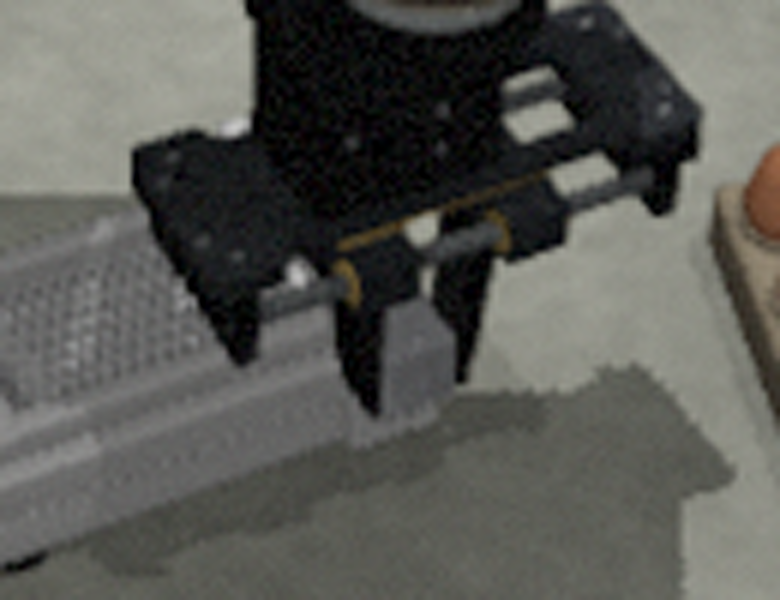

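View pics/t28c.png

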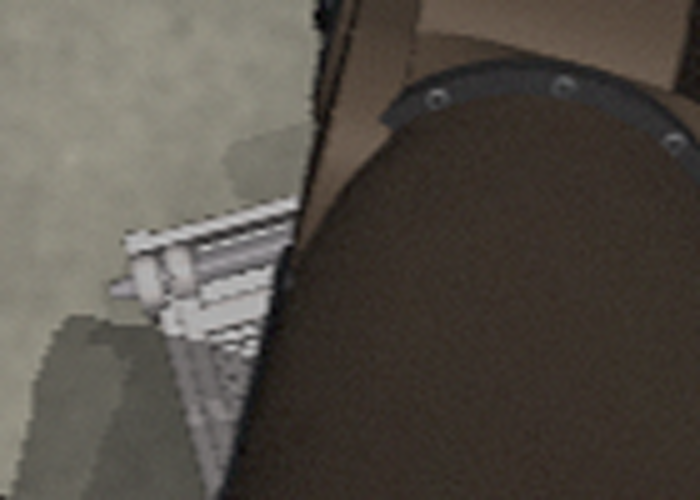

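Call:
{"fn": "arm_command", "kwargs": {"moves": [{"translation": [0.1,0,0.007],"twist": [0,0,0]},{"translation": [0,0,0],"twist": [0,0,0]}]}}

```text
time_s: 33.2
ee_pos: [0.5937, -0.0367, 0.0523]
ee_rot: [-0.028, 0.61, 0.791, 0.02]
wrist_force: [0.6, -9.1, -3.3]
width: 0.0299
```

Call:
{"fn": "arm_command", "kwargs": {"moves": [{"translation": [0.1,0,0.007],"twist": [0,0,0]},{"translation": [0,0,0],"twist": [0,0,0]}]}}

```text
time_s: 33.4
ee_pos: [0.5937, -0.0367, 0.0524]
ee_rot: [-0.027, 0.61, 0.791, 0.02]
wrist_force: [1.3, -15.2, -4.2]
width: 0.0295
```

Call:
{"fn": "arm_command", "kwargs": {"moves": [{"translation": [-0.2,0,-0.014],"twist": [0,0,0]},{"translation": [0,0,0],"twist": [0,0,0]}]}}

```text
time_s: 33.6
ee_pos: [0.5936, -0.0368, 0.0523]
ee_rot: [-0.029, 0.61, 0.791, 0.021]
wrist_force: [0.4, -4.0, -1.7]
width: 0.0297
```

Call:
{"fn": "arm_command", "kwargs": {"moves": [{"translation": [0,0,0],"twist": [0,0,0]},{"translation": [0,0,0],"twist": [0,0,0]},{"translation": [0,0,0],"twist": [0,0,0]},{"translation": [0,0,0],"twist": [0,0,0]},{"translation": [0,0,0],"twist": [0,0,0]}], "hand": -0.2}}

```text
time_s: 34.1
ee_pos: [0.5937, -0.0365, 0.0524]
ee_rot: [-0.028, 0.61, 0.791, 0.021]
wrist_force: [-0.2, -0.1, -0.2]
width: 0.0561
```

Call:
{"fn": "arm_command", "kwargs": {"moves": [{"translation": [-0.1,0,-1],"twist": [0,0,0]},{"translation": [-0.2,0,-2.5],"twist": [0,0,0]},{"translation": [-0.2,0,-3],"twist": [0,0,0]},{"translation": [0,0,-4],"twist": [0,0,0]},{"translation": [-2,0,-4],"twist": [0,0,0]}]}}

```text
time_s: 34.6
ee_pos: [0.6023, -0.0695, 0.1975]
ee_rot: [-0.029, 0.61, 0.792, 0.021]
wrist_force: [0.5, -0.5, -0.6]
width: 0.0568
```

Call:
{"fn": "arm_command", "kwargs": {"moves": [{"translation": [-4,0,-2],"twist": [0,0,0]},{"translation": [-4,0,-2],"twist": [0,0,0]},{"translation": [-3,0,0],"twist": [0,0,0]},{"translation": [0,0,0],"twist": [0,0,0]}]}}

```text
time_s: 35.0
ee_pos: [0.6318, -0.1829, 0.228]
ee_rot: [-0.028, 0.611, 0.79, 0.021]
wrist_force: [-0.6, 0.7, -0.0]
width: 0.057
```

```bash
python3 look.py w29
python3 - <<'E'
from h import *
im=cv2.imread("pics/w29.png");
im=capture("side")[:,:,::-1];cv2.imwrite("pics/s29.png",im);crop(im,240,180,370,280,6,"s29c.png")
im=capture("top")[:,:,::-1];cv2.imwrite("pics/t29.png",im);crop(im,280,160,400,270,6,"t29c.png")
E
```

```text
t 35.0 pos [ 0.6318 -0.1829  0.228 ] x [-0.251  0.966  0.069] z [-0.018  0.067 -0.998] q [-0.405  0.542  1.429  0.058  1.214 -0.68 ] F [-0.6  0.7 -0. ] w 0.057
```

View pics/s29c.png

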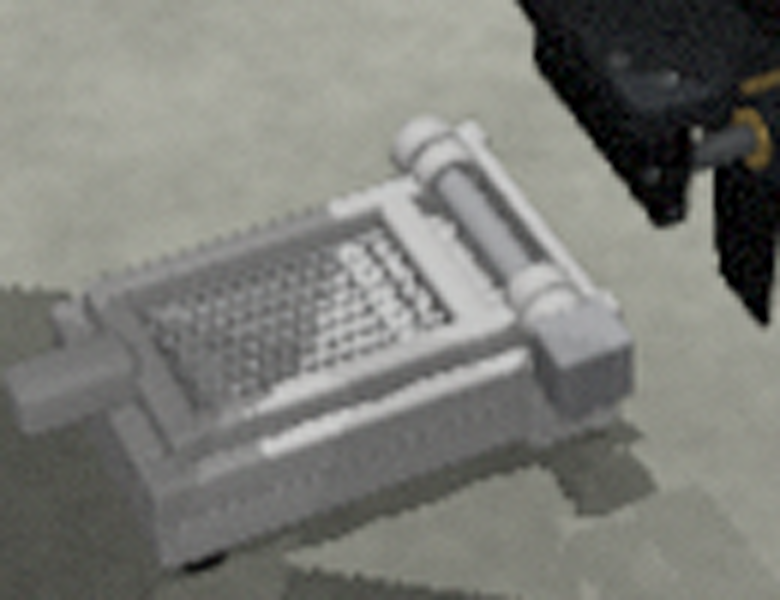

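View pics/t29c.png

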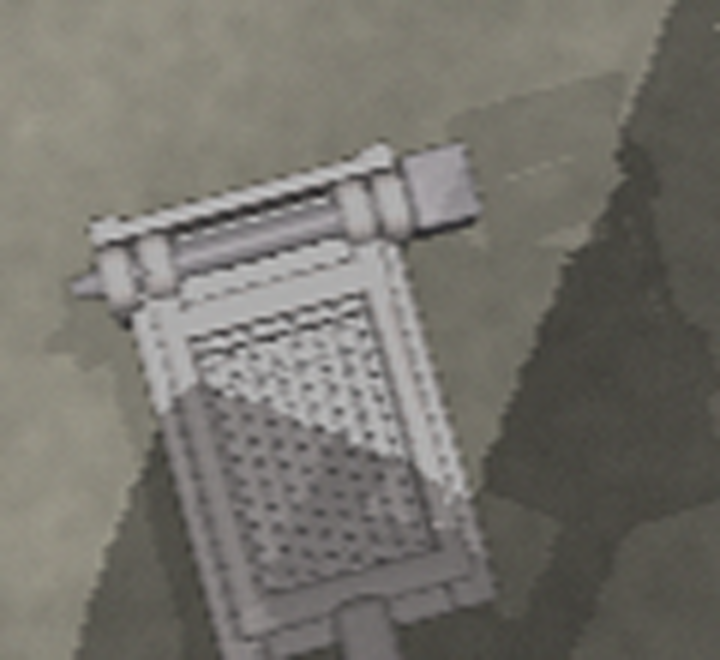

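View pics/w29.png

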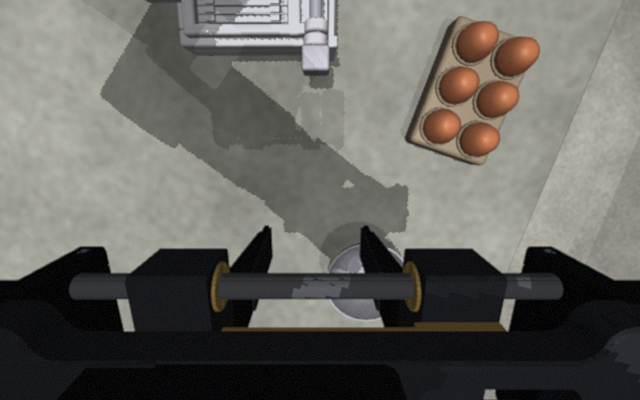

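Run:
```python
from cell import *
print(state()["time_s"]); print(job_done())
```

```text
35.15
the job is handed in; nothing more can be done
None
```

I handed the job in at about 35 s of the 72 s allowed. The harp is back on the base and the pin runs through all four holes with its head home; `job_done` gave no verdict.

- **Pin choice:** of the three pins, I took the middle-sized one. It matched the 158 mm length and 30 mm head, while the others measured about 206 and 104 mm.
- **Harp:** I set it on the base and slid it back until its eyes met the web.
- **Pin:** I laid it on the counter on a face of its head, let go, and took it again by the head. I then threaded it level from the -y side, which had more room.
- **Seating:** the pin went in with no noticeable force until a firm stop (15 N), where the arm stopped advancing.

**Last checks:**
- After release, the side and top pictures showed the harp flat and the head against the knuckle.
- The tip stuck out about 11 mm on the far side; 12 mm is expected.
- The gripper was clear of everything.
- The arm never went near the cheese or the bowl; the eggs were passed at a distance, with no contact force. I did not measure these three again at the end.

**Disagreement:** the fixed cameras and the wrist camera differed by about 3 mm on positions (more for the harp as first seen by the side camera). I used the wrist camera for the fit. I judged the pin's slope from how it lay on the counter, because the picture was too coarse to measure it.

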